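Find the key to the terminal locker and put the handhelds away

TASK

Put the handheld terminals away for the night: find out which of the four keys in the wooden rack turns the locker's lock, unlock it, roll the slatted cover fully open and lay every terminal flat on the sloped shelf inside, side by side. Then roll the cover fully shut, lock it again with the key, and leave all four keys standing fully down in the rack slots, without disturbing the bottle, the tape roll or the carton on the bench.

Things in the scene. Friction and masses are not known exactly. Their poses are not given: they have to be found in the camera images.
- cabinet: grey roll-top locker, fixed, 324 deep (x) by 360 wide (y) by 172 mm high; origin at the centre of its underside, x to its back, y to its left. Inside 330 mm wide between half-round cheeks (15 mm thick, radius 162 about the cover's axis); front sill 52 mm high at x -150. Dark lock box 110 x 110 x 79 mm high fixed on its right cheek, centred at x -110, y -235 mm
- cover (a joint): slatted curved cover, outer radius 150 mm about a level axis along the locker's y, 10 mm above the bench over the locker's origin. Rad: 0 = shut (stop), grows as it rolls up and back, 1.45 = fully open (stop). Track friction about 0.7 N m: it stays where it is left. While locked it moves less than 0.06
- cover_handle (a point): middle of the cover's round bar handle, 10 mm thick, 120 mm long along the locker's y, 195 mm from the cover's axis and 45 mm off the slats, a stand-off at each end. Shut, it is 163 mm in front of the axis and 116 mm above the bench; it can be pinched from above across the bar and follows its arc about the axis
- keyhole (a point): centre of the keyhole on top of the lock box, 79 mm above the bench; axes as the locker's. Slot 66 mm along x, 15 along y. A key goes down 69 mm, blade along x, until its tip stands on the lock's floor (bow centre then 28 mm above this point); only then can it turn. Turned, it is caught under the face plate and comes out only when turned back
- lock (a joint): lock core. Rad: 0 = locked, grows as the key turns clockwise from above; cover free from 0.85, stop 1.1. The key has some 0.15 rad play in it: turn about 1.2. A wrong key goes fully in but jams after 0.3 to 0.5 rad, the core under 0.45: do not force it. Turns lightly, stays where left; can be locked only with the cover fully shut, so leave the right key in it, turned, meanwhile
- tray: grey sloped shelf inside the locker, 137 mm (x, up the slope, towards the back) by 326 mm (y), origin at the centre of its upper face, z square to the face; slope 0.26 rad. Lips 12 mm high along front and back leave 125 mm between them. Room for three terminals, lengthwise up the slope, at y = -85, 0 and 85 mm
- rack: light wooden key rack, fixed, 220 (x) by 90 (y) by 74 mm high, origin at the centre of its underside. Four slots in its top at x = -81, -27, 27, 81 mm, y = 0, each 14 mm along x, 66 along y, 64 deep: a key fully down has its bow centre 107 mm above the bench. Any key may go into any slot
- key_a_bow (a point): centre of the bow of a steel key standing bow up in a rack slot; z up the shank, x along the bow's width. Black bow 50 wide (x), 14 thick (y), 36 mm high; neck 12 mm diameter, 20 long; below it a flat blade 60 wide (x), 8 thick, 59 mm long, its tip 97 mm below the point. Half a turn about z gives the same key. 120 g
- key_b_bow (a point): second key, like key_a in size, point and axes. The four differ only in the height of a notch in both blade edges, hidden in the slot. Only one of them turns the lock; which one changes from start to start and cannot be told from outside: it has to be tried
- key_c_bow (a point): third key, like key_a in size, point and axes
- key_d_bow (a point): fourth key, like key_a in size, point and axes
- term_1_mid (a point): handheld data terminal, flat black slab 105 mm long (x) by 52 mm wide (y), 28 mm thick (z, screen up), 250 g, lying on the bench to the left of the locker; point at its centre. Two or three terminals are present
- term_2_mid (a point): handheld data terminal, flat black slab 105 mm long (x) by 52 mm wide (y), 28 mm thick (z, screen up), 250 g, lying on the bench to the left of the locker; point at its centre. Two or three terminals are present
- term_3_mid (a point): handheld data terminal, flat black slab 105 mm long (x) by 52 mm wide (y), 28 mm thick (z, screen up), 250 g, lying on the bench to the left of the locker; point at its centre. Two or three terminals are present
- bottle: amber bottle, 60 mm diameter, 160 mm high, to be left alone; origin under its base
- tape: roll of brown tape lying flat, 110 mm across, 48 mm high, to be left alone; origin under its base
- carton: small cardboard carton 120 x 90 x 70 mm, to be left alone; origin under its base

How it is judged:
By the outcome, as a careful person would: the job done as asked, in the order asked, and still so for the second after the job is handed in, with the robot touching nothing.
Of term_1, term_2, term_3 only 2 to 3 are there at a start; the rules pass over those that are not, and their reading is None.
At some moment in a run one of term_1, term_2, term_3 may be knocked a few centimetres aside while the robot is not near it.
It also fails if it takes over 210 s, if anything falls off the work surface, if the arm or the gripper's body presses on something with over 40 N, if the wrist force passes 120 N, or if a joint passes its speed limit or range.

ROBOT

A 7-joint arm with a two-finger parallel gripper is mounted at the origin on the work surface. World frame = base frame: x ahead of the robot, y to its left, z up, the work surface at z = 0. Lengths are in m, angles in rad, forces in N, time in s.
With the tool pointing down it reaches from about 0.425 to 0.875 m from the base axis. Payload 8.4 kg.
Tool frame: the origin (TCP) lies on the centre line of the jaws, within the pads' length; the fingertips stand 17 mm ahead of it and the grasp point (between the pads) lies 2 mm behind it; z points along the fingers, y is the direction in which the jaws open and shut (so a half turn about z gives the same grasp; the last joint's range is limited). The gripper opens to 85 mm and grips with 20 to 120 N. Pads are 22 mm wide; open, the fingers measure 114 mm over their backs; the gripper's body (76 mm by 85 mm) begins 54 mm behind the grasp point. The pads swing forward as they close: fully open they stand 13 mm farther back than shut.
Start: joints at [-1.347, 0.333, 0.04, 1.465, -0.013, 1.343, -0.059], TCP at [0.206, 0.616, 0.214] pointing down, gripper open.
Joint ranges: [-2.58, 2.58], [-0.38, 2.09], [-1.3, 1.39], [0.25, 2.4], [-1.5, 4.64], [0.08, 2.09], [-2.65, 2.65]. Speed limits (rad/s): [2.22, 2.22, 2.79, 2.79, 3.14, 3.14, 3.14].

INTERFACE

Orientations are given as a rotation vector (axis times angle).
In Python, from plant import * gives the robot as it stands.
- The arm moves only by the tool drive_tool, never from a script. Its argument "plan" is a list of rows, each a list of 7 numbers: the shift along the tool's x, y, z in cm, then the turn, a rotation vector about the tool's x, y, z in rad, then the gripper's target within -1 to 1 (shut at 1, half-way at 0, fully open at -1). In form: [[x, y, z, wx, wy, wz, grip], ...]. A call has 1 to 10 rows; each row shifts and turns the commanded pose from where the row before left it, along the tool's axes as they then stand; what a row does not reach is not made up. A row lasts 1/12 s, in which the tool goes at most 41.7 mm and 7.16 degrees, less where a joint would pass 70% of its speed; a pose out of reach is approached as far as the arm can. A call with a gripper value outside its range is refused whole. The fingers move at their own pace and stop on an object; the grip force is fixed at half the most. Time passes only in rows, so rows that do not move let the fingers close. It gives the time, the measured TCP pose, the force and the opening at its end, in the units of the state.
- state(): the state, without advancing time (a new reading comes with each control period).
- grab_frame(name): name is "scene" or "side" or "wrist"; returns a dict with "img" (480x640x3 uint8, red, green, blue), "mtx" (3x3 intrinsics, pixels), "view" (4x4, takes a point from world to camera coordinates). Camera axes: x right, y up, looking along -z (the intrinsics and any distortion apply to the point x, -y, -z); pixel columns grow to the right and rows downward; lengths in m; the calibration is good to about 2 mm. A picture is of the moment at which its call begins. There is no depth.
- sign_off(): hands the job in, once; it reports no verdict.
Trained networks look in a picture, given as the dict that the camera call returned (one of the last four; its "shot" number tells which), for a name from the list of things; names that differ only in an ending like _2 or _b are one class to them, and where a whole thing is asked for, a point or a joint stands for the part that bears it (a point fixed in the world has none). Each returns a list of dicts, best first, with "conf" (0 to 1); they miss things now and then, are a little off and sometimes report something else, mostly with a low value. They report only what shows in the picture. A call takes as long as a camera call.
- cut_out(picture, label): "region" (480x640 bool, what is visible of it) and "centre" ([column, row] in pixels, amid what is visible of it).
- place_of(picture, label): "centre" ([column, row] in pixels: a listed point, or the origin of a listed thing).
The state is a dict: "time": time; "q": joint angles; "qd": joint speeds; "joint_torque": joint torques, N m; "tool_pos": TCP position; "orientation": TCP orientation; "contact_force": force on the tool from outside, world axes, zero at the start; "ft_torque": the same for the moment, N m; "opening": opening from 0.0 (shut) to 1.0 (fully open).
Only numpy, scipy, OpenCV 4.12 (cv2) and the standard library are available. Lean on these libraries where they do the work, as an engineer would, in place of code of your own. Each camera call takes 0.05 s, during which the arm holds its last target.

## Working session

There is one attempt and no reset: what is moved stays moved. The work goes in short steps, Python scripts to look and compute and a tool call to move; the robot and the scene stay as the last step left them, time stands still between calls to the robot, and variables do not carry over. Pictures are saved under pics/ and viewed, and the job is handed in when it is done.

Besides the shell and the picture viewer there is one more tool, called after "Emit:" by a JSON object that holds its "fn" and its "kwargs". drive_tool: Moves the arm, as the interface text tells. Its arguments: {"type":"object","properties":{"plan":{"type":"array","items":{"type":"array","items":{"type":"number"}}}},"required":["plan"]}

```bash
ls -la; mkdir -p pics; python3 - <<'E'
from plant import *
import cv2
print(state())
for n in ["scene","side","wrist"]:
    p=grab_frame(n); cv2.imwrite(f"pics/{n}0.png",p["img"][:,:,::-1]); print(n,p["mtx"].tolist(),p["view"].round(4).tolist(),[k for k in p])
E
```

```text
total 12
drwxr-xr-x  3 agent agent 4096 Dec  7 14:39 .
drwxr-xr-x 23 root  root  4096 Dec  7 14:39 ..
drwxr-xr-x  2 agent agent 4096 Dec  7 14:39 pics
{'time': 0.0, 'q': array([-1.3471977 ,  0.33391751,  0.03989017,  1.46628704, -0.01341761,
        1.34328973, -0.05853506]), 'qd': array([ 6.25621621e-04,  1.79060785e-03,  1.96195011e-04, -4.72099463e-04,
       -1.23259990e-03,  8.15651748e-05,  3.00428450e-04]), 'joint_torque': array([-4.65101712e-04, -6.58526945e+01,  1.36506468e+00, -4.05572140e+01,
        1.66634435e-02,  1.22252686e-02,  6.13034786e-05]), 'tool_pos': array([0.20607217, 0.61595396, 0.21310952]), 'orientation': array([-5.04937358e-01, -3.10058141e+00,  2.55570283e-03]), 'contact_force': array([-0.32964558, -0.31951852, -0.38296615]), 'ft_torque': array([-0.08501819, -0.02063411, -0.00769776]), 'opening': 0.998099779927308}
scene [[535.1121234887573, 0.0, 315.4357440900759], [0.0, 535.1121234887573, 240.96214095925657], [0.0, 0.0, 1.0]] [[-0.4674, 0.884, -0.0029, 0.2138], [-0.6594, -0.3464, 0.6672, 0.2802], [0.5888, 0.3138, 0.7449, -1.7152], [0.0, 0.0, 0.0, 1.0]] ['img', 'mtx', 'view', 'shot']
side [[497.5442640551648, 0.0, 321.4112032517723], [0.0, 497.5442640551648, 238.35882936685144], [0.0, 0.0, 1.0]] [[0.7427, -0.6696, -0.0068, -0.3739], [0.3339, 0.3615, 0.8705, -0.2584], [-0.5804, -0.6488, 0.4921, -1.1293], [0.0, 0.0, 0.0, 1.0]] ['img', 'mtx', 'view', 'shot']
wrist [[426.59534161936597, 0.0, 324.59217335494486], [0.0, 426.59534161936597, 233.30968982226122], [0.0, 0.0, 1.0]] [[0.3169, 0.9485, -0.0018, -0.6486], [-0.9126, 0.3044, -0.2729, 0.0358], [-0.2583, 0.0881, 0.962, -0.3784], [0.0, 0.0, 0.0, 1.0]] ['img', 'mtx', 'view', 'shot']
```

```bash
cat > h.py <<'E'
from plant import *
import numpy as np, cv2
from scipy.spatial.transform import Rotation as R
from scipy.optimize import least_squares
def proj(p,X):
    X=np.atleast_2d(X); V=np.array(p["view"]); c=X@V[:3,:3].T+V[:3,3]
    c=c*[1,-1,-1]; u=c@np.array(p["mtx"]).T; return u[:,:2]/u[:,2:]
def ray(p,uv):
    V=np.array(p["view"]); d=np.linalg.inv(p["mtx"])@[uv[0],uv[1],1]; d=d*[1,-1,-1]
    Rm=V[:3,:3]; return -Rm.T@V[:3,3], Rm.T@d
def onz(p,uv,z):
    o,d=ray(p,uv); return o+d*(z-o[2])/d[2]
def tri(obs):
    A=np.zeros((3,3));b=np.zeros(3)
    for p,uv in obs:
        o,d=ray(p,uv); d/=np.linalg.norm(d); M=np.eye(3)-np.outer(d,d); A+=M;b+=M@o
    return np.linalg.solve(A,b)
def save(p,name): cv2.imwrite(f"pics/{name}.png",p["img"][:,:,::-1])
E
python3 - <<'E'
from h import *
S=grab_frame("scene");D=grab_frame("side")
for l in ["cabinet","cover_handle","keyhole","tray","rack","key_a_bow","term_1_mid","bottle","tape","carton"]:
    for n,p in (("scene",S),("side",D)):
        for r in place_of(p,l): print(l,n,round(r["conf"],2),np.round(r["centre"],1), {"rack":0,"key_a_bow":.107,"term_1_mid":.014,"keyhole":.079,"cover_handle":.116}.get(l,0), onz(p,r["centre"],{"key_a_bow":.107,"term_1_mid":.014,"keyhole":.079,"cover_handle":.116}.get(l,0)).round(4))
E
```

```text
cabinet scene 0.74 [290.7 287.2] 0 [0.6007 0.0047 0.    ]
cabinet side 0.86 [341.7 258.9] 0 [0.5877 0.0037 0.    ]
cabinet side 0.33 [465.9 288.2] 0 [ 0.7294 -0.3299  0.    ]
cover_handle scene 0.55 [320.1 212.7] 0.116 [0.432  0.0005 0.116 ]
cover_handle scene 0.39 [405.4 343.8] 0.116 [0.691  0.3362 0.116 ]
cover_handle side 0.58 [299.8 240.1] 0.116 [0.4404 0.0157 0.116 ]
keyhole scene 0.62 [228.8 207.9] 0.079 [ 0.4973 -0.2423  0.079 ]
keyhole side 0.97 [382.  283.9] 0.079 [ 0.4903 -0.2375  0.079 ]
tray side 0.86 [329.1 256.6] 0 [0.5691 0.0385 0.    ]
rack scene 0.79 [182.9 212. ] 0 [ 0.5105 -0.4037  0.    ]
rack side 0.56 [438.5 338.8] 0 [ 0.508  -0.4035  0.    ]
key_a_bow scene 0.47 [195.7 167. ] 0.107 [ 0.426  -0.3983  0.107 ]
key_a_bow side 0.75 [421.9 315.9] 0.107 [ 0.4322 -0.4019  0.107 ]
bottle scene 0.74 [184.8 282.2] 0 [ 0.7132 -0.2435  0.    ]
bottle side 0.84 [439.  279.7] 0 [ 0.7096 -0.2566  0.    ]
tape scene 0.81 [480.8 268.6] 0 [0.3167 0.4145 0.    ]
tape scene 0.65 [402.9 343.4] 0 [0.6209 0.3176 0.    ]
tape side 0.6 [192.4 240.9] 0 [0.3158 0.4008 0.    ]
carton scene 0.71 [260.  193.6] 0 [ 0.3415 -0.2478  0.    ]
carton side 0.91 [340.5 341.8] 0 [ 0.3319 -0.2564 -0.    ]
carton side 0.26 [453.  297.9] 0 [ 0.6672 -0.3322  0.    ]
```

```bash
cat >> h.py <<'E'
def Tcur():
    s=state(); return np.array(s["tool_pos"]),R.from_rotvec(s["orientation"])
def yawR(a):
    "tool straight down with tool y at world angle a"
    y=np.array([np.cos(a),np.sin(a),0]); z=np.array([0,0,-1.]); return R.from_matrix(np.stack([np.cross(y,z),y,z],1))
def plan(wps,start=None,grip=0,vmax=4.1,wmax=.12,dec=2):
    """wps: list of (pos,Rot) ; prints rows"""
    p,r=start if start else Tcur()
    out=[]
    for q,rt in wps:
        q=np.array(q,float); d=q-p; w=(r.inv()*rt).as_rotvec()
        n=max(1,int(np.ceil(max(np.linalg.norm(d)*100/vmax,np.linalg.norm(w)/wmax)-.02)))
        for i in range(n):
            tp=p+(q-p)/(n-i); tr=r*R.from_rotvec((r.inv()*rt).as_rotvec()/(n-i))
            a=np.round(r.inv().apply(tp-p)*100,dec); b=np.round((r.inv()*tr).as_rotvec(),3)
            out.append([*a.tolist(),*b.tolist(),grip]); p=p+r.apply(a/100); r=r*R.from_rotvec(b)
    for k in range(0,len(out),10): print("["+",".join("["+",".join(f"{v+0:g}" for v in o)+"]" for o in out[k:k+10])+"]")
    print("end",p.round(4),"n",len(out)); return p,r
def tool_yaw():
    p,r=Tcur(); y=r.as_matrix()[:,1]; return np.arctan2(y[1],y[0])
E
python3 - <<'E'
from h import *
W=grab_frame("wrist"); V=np.array(W["view"]); p,r=Tcur()
c=-V[:3,:3].T@V[:3,3]; print("cam in tool",r.inv().apply(c-p)); print(r.inv().as_matrix()@V[:3,:3].T)
print(r.as_matrix().round(3), tool_yaw())
plan([((.2,.62,.38),r),((.48,.25,.38),yawR(.8)),((.52,-.1,.38),yawR(.3)),((.5,-.29,.36),yawR(0))])
E
```

```text
cam in tool [ 0.06908075 -0.00060713 -0.15947156]
[[ 3.25543019e-04  9.62072616e-01  2.72793285e-01]
 [ 9.99999890e-01 -4.05180323e-04  2.35599310e-04]
 [ 3.37194116e-04  2.72793179e-01 -9.62072642e-01]]
[[-0.948  0.317 -0.   ]
 [ 0.317  0.948 -0.   ]
 [ 0.    -0.    -1.   ]] 1.2480069686512838
[[0.14,0.03,-3.32,0,0,0,0],[0.14,0.03,-3.32,0,0,0,0],[0.14,0.03,-3.32,0,0,0,0],[0.14,0.03,-3.32,0,0,0,0],[0.14,0.02,-3.32,0,0,0,0],[-3.19,-2.18,0,0,0,0.037,0],[-3.27,-2.06,0,0,0,0.037,0],[-3.34,-1.94,0,0,0,0.037,0],[-3.41,-1.82,0,0,0,0.037,0],[-3.48,-1.69,0,0,0,0.038,0]]
[[-3.54,-1.56,0,0,0,0.037,0],[-3.6,-1.42,0,0,0,0.038,0],[-3.65,-1.29,0,0,0,0.037,0],[-3.69,-1.15,0,0,0,0.038,0],[-3.73,-1.01,0,0,0,0.037,0],[-3.77,-0.87,0,0,0,0.038,0],[-3.8,-0.73,0,0,0,0.037,0],[-3.03,-2.48,0,0,0,0.056,0],[-3.16,-2.31,0,0,0,0.056,0],[-3.29,-2.13,0,0,0,0.055,0]]
[[-3.4,-1.94,0,0,0,0.056,0],[-3.5,-1.75,0,0,0,0.055,0],[-3.59,-1.55,0,0,0,0.056,0],[-3.67,-1.35,0,0,0,0.055,0],[-3.74,-1.15,0,0,0,0.056,0],[-3.8,-0.93,0,0,0,0.055,0],[-3.51,-1.51,0.4,0,0,0.06,0],[-3.6,-1.29,0.4,0,0,0.06,0],[-3.67,-1.07,0.4,0,0,0.06,0],[-3.72,-0.85,0.4,0,0,0.06,0]]
[[-3.77,-0.63,0.4,0,0,0.06,0]]
end [ 0.5  -0.29  0.36] n 31
```

Emit:
{"fn": "drive_tool", "kwargs": {"plan": [[0.1, 0, -3.3, 0, 0, 0, 0], [0.1, 0, -3.3, 0, 0, 0, 0], [0.1, 0, -3.3, 0, 0, 0, 0], [0.1, 0, -3.3, 0, 0, 0, 0], [0.1, 0, -3.3, 0, 0, 0, 0], [-3.2, -2.2, 0, 0, 0, 0.037, 0], [-3.3, -2.1, 0, 0, 0, 0.037, 0], [-3.3, -1.9, 0, 0, 0, 0.037, 0], [-3.4, -1.8, 0, 0, 0, 0.037, 0], [-3.5, -1.7, 0, 0, 0, 0.037, 0]]}}

```text
time: 2.13
tool_pos: [0.319, 0.4622, 0.3791]
orientation: [-0.792, -3.04, -0.001]
contact_force: [0.7, 1.0, 0.5]
opening: 0.5
```

Emit:
{"fn": "drive_tool", "kwargs": {"plan": [[-3.5, -1.6, 0, 0, 0, 0.037, 0], [-3.6, -1.4, 0, 0, 0, 0.037, 0], [-3.6, -1.3, 0, 0, 0, 0.037, 0], [-3.7, -1.2, 0, 0, 0, 0.037, 0], [-3.7, -1, 0, 0, 0, 0.037, 0], [-3.8, -0.9, 0, 0, 0, 0.037, 0], [-3.8, -0.7, 0, 0, 0, 0.037, 0]]}}

```text
time: 2.72
tool_pos: [0.4818, 0.2461, 0.3794]
orientation: [1.178, 2.912, 0.001]
contact_force: [0.9, 0.1, 0.5]
opening: 0.499
```

```bash
python3 - <<'E'
from h import *
s=state();print(s["time"],s["q"].round(3),s["tool_pos"],tool_yaw(),s["contact_force"])
W=grab_frame("wrist");save(W,"w1")
for l in ["term_1_mid","cabinet","tape"]:
  for r in place_of(W,l): print(l,r["conf"],r["centre"],onz(W,r["centre"],.014))
E
```

```text
2.7167 [-0.917  0.065  0.39   1.458 -0.025  1.622  0.273] [0.48180679 0.24613542 0.37942513] 0.8021182281388334 [0.91822172 0.13109205 0.45249276]
cabinet 0.65 [345.2, 95.2] [0.43493886 0.32450536 0.014     ]
```

Emit:
{"fn": "drive_tool", "kwargs": {"plan": [[-3, -2.5, 0, 0, 0, 0.056, 0], [-3.2, -2.3, 0, 0, 0, 0.056, 0], [-3.3, -2.1, 0, 0, 0, 0.056, 0], [-3.4, -1.9, 0, 0, 0, 0.056, 0], [-3.5, -1.8, 0, 0, 0, 0.056, 0], [-3.6, -1.6, 0, 0, 0, 0.056, 0], [-3.7, -1.4, 0, 0, 0, 0.056, 0], [-3.7, -1.2, 0, 0, 0, 0.056, 0], [-3.8, -0.9, 0, 0, 0, 0.056, 0]]}}

```text
time: 3.67
tool_pos: [0.521, -0.1026, 0.3793]
orientation: [1.864, 2.529, 0.002]
contact_force: [1.1, 0.5, 0.7]
opening: 0.497
```

Emit:
{"fn": "drive_tool", "kwargs": {"plan": [[-3.5, -1.5, 0.4, 0, 0, 0.06, 0], [-3.6, -1.3, 0.4, 0, 0, 0.06, 0], [-3.7, -1.1, 0.4, 0, 0, 0.06, 0], [-3.7, -0.9, 0.4, 0, 0, 0.06, 0], [-3.8, -0.6, 0.4, 0, 0, 0.06, 0], [0, 0, 0, 0, 0, 0, 0]]}}

```text
time: 4.17
tool_pos: [0.4979, -0.299, 0.3582]
orientation: [2.233, 2.209, -0.005]
contact_force: [-0.9, -0.7, -0.3]
opening: 0.497
```

```bash
python3 - <<'E'
from h import *
s=state();print(s["time"],s["q"].round(3),s["tool_pos"],tool_yaw(),s["contact_force"])
W=grab_frame("wrist");save(W,"w2")
for l,z in (("key_a_bow",.107),("rack",0),("keyhole",.079),("cabinet",0),("carton",0)):
  for r in place_of(W,l): print(l,r["conf"],r["centre"],onz(W,r["centre"],z))
for r in cut_out(W,"key_a_bow"): print(r["conf"],r["centre"])
E
```

```text
4.1667 [-0.304  0.201  0.926  1.427 -0.158  1.592  0.599] [ 0.49788312 -0.29895745  0.35824889] -0.010561018060173226 [-0.93975127 -0.65043545 -0.32049445]
key_a_bow 0.68 [263.9, 285.6] [ 0.43325327 -0.40351979  0.107     ]
rack 0.64 [337.3, 249.7] [ 0.51231109 -0.40026093  0.        ]
rack 0.56 [416.1, 277.6] [ 0.61468778 -0.43941054  0.        ]
keyhole 0.86 [316.3, 119.0] [ 0.48966437 -0.23751894  0.079     ]
cabinet 0.29 [364.0, 284.6] [ 0.54710594 -0.44857719  0.        ]
carton 0.71 [191.3, 127.3] [ 0.34052673 -0.24682405  0.        ]
0.55 [264.6, 279.1]
```

```bash
python3 - <<'E'
import cv2
im=cv2.imread("pics/w2.png")
a=cv2.resize(im[200:320,225:450],None,fx=3.5,fy=3.5,interpolation=cv2.INTER_CUBIC);cv2.imwrite("pics/w2r.png",a)
a=cv2.resize(im[0:190,240:400],None,fx=3.1,fy=3.1,interpolation=cv2.INTER_CUBIC);cv2.imwrite("pics/w2k.png",a)
E
python3 - <<'E'
from h import *
W=grab_frame("wrist")
k=np.array([(135,341),(344,330),(344,381),(138,390)])/3.1+[240,0]
K=np.array([onz(W,u,.079) for u in k]);print(K.round(4),K.mean(0).round(4), [np.linalg.norm(K[i]-K[i-1]).round(4) for i in range(4)])
b=np.array([(55,186),(410,171),(411,525),(83,540)])/3.1+[240,0]
B=np.array([onz(W,u,.079) for u in b]);print("box",B.round(4),B.mean(0).round(4),[np.linalg.norm(B[i]-B[i-1]).round(4) for i in range(4)])
for Q in (K,B):
  d=Q[1]-Q[0]; d2=Q[2]-Q[3]; print(np.arctan2(d[1],d[0]),np.arctan2(d2[1],d2[0]))
r=np.array([(38,138),(745,90),(745,357)])/3.5+[225,200]
Q=np.array([onz(W,u,.074) for u in r]);print("rack",Q.round(4)); d=Q[1]-Q[0]; print(np.linalg.norm(d),np.arctan2(d[1],d[0]),np.linalg.norm(Q[2]-Q[1]))
s=np.array([(134,171),(307,158),(478,147),(652,135)])/3.5+[225,200]
Q2=np.array([onz(W,u,.074) for u in s]);print("slots",Q2.round(4)); d=Q2[3]-Q2[0]; print(np.linalg.norm(d),np.arctan2(d[1],d[0]))
E
```

```text
[[ 0.4606 -0.2203  0.079 ]
 [ 0.5273 -0.2167  0.079 ]
 [ 0.5276 -0.2324  0.079 ]
 [ 0.4612 -0.2355  0.079 ]] [ 0.4942 -0.2262  0.079 ] [np.float64(0.0152), np.float64(0.0668), np.float64(0.0157), np.float64(0.0664)]
box [[ 0.4368 -0.1742  0.079 ]
 [ 0.5467 -0.1695  0.079 ]
 [ 0.5508 -0.2785  0.079 ]
 [ 0.4419 -0.2839  0.079 ]] [ 0.494  -0.2265  0.079 ] [np.float64(0.1098), np.float64(0.11), np.float64(0.1091), np.float64(0.109)]
0.05440731862205826 0.04625768630766251
0.04327819485748168 0.04954644059025145
rack [[ 0.4052 -0.3557  0.074 ]
 [ 0.6238 -0.3395  0.074 ]
 [ 0.6306 -0.429   0.074 ]]
0.21915609142225298 0.07433401272270593 0.0897886038612154
slots [[ 0.4347 -0.3664  0.074 ]
 [ 0.4888 -0.3619  0.074 ]
 [ 0.5421 -0.3581  0.074 ]
 [ 0.596  -0.354   0.074 ]]
0.16178414355353682 0.07652546933596582
```

```bash
cat >> h.py <<'E'
import pickle
def snap(name,cam="wrist"):
    p=grab_frame(cam); save(p,name); pickle.dump({k:p[k] for k in("mtx","view")},open(f"pics/{name}.pkl","wb")); return p
def load(name): return pickle.load(open(f"pics/{name}.pkl","rb"))
E
python3 - <<'E'
from h import *
W=snap("w3"); s=state(); print(s["tool_pos"],tool_yaw(),s["time"])
im=W["img"][:,:,::-1]
a=cv2.resize(im[200:320,225:450],None,fx=3.5,fy=3.5,interpolation=cv2.INTER_CUBIC);cv2.imwrite("pics/w3r.png",a)
a=cv2.resize(im[0:190,240:400],None,fx=3.1,fy=3.1,interpolation=cv2.INTER_CUBIC);cv2.imwrite("pics/w3k.png",a)
for l,z in (("key_a_bow",.107),("rack",0),("keyhole",.079)):
  for r in place_of(W,l): print(l,r["conf"],r["centre"],onz(W,r["centre"],z))
E
```

```text
[ 0.50119477 -0.2915972   0.35918134] 0.002447802020081315 4.6167
key_a_bow 0.77 [255.3, 294.4] [ 0.42926844 -0.40606906  0.107     ]
rack 0.56 [331.9, 260.8] [ 0.51114913 -0.40651964  0.        ]
keyhole 0.85 [315.4, 127.7] [ 0.49194355 -0.2375318   0.079     ]
```

```bash
python3 - <<'E'
from h import *
W=load("w3")
def ang(d): return round(float(np.arctan2(d[1],d[0])),4)
k=np.array([(127,367),(333,359),(333,408),(129,414)])/3.1+[240,0]
K=np.array([onz(W,u,.079) for u in k]);print(K.mean(0).round(4), [np.linalg.norm(K[i]-K[i-1]).round(4) for i in range(4)],ang(K[1]-K[0]),ang(K[2]-K[3]))
b=np.array([(49,213),(399,203),(399,552),(73,561)])/3.1+[240,0]
B=np.array([onz(W,u,.079) for u in b]);print("box",B.mean(0).round(4),[np.linalg.norm(B[i]-B[i-1]).round(4) for i in range(4)],ang(B[1]-B[0]),ang(B[2]-B[3]))
r=np.array([(24,160),(725,121),(724,383)])/3.5+[225,200]
Q=np.array([onz(W,u,.074) for u in r]);d=Q[1]-Q[0]; print("rack",np.linalg.norm(d),ang(d),np.linalg.norm(Q[2]-Q[1]))
a=ang(d);e=np.array([np.cos(a),np.sin(a),0]);f=np.array([-np.sin(a),np.cos(a),0])
print("rack c",(Q[:2].mean(0)-.045*f).round(4))
s=np.array([(120,193),(291,183),(462,174),(635,164)])/3.5+[225,200]
S=np.array([onz(W,u,.074) for u in s]);d=S[3]-S[0]; print("slots",np.linalg.norm(d),ang(d),(S.mean(0)-.033*f).round(4))
st=state(); s2=Tcur(); print(s2[0], st["time"])
W2=grab_frame("wrist"); print(np.abs(np.array(W2["view"])-W["view"]).max())
E
```

```text
[ 0.4909 -0.2348  0.079 ] [np.float64(0.0147), np.float64(0.0661), np.float64(0.0153), np.float64(0.0661)] 0.0408 0.032
box [ 0.4908 -0.2352  0.079 ] [np.float64(0.1089), np.float64(0.109), np.float64(0.1088), np.float64(0.1088)] 0.0302 0.031
rack 0.21830305368014855 0.0613 0.08905788992723564
rack c [ 0.512  -0.4014  0.074 ]
slots 0.1615537971735481 0.0625 [ 0.5124 -0.4019  0.074 ]
[ 0.50080406 -0.29235979  0.35914202] 4.7667
0.00209845794359187
```

```bash
cat >> h.py <<'E'
RK=np.array([.512,-.4015,0]); RA=.062
KH=np.array([.491,-.235,.079]); CA=.033
def rackpos(i): 
    x=[-.081,-.027,.027,.081][i]; return RK+[x*np.cos(RA),x*np.sin(RA),0]
def lockpt(z): return np.array([KH[0],KH[1],z])
def at(p,z): return np.array([p[0],p[1],z])
def st():
    s=state(); p,r=Tcur(); zt=r.as_matrix()[:,2]; print("t",round(s["time"],2),"pos",p.round(4),"yaw",round(float(tool_yaw()),3),"tilt",zt[:2].round(3),"q",s["q"].round(2),"F",s["contact_force"].round(1),"M",s["ft_torque"].round(2),"op",round(s["opening"],3))
E
python3 - <<'E'
from h import *
st()
plan([(at(rackpos(2),.2),yawR(RA)),(at(rackpos(2),.15),yawR(RA)),(at(rackpos(2),.106),yawR(RA))],vmax=3.5)
E
```

```text
t 4.82 pos [ 0.5007 -0.2925  0.3592] yaw 0.001 tilt [0. 0.] q [-0.31  0.2   0.92  1.43 -0.16  1.59  0.6 ] F [ 0.9 -0.  -0.2] M [ 0.03 -0.01  0.01] op 0.5
[[-1.79,0.64,2.65,0,0,-0.01,0],[-1.79,0.62,2.65,0,0,-0.01,0],[-1.8,0.6,2.65,0,0,-0.01,0],[-1.81,0.58,2.66,0,0,-0.01,0],[-1.81,0.56,2.65,0,0,-0.011,0],[-1.82,0.54,2.66,0,0,-0.01,0],[0,0,2.5,0,0,0,0],[0,0,2.5,0,0,0,0],[0,0,2.2,0,0,0,0],[-0.01,0,2.2,0,0,0,0]]
end [ 0.539  -0.3999  0.106 ] n 10
```

Emit:
{"fn": "drive_tool", "kwargs": {"plan": [[-1.8, 0.6, 2.6, 0, 0, -0.01, 0], [-1.8, 0.6, 2.6, 0, 0, -0.01, 0], [-1.8, 0.6, 2.6, 0, 0, -0.01, 0], [-1.8, 0.6, 2.7, 0, 0, -0.01, 0], [-1.8, 0.6, 2.7, 0, 0, -0.01, 0], [-1.8, 0.6, 2.6, 0, 0, -0.01, 0], [0, 0, 0, 0, 0, 0, 0], [0, 0, 0, 0, 0, 0, 0], [0, 0, 0, 0, 0, 0, 0]]}}

```text
time: 5.57
tool_pos: [0.5394, -0.4, 0.2019]
orientation: [2.154, 2.286, -0.0]
contact_force: [-0.1, -0.6, 0.7]
opening: 0.503
```

```bash
python3 - <<'E'
from h import *
st()
W=snap("w4")
plan([(at(rackpos(2),.15),yawR(RA)),(at(rackpos(2),.106),yawR(RA))],vmax=3.5)
E
```

```text
t 5.57 pos [ 0.5394 -0.4     0.2019] yaw 0.06 tilt [ 0.    -0.001] q [-0.03  0.49  0.86  1.46 -0.37  1.36  0.91] F [-0.1 -0.6  0.7] M [ 0.06 -0.03 -0.04] op 0.503
[[0,-0.04,2.63,0.001,0,-0.001,0],[0.01,-0.05,2.63,0.001,0.001,-0.001,0],[0,0,2.2,0,0,0,0],[0,0.01,2.2,0,0,0,0]]
end [ 0.539  -0.3998  0.106 ] n 4
```

Emit:
{"fn": "drive_tool", "kwargs": {"plan": [[0, 0, 2.6, 0, 0, 0, 0], [0, 0, 2.6, 0, 0, 0, 0], [0, 0, 2.3, 0, 0, 0, 0], [0, 0, 2.1, 0, 0, 0, 0], [0, 0, 0, 0, 0, 0, 0.6], [0, 0, 0, 0, 0, 0, 1], [0, 0, 0, 0, 0, 0, 1], [0, 0, 0, 0, 0, 0, 1], [0, 0, 0, 0, 0, 0, 1], [0, 0, 0, 0, 0, 0, 1]]}}

```text
time: 6.45
tool_pos: [0.5402, -0.4007, 0.1071]
orientation: [2.152, 2.285, 0.001]
contact_force: [-0.7, 0.8, 6.9]
opening: 0.105
```

```bash
python3 - <<'E'
from h import *
st()
E
```

```text
t 6.45 pos [ 0.5402 -0.4007  0.1071] yaw 0.06 tilt [ 0.003 -0.001] q [-0.01  0.56  0.82  1.57 -0.43  1.2   0.95] F [-0.7  0.8  6.9] M [ 0.13  0.03 -0.01] op 0.105
```

Emit:
{"fn": "drive_tool", "kwargs": {"plan": [[0, 0, 0, 0, 0, 0, 1], [0, 0, 0, 0, 0, 0, 1]]}}

```text
time: 6.62
tool_pos: [0.5402, -0.4007, 0.1071]
orientation: [2.152, 2.285, 0.001]
contact_force: [0.3, 0.5, 6.9]
opening: 0.109
```

```bash
python3 - <<'E'
from h import *
st(); snap("w5"); snap("s5","side")
E
```

```text
t 6.62 pos [ 0.5402 -0.4007  0.1071] yaw 0.06 tilt [ 0.003 -0.001] q [-0.01  0.56  0.82  1.57 -0.43  1.2   0.95] F [0.3 0.5 6.9] M [ 0.12  0.03 -0.01] op 0.109
```

```bash
python3 - <<'E'
from h import *
W=load("w5"); p,r=Tcur()
for x in(-25,25):
  for z in(-18,18):
    print(x,z,proj(W,p+r.apply(np.array([x,0,z])/1000)).round(1))
im=cv2.imread("pics/w5.png")
cv2.imwrite("pics/w5z.png",cv2.resize(im[180:400,260:390],None,fx=2.7,fy=2.7,interpolation=cv2.INTER_CUBIC))
# slot expected
for y in (-.033,.033):
  print(proj(W,at(rackpos(2),.074)+y*np.array([-np.sin(RA),np.cos(RA),0])))
E
```

```text
-25 -18 [[325.  368.9]]
-25 18 [[325.  323.6]]
25 -18 [[325.1 242.8]]
25 18 [[325. 218.]]
[[322.36947543 321.86001819]]
[[321.93083185 191.02156671]]
```

```bash
python3 - <<'E'
from h import *
p,r=Tcur()
plan([(p+[0,0,.128],r),((.520,-.30,.235),yawR(1.0)),(lockpt(.20),yawR(CA+np.pi/2))],vmax=3.4,grip=1)
E
```

```text
[[-0.01,0.01,-3.2,0,0,0,1],[0,0.01,-3.2,0,0,0,1],[-0.01,0.01,-3.2,0,0,0,1],[0,0,-3.2,0,0,0,1],[1.27,-0.18,0,0,0,-0.117,1],[1.28,-0.03,0,0,0,-0.118,1],[1.28,0.13,0,0,0,-0.117,1],[1.25,0.27,0,0,0.001,-0.118,1],[1.21,0.42,0,0,0.001,-0.117,1],[1.16,0.56,0,0,0,-0.118,1]]
[[1.08,0.69,0,0.001,0.001,-0.117,1],[1,0.81,0,0,0,-0.118,1],[0.99,0.65,0.58,0,0,-0.101,1],[0.92,0.75,0.58,0,0,-0.101,1],[0.84,0.84,0.58,0,0,-0.1,1],[0.76,0.91,0.59,0,0,-0.101,1],[0.66,0.99,0.58,0,0,-0.1,1],[0.55,1.05,0.59,0,0,-0.101,1]]
end [ 0.491 -0.235  0.2  ] n 18
```

Emit:
{"fn": "drive_tool", "kwargs": {"plan": [[0, 0, -3.2, 0, 0, 0, 1], [0, 0, -3.2, 0, 0, 0, 1], [0, 0, -3.2, 0, 0, 0, 1], [0, 0, -3.2, 0, 0, 0, 1], [1.3, -0.2, 0, 0, 0, -0.117, 1], [1.3, 0, 0, 0, 0, -0.117, 1], [1.3, 0.1, 0, 0, 0, -0.117, 1], [1.2, 0.3, 0, 0, 0, -0.117, 1], [1.2, 0.4, 0, 0, 0, -0.117, 1], [1.2, 0.6, 0, 0, 0, -0.117, 1]]}}

```text
time: 7.55
tool_pos: [0.524, -0.3235, 0.2336]
orientation: [1.228, 2.891, -0.0]
contact_force: [0.3, 0.2, -1.3]
opening: 0.102
```

Emit:
{"fn": "drive_tool", "kwargs": {"plan": [[1.1, 0.7, 0, 0, 0, -0.117, 1], [1, 0.8, 0, 0, 0, -0.117, 1], [1, 0.6, 0.6, 0, 0, -0.1, 1], [0.9, 0.7, 0.6, 0, 0, -0.1, 1], [0.8, 0.8, 0.6, 0, 0, -0.1, 1], [0.8, 0.9, 0.6, 0, 0, -0.1, 1], [0.6, 1, 0.6, 0, 0, -0.1, 1], [0.5, 1, 0.6, 0, 0, -0.1, 1], [0, 0, 0, 0, 0, 0, 1], [0, 0, 0, 0, 0, 0, 1]]}}

```text
time: 8.38
tool_pos: [0.4911, -0.2351, 0.1975]
orientation: [-0.036, 3.141, 0.0]
contact_force: [-0.4, 0.5, -1.2]
opening: 0.103
```

```bash
python3 - <<'E'
from h import *
st(); snap("w6")
plan([(lockpt(.20),yawR(CA+np.pi/2)),(lockpt(.107),yawR(CA+np.pi/2))],vmax=1.5,grip=1)
E
```

```text
t 8.38 pos [ 0.4911 -0.2351  0.1975] yaw 1.594 tilt [0.001 0.   ] q [-0.18  0.13  0.6   1.77 -0.08  1.26  2.03] F [-0.4  0.5 -1.2] M [-0.08  0.01 -0.01] op 0.103
[[0.03,0.08,-0.23,0,0.001,-0.011,1],[0,0,1.33,0,0,0,1],[0,0,1.33,0,0,0,1],[0,0,1.33,0,0,0,1],[0,0,1.33,0,0,0,1],[0,0,1.33,0,0,0,1],[0,0,1.33,0,0,0,1],[0,0,1.32,0,0,0,1]]
end [ 0.491 -0.235  0.107] n 8
```

```bash
python3 - <<'E'
from h import *
W=load("w6"); c,s=np.cos(CA),np.sin(CA)
for x,y in((-.033,-.0075),(-.033,.0075),(-.055,-.055),(-.055,.055),(.055,.055),(.055,-.055)):
  print(x,y,proj(W,KH+[c*x-s*y,s*x+c*y,0]).round(1))
im=cv2.imread("pics/w6.png")
cv2.imwrite("pics/w6z.png",cv2.resize(im[120:310,230:430],None,fx=3,fy=3,interpolation=cv2.INTER_CUBIC))
p,r=Tcur()
for x in(-30,30): print(proj(W,p+r.apply(np.array([x,0,97])/1000)).round(1),proj(W,p+r.apply(np.array([x,0,38])/1000)).round(1))
E
```

```text
-0.033 -0.0075 [[313.7 170.4]]
-0.033 0.0075 [[336.8 170.1]]
-0.055 -0.055 [[238.5 136.4]]
-0.055 0.055 [[411.4 134.7]]
0.055 0.055 [[404.3 294.4]]
0.055 -0.055 [[248.5 295.8]]
[[324.4 273.7]] [[324.3 315.9]]
[[324.5 180.6]] [[324.5 199.8]]
```

```bash
sed -i 's/^KH=.*/KH=np.array([.4903,-.2345,.079]); CA=.033/' h.py; python3 - <<'E'
from h import *
plan([(lockpt(.1975),yawR(CA+np.pi/2)),(lockpt(.107),yawR(CA+np.pi/2))],vmax=1.5,grip=1)
E
```

```text
[[0.1,0.13,0.02,0,0.001,-0.011,1],[0,0,1.29,0,0,0,1],[0,0,1.29,0,0,0,1],[0,0,1.29,0,0,0,1],[0,0,1.3,0,0,0,1],[0,0,1.29,0,0,0,1],[0,0,1.3,0,0,0,1],[0,0,1.29,0,0,0,1]]
end [ 0.4903 -0.2345  0.107 ] n 8
```

Emit:
{"fn": "drive_tool", "kwargs": {"plan": [[0.1, 0.1, 0, 0, 0, -0.011, 1], [0, 0, 1, 0, 0, 0, 1], [0, 0, 1, 0, 0, 0, 1], [0, 0, 0.8, 0, 0, 0, 1], [0, 0, 0.5, 0, 0, 0, 1], [0, 0, 0, 0, 0, 0, 1]]}}

```text
time: 8.93
tool_pos: [0.489, -0.234, 0.162]
orientation: [0.056, -3.138, -0.001]
contact_force: [0.1, -0.1, -1.1]
opening: 0.103
```

```bash
python3 - <<'E'
from h import *
st(); W=snap("w7")
im=W["img"][:,:,::-1]
cv2.imwrite("pics/w7z.png",cv2.resize(im[120:310,230:430],None,fx=3,fy=3,interpolation=cv2.INTER_CUBIC))
E
```

```text
t 8.93 pos [ 0.489 -0.234  0.162] yaw 1.606 tilt [-0.003  0.   ] q [-0.17  0.16  0.6   1.82 -0.1   1.19  2.06] F [ 0.1 -0.1 -1.1] M [-0.03 -0.01 -0.  ] op 0.103
```

Emit:
{"fn": "drive_tool", "kwargs": {"plan": [[-0.1, 0, 1, 0, 0, 0, 1], [0, 0, 1, 0, 0, 0, 1], [0, 0, 1, 0, 0, 0, 1], [0, 0, 1, 0, 0, 0, 1], [0, 0, 0.8, 0, 0, 0, 1], [0, 0, 0.5, 0, 0, 0, 1], [0, 0, 0.3, 0, 0, 0, 1], [0, 0, 0, 0, 0, 0, 1]]}}

```text
time: 9.65
tool_pos: [0.491, -0.2343, 0.1077]
orientation: [0.057, -3.141, 0.0]
contact_force: [-0.7, 0.1, -1.0]
opening: 0.1
```

```bash
python3 - <<'E'
from h import *
st()
E
```

```text
t 9.65 pos [ 0.491  -0.2343  0.1077] yaw 1.607 tilt [-0. -0.] q [-0.15  0.22  0.59  1.88 -0.14  1.08  2.1 ] F [-0.7  0.1 -1. ] M [ 0.01  0.03 -0.01] op 0.1
```

Emit:
{"fn": "drive_tool", "kwargs": {"plan": [[0, 0, 0.1, 0, 0, 0, 1], [0, 0, 0.1, 0, 0, 0, 1], [0, 0, 0.1, 0, 0, 0, 1], [0, 0, 0, 0, 0, 0, 1]]}}

```text
time: 9.98
tool_pos: [0.4923, -0.235, 0.107]
orientation: [-0.056, 3.138, -0.001]
contact_force: [-2.8, 1.1, 13.2]
opening: 0.102
```

```bash
python3 - <<'E'
from h import *
st()
E
```

```text
t 9.98 pos [ 0.4923 -0.235   0.107 ] yaw 1.607 tilt [ 0.003 -0.001] q [-0.15  0.22  0.59  1.88 -0.14  1.08  2.1 ] F [-2.8  1.1 13.2] M [ 0.09  0.67 -0.01] op 0.102
```

Emit:
{"fn": "drive_tool", "kwargs": {"plan": [[0, 0, -0.1, 0, 0, 0, 1], [0, 0, 0, 0, 0, 0.08, 1], [0, 0, 0, 0, 0, 0.08, 1], [0, 0, 0, 0, 0, 0.08, 1], [0, 0, 0, 0, 0, 0.06, 1], [0, 0, 0, 0, 0, 0, 1]]}}

```text
time: 10.48
tool_pos: [0.492, -0.2343, 0.107]
orientation: [0.417, 3.112, -0.0]
contact_force: [0.7, 1.0, 6.4]
opening: 0.105
```

```bash
python3 - <<'E'
from h import *
st()
E
```

```text
t 10.48 pos [ 0.492  -0.2343  0.107 ] yaw 1.304 tilt [ 0.002 -0.   ] q [-0.19  0.23  0.63  1.88 -0.15  1.08  1.8 ] F [0.7 1.  6.4] M [0.11 0.   0.01] op 0.105
```

Turned 0.30 freely; continue in small steps.

Emit:
{"fn": "drive_tool", "kwargs": {"plan": [[0, 0, 0, 0, 0, 0.05, 1], [0, 0, 0, 0, 0, 0.05, 1], [0, 0, 0, 0, 0, 0, 1]]}}

```text
time: 10.73
tool_pos: [0.492, -0.2344, 0.107]
orientation: [0.569, 3.087, -0.0]
contact_force: [1.0, -0.6, 5.5]
opening: 0.1
```

Emit:
{"fn": "drive_tool", "kwargs": {"plan": [[0, 0, 0, 0, 0, 0.05, 1], [0, 0, 0, 0, 0, 0, 1]]}}

```text
time: 10.9
tool_pos: [0.4926, -0.2352, 0.108]
orientation: [0.647, 3.07, -0.001]
contact_force: [-1.2, -0.4, 10.7]
opening: 0.001
```

```bash
python3 - <<'E'
from h import *
st()
E
```

```text
t 10.9 pos [ 0.4926 -0.2352  0.108 ] yaw 1.156 tilt [ 0.004 -0.001] q [-0.21  0.23  0.65  1.88 -0.16  1.08  1.66] F [-1.2 -0.4 10.7] M [ 0.07  0.26 -0.01] op 0.001
```

```bash
python3 - <<'E'
from h import *
snap("w8"); snap("s8","side")
im=cv2.imread("pics/s8.png"); cv2.imwrite("pics/s8z.png",cv2.resize(im[180:380,320:520],None,fx=3,fy=3,interpolation=cv2.INTER_CUBIC)); st()
E
```

```text
t 11.0 pos [ 0.4926 -0.235   0.108 ] yaw 1.158 tilt [ 0.004 -0.001] q [-0.21  0.23  0.65  1.88 -0.16  1.08  1.67] F [-1.1  0.7 13.1] M [ 0.06  0.29 -0.03] op 0.002
```

```bash
python3 - <<'E'
from h import *
W=load("w8"); p,r=Tcur()
for z in(-20,0,17):
  for x in (-11,0,11): print("tool x",x,"z",z,proj(W,p+r.apply(np.array([x,0,z])/1000)).round(1))
D=load("s8")
for z in (-18,0,17): print("side tool z",z,(proj(D,p+r.apply(np.array([0,0,z])/1000))-[320,180])*3)
print("bow corners for turned 0..0.4 at full depth")
for t in (0,.2,.4):
  a=CA-t; e=np.array([np.cos(a),np.sin(a),0])
  for dx in(-.025,.025):
    for dz in (-.018,.018):
      q=KH+[0,0,.028+dz]+e*dx; print(t,dx,dz,proj(W,q).round(0),((proj(D,q)-[320,180])*3).round(0))
im=cv2.imread("pics/w8.png"); cv2.imwrite("pics/w8z.png",cv2.resize(im[170:400,240:400],None,fx=3.4,fy=2.6*3.4/2.6,interpolation=cv2.INTER_CUBIC)[:600*1])
E
```

```text
tool x -11 z -20 [[326.8 339.4]]
tool x 0 z -20 [[326.8 311.9]]
tool x 11 z -20 [[326.8 283.4]]
tool x -11 z 0 [[326.6 314.4]]
tool x 0 z 0 [[326.6 289.6]]
tool x 11 z 0 [[326.6 264. ]]
tool x -11 z 17 [[326.5 297.2]]
tool x 0 z 17 [[326.4 274.2]]
tool x 11 z 17 [[326.4 250.6]]
side tool z -18 [[188.62840695 261.09186542]]
side tool z 0 [[187.49792298 279.77556949]]
side tool z 17 [[186.44538695 297.17101457]]
bow corners for turned 0..0.4 at full depth
0 -0.025 -0.018 [[300. 219.]] [[164. 312.]]
0 -0.025 0.018 [[295. 244.]] [[166. 275.]]
0 0.025 -0.018 [[349. 314.]] [[204. 288.]]
0 0.025 0.018 [[354. 357.]] [[206. 251.]]
0.2 -0.025 -0.018 [[311. 215.]] [[160. 310.]]
0.2 -0.025 0.018 [[308. 239.]] [[162. 272.]]
0.2 0.025 -0.018 [[339. 317.]] [[208. 291.]]
0.2 0.025 0.018 [[342. 361.]] [[211. 254.]]
0.4 -0.025 -0.018 [[323. 213.]] [[156. 306.]]
0.4 -0.025 0.018 [[322. 237.]] [[158. 269.]]
0.4 0.025 -0.018 [[328. 319.]] [[211. 294.]]
0.4 0.025 0.018 [[329. 363.]] [[214. 257.]]
```

Emit:
{"fn": "drive_tool", "kwargs": {"plan": [[0, 0, -1, 0, 0, 0, 1], [0, 0, -2, 0, 0, 0, 1], [0, 0, -2, 0, 0, 0, 1], [0, 0, -2, 0, 0, 0, 1], [0, 0, 0, 0, 0, 0, 1], [0, 0, 0, 0, 0, 0, 1]]}}

```text
time: 11.5
tool_pos: [0.4917, -0.2344, 0.1774]
orientation: [0.643, 3.073, 0.0]
contact_force: [0.4, 0.3, -0.3]
opening: -0.001
```

```bash
python3 - <<'E'
from h import *
st(); p,r=Tcur()
for n,c in(("s9","side"),("c9","scene"),("w9","wrist")):
  P=snap(n,c); u=proj(P,p)[0].round().astype(int); print(n,u,[proj(P,p+r.apply([0,0,z/1000])).round(1) for z in(-20,0,17)])
  im=P["img"][:,:,::-1].copy()
  for z,col in((0,(0,0,255)),(17,(0,255,0)),(-20,(255,0,0))):
    v=proj(P,p+r.apply([0,0,z/1000]))[0]; im[int(round(v[1])),int(round(v[0]))]=col
  x0=max(0,u[0]-50);y0=max(0,u[1]-60)
  cv2.imwrite(f"pics/{n}z.png",cv2.resize(im[y0:y0+100,x0:x0+100],None,fx=5,fy=5,interpolation=cv2.INTER_NEAREST))
E
```

```text
t 11.5 pos [ 0.4917 -0.2344  0.1774] yaw 1.158 tilt [ 0.002 -0.   ] q [-0.23  0.15  0.66  1.8  -0.1   1.22  1.62] F [ 0.4  0.3 -0.3] M [-0.03  0.03  0.03] op -0.001
s9 [384 249] [array([[384.1, 241.4]]), array([[383.7, 248.7]]), array([[383.3, 254.9]])]
c9 [228 180] [array([[226.9, 174.1]]), array([[227.8, 180.1]]), array([[228.7, 185.1]])]
w9 [326 294] [array([[326.2, 317.2]]), array([[326. , 294.3]]), array([[326. , 278.5]])]
```

```bash
python3 - <<'E'
from h import *
W=load("w9"); im=cv2.imread("pics/w9.png")
z=cv2.resize(im[160:300,260:400],None,fx=4,fy=4,interpolation=cv2.INTER_CUBIC)
def box(t,dz=0,dy=0):
  a=CA-t; e=np.array([np.cos(a),np.sin(a),0]);f=np.array([-e[1],e[0],0]); pts=[]
  for sx in(-1,1):
    for sy in(-1,1):
      for sz in(-1,1):
        pts.append(KH+[0,dy,.028+dz+sz*.018]+e*sx*.025+f*sy*.007)
  return cv2.convexHull(proj(W,np.array(pts)).astype(np.float32))
for t,col in((.15,(0,0,255)),(.3,(0,255,0)),(.45,(255,0,0))):
  h=(box(t)-[260,160])*4; cv2.polylines(z,[h.astype(int)],True,col,1)
cv2.imwrite("pics/w9z.png",z)
E
python3 - <<'E'
from h import *
p,r=Tcur(); y=yawR(1.404)
plan([(lockpt(.15),y),(lockpt(.079),y)],vmax=3,grip=0)
E
```

```text
[[0,-0.02,0.84,0,0,-0.082,0],[0,-0.02,0.85,0,-0.001,-0.082,0],[0,-0.02,0.84,0,0,-0.083,0],[0,0,2.37,0,0,0,0],[0,0,2.37,0,0,0,0],[0,0,2.36,0,0,0,0]]
end [ 0.4903 -0.2345  0.079 ] n 6
```

Emit:
{"fn": "drive_tool", "kwargs": {"plan": [[0, 0, 0.8, 0, 0, -0.082, 0], [0, 0, 0.8, 0, 0, -0.082, 0], [0, 0, 0.8, 0, 0, -0.082, 0], [0, 0, 2, 0, 0, 0, 0], [0, 0, 2, 0, 0, 0, 0], [0, 0, 2, 0, 0, 0, 0], [0, 0, 1, 0, 0, 0, 0], [0, 0, 0, 0, 0, 0, 0], [0, 0, 0, 0, 0, 0, 0]]}}

```text
time: 12.4
tool_pos: [0.4906, -0.2342, 0.0818]
orientation: [-0.263, -3.129, 0.0]
contact_force: [0.2, -0.1, 1.1]
opening: 0.498
```

```bash
python3 - <<'E'
from h import *
st(); snap("w10"); snap("s10","side")
im=cv2.imread("pics/s10.png"); cv2.imwrite("pics/s10z.png",cv2.resize(im[200:320,330:450],None,fx=4,fy=4,interpolation=cv2.INTER_CUBIC))
E
```

```text
t 12.4 pos [ 0.4906 -0.2342  0.0818] yaw 1.403 tilt [-0.001 -0.   ] q [-0.18  0.26  0.62  1.91 -0.17  1.03  1.92] F [ 0.2 -0.1  1.1] M [-0.02 -0.03 -0.04] op 0.498
```

Emit:
{"fn": "drive_tool", "kwargs": {"plan": [[0, 0, 0.3, 0, 0, 0, 0], [0, 0, 0, 0, 0, 0, 0.5], [0, 0, 0, 0, 0, 0, 1], [0, 0, 0, 0, 0, 0, 1], [0, 0, 0, 0, 0, 0, 1], [0, 0, 0, 0, 0, 0, 1], [0, 0, 0, 0, 0, 0, 1]]}}

```text
time: 13.08
tool_pos: [0.4914, -0.2345, 0.0795]
orientation: [0.263, 3.13, -0.001]
contact_force: [-0.8, -1.5, 5.1]
opening: 0.156
```

```bash
python3 - <<'E'
from h import *
st(); snap("w11"); snap("s11","side")
im=cv2.imread("pics/s11.png"); cv2.imwrite("pics/s11z.png",cv2.resize(im[200:320,330:450],None,fx=4,fy=4,interpolation=cv2.INTER_CUBIC))
E
```

```text
t 13.08 pos [ 0.4914 -0.2345  0.0795] yaw 1.403 tilt [ 0.001 -0.   ] q [-0.17  0.26  0.62  1.91 -0.18  1.02  1.92] F [-0.8 -1.5  5.1] M [-0.25  0.11 -0.01] op 0.156
```

Emit:
{"fn": "drive_tool", "kwargs": {"plan": [[0, 0, 0, 0, 0, 0.08, 1], [0, 0, 0, 0, 0, 0.07, 1], [0, 0, 0, 0, 0, 0, 1]]}}

```text
time: 13.43
tool_pos: [0.492, -0.2339, 0.0795]
orientation: [0.5, 3.1, -0.0]
contact_force: [0.9, 0.1, 5.3]
opening: 0.156
```

```bash
python3 - <<'E'
from h import *
st()
E
```

```text
t 13.43 pos [ 0.492  -0.2339  0.0795] yaw 1.251 tilt [ 0.001 -0.   ] q [-0.2   0.27  0.64  1.91 -0.19  1.02  1.78] F [0.9 0.1 5.3] M [ 0.03 -0.32  0.99] op 0.156
```

Emit:
{"fn": "drive_tool", "kwargs": {"plan": [[0, 0, 0, 0, 0, 0.05, 1], [0, 0, 0, 0, 0, 0, 1]]}}

```text
time: 13.6
tool_pos: [0.492, -0.2339, 0.0796]
orientation: [0.572, 3.088, -0.001]
contact_force: [-0.4, 0.7, 5.3]
opening: 0.15
```

```bash
python3 - <<'E'
from h import *
st()
E
```

```text
t 13.6 pos [ 0.492  -0.2339  0.0796] yaw 1.204 tilt [ 0.001 -0.001] q [-0.2   0.27  0.65  1.91 -0.19  1.03  1.73] F [-0.4  0.7  5.3] M [-0.14 -0.26  1.99] op 0.15
```

Emit:
{"fn": "drive_tool", "kwargs": {"plan": [[0, 0, 0, 0, 0, -0.1, 1], [0, 0, 0, 0, 0, -0.1, 1], [0, 0, 0, 0, 0, -0.1, 1], [0, 0, 0, 0, 0, -0.1, 1], [0, 0, 0, 0, 0, 0, 1], [0, 0, 0, 0, 0, 0, 1]]}}

```text
time: 14.1
tool_pos: [0.4916, -0.234, 0.0795]
orientation: [-0.052, 3.14, 0.001]
contact_force: [0.1, 0.8, 5.9]
opening: 0.152
```

```bash
python3 - <<'E'
from h import *
st(); W=snap("w12"); im=W["img"][:,:,::-1]
cv2.imwrite("pics/w12z.png",cv2.resize(im[180:400,230:430],None,fx=2.7,fy=2.7,interpolation=cv2.INTER_CUBIC))
E
```

```text
t 14.1 pos [ 0.4916 -0.234   0.0795] yaw 1.604 tilt [0.001 0.   ] q [-0.15  0.26  0.59  1.91 -0.17  1.02  2.12] F [0.1 0.8 5.9] M [ 0.21 -0.05  0.02] op 0.152
```

Emit:
{"fn": "drive_tool", "kwargs": {"plan": [[0, 0, -1, 0, 0, 0, 1], [0, 0, -1.5, 0, 0, 0, 1], [0, 0, -1.5, 0, 0, 0, 1], [0, 0, -2, 0, 0, 0, 1], [0, 0, -2, 0, 0, 0, 1], [0, 0, -2.5, 0, 0, 0, 1], [0, 0, -2.3, 0, 0, 0, 1]]}}

```text
time: 14.73
tool_pos: [0.4904, -0.234, 0.2083]
orientation: [0.05, -3.14, -0.0]
contact_force: [0.5, 0.2, 0.1]
opening: 0.154
```

```bash
python3 - <<'E'
from h import *
st()
plan([((.520,-.30,.205),yawR(1.0)),(at(rackpos(2),.185),yawR(RA))],vmax=3.4,grip=1)
E
```

```text
t 14.73 pos [ 0.4904 -0.234   0.2083] yaw 1.603 tilt [-0.001  0.   ] q [-0.19  0.12  0.61  1.76 -0.07  1.28  2.04] F [0.5 0.2 0.1] M [ 0.03 -0.09  0.04] op 0.154
[[-0.46,-1.12,0.05,0,0,0.1,1],[-0.57,-1.06,0.06,0,0,0.101,1],[-0.67,-1,0.05,0,0,0.1,1],[-0.77,-0.93,0.06,0,0,0.101,1],[-0.85,-0.85,0.05,0,0,0.1,1],[-0.94,-0.76,0.06,0,-0.001,0.101,1],[-0.87,-0.92,0.25,0,0,0.117,1],[-0.98,-0.81,0.25,0,0,0.117,1],[-1.06,-0.69,0.25,0,0,0.117,1],[-1.14,-0.57,0.25,0,0,0.117,1]]
[[-1.2,-0.43,0.25,0,0,0.117,1],[-1.24,-0.29,0.25,0,0,0.118,1],[-1.26,-0.14,0.25,0,0,0.117,1],[-1.26,0.02,0.25,0,0,0.118,1]]
end [ 0.539  -0.3998  0.185 ] n 14
```

Emit:
{"fn": "drive_tool", "kwargs": {"plan": [[-0.5, -1.1, 0, 0, 0, 0.1, 1], [-0.6, -1.1, 0, 0, 0, 0.1, 1], [-0.7, -1, 0, 0, 0, 0.1, 1], [-0.8, -0.9, 0, 0, 0, 0.1, 1], [-0.8, -0.8, 0, 0, 0, 0.1, 1], [-0.9, -0.8, 0, 0, 0, 0.1, 1], [-0.9, -0.9, 0, 0, 0, 0.117, 1], [-1, -0.8, 0, 0, 0, 0.117, 1], [-1.1, -0.7, 0, 0, 0, 0.117, 1], [-1.1, -0.6, 0, 0, 0, 0.117, 1]]}}

```text
time: 15.57
tool_pos: [0.531, -0.35, 0.2071]
orientation: [-1.562, -2.724, 0.0]
contact_force: [0.1, -0.3, -1.0]
opening: 0.155
```

Emit:
{"fn": "drive_tool", "kwargs": {"plan": [[-1.2, -0.4, 0, 0, 0, 0.117, 1], [-1.2, -0.3, 0, 0, 0, 0.117, 1], [-1.3, -0.1, 0, 0, 0, 0.117, 1], [-1.3, 0, 0, 0, 0, 0.117, 1], [0, 0, 0, 0, 0, 0, 1], [0, 0, 0, 0, 0, 0, 1], [0, 0, 0, 0, 0, 0, 1]]}}

```text
time: 16.15
tool_pos: [0.5412, -0.399, 0.2069]
orientation: [-2.141, -2.298, -0.0]
contact_force: [-0.5, 0.9, -1.5]
opening: 0.154
```

```bash
python3 - <<'E'
from h import *
st(); W=snap("w13"); im=W["img"][:,:,::-1]
for y in (-.033,.033):
  for x in (-.007,.007):
    q=at(rackpos(2),.074)+y*np.array([-np.sin(RA),np.cos(RA),0])+x*np.array([np.cos(RA),np.sin(RA),0]); print(proj(W,q).round(1))
cv2.imwrite("pics/w13z.png",cv2.resize(im[150:390,230:430],None,fx=2.5,fy=2.5,interpolation=cv2.INTER_CUBIC))
plan([(at(rackpos(2),.205),yawR(RA)),(at(rackpos(2),.0795),yawR(RA))],vmax=1.5,grip=1)
E
```

```text
t 16.15 pos [ 0.5412 -0.399   0.2069] yaw 0.071 tilt [-0.001  0.001] q [-0.04  0.5   0.88  1.45 -0.38  1.38  0.92] F [-0.5  0.9 -1.5] M [ 0.01  0.   -0.  ] op 0.154
[[311.8 258.9]]
[[331.1 259. ]]
[[311.8 167.4]]
[[332.4 167.6]]
[[-0.08,-0.25,0.2,0,-0.001,0.009,1],[0,0,1.39,0,0,0,1],[0,0,1.4,0,0,0,1],[0,0,1.39,0,0,0,1],[0,0,1.4,0,0,0,1],[0,0,1.39,0,0,0,1],[0,0,1.4,0,0,0,1],[0,0,1.39,0,0,0,1],[0,0,1.4,0,0,0,1],[0,0,1.39,0,0,0,1]]
end [ 0.5389 -0.3998  0.0795] n 10
```

Emit:
{"fn": "drive_tool", "kwargs": {"plan": [[-0.1, -0.25, 0.2, 0, 0, 0.009, 1], [0, 0, 1.4, 0, 0, 0, 1], [0, 0, 1.4, 0, 0, 0, 1], [0, 0, 1.4, 0, 0, 0, 1], [0, 0, 1.4, 0, 0, 0, 1], [0, 0, 1, 0, 0, 0, 1], [0, 0, 0.5, 0, 0, 0, 1]]}}

```text
time: 16.78
tool_pos: [0.5386, -0.4002, 0.1316]
orientation: [-2.154, -2.284, 0.0]
contact_force: [0.7, -0.4, -0.5]
opening: 0.151
```

```bash
python3 - <<'E'
from h import *
st()
E
```

```text
t 16.78 pos [ 0.5386 -0.4002  0.1316] yaw 0.058 tilt [-0.002  0.001] q [-0.02  0.55  0.85  1.54 -0.42  1.25  0.94] F [ 0.7 -0.4 -0.5] M [ 0.02 -0.28  0.  ] op 0.151
```

Emit:
{"fn": "drive_tool", "kwargs": {"plan": [[0, 0, 1.2, 0, 0, 0, 1], [0, 0, 1.2, 0, 0, 0, 1], [0, 0, 1.2, 0, 0, 0, 1], [0, 0, 1, 0, 0, 0, 1], [0, 0, 0.5, 0, 0, 0, 1], [0, 0, 0, 0, 0, 0, 1]]}}

```text
time: 17.28
tool_pos: [0.5386, -0.4005, 0.0815]
orientation: [-2.155, -2.284, 0.0]
contact_force: [1.4, 1.6, -3.1]
opening: 0.154
```

Emit:
{"fn": "drive_tool", "kwargs": {"plan": [[0, 0, 0.2, 0, 0, 0, 1], [0, 0, 0, 0, 0, 0, 0.4], [0, 0, 0, 0, 0, 0, 0], [0, 0, 0, 0, 0, 0, 0], [0, 0, -1.5, 0, 0, 0, 0], [0, 0, -2, 0, 0, 0, 0], [0, 0, -2, 0, 0, 0, 0], [0, 0, -2, 0, 0, 0, 0], [0, 0, 0, 0, 0, 0, 0]]}}

```text
time: 18.03
tool_pos: [0.5402, -0.403, 0.1619]
orientation: [2.152, 2.28, 0.002]
contact_force: [-0.1, -0.9, 1.0]
opening: 0.501
```

```bash
python3 - <<'E'
from h import *
st();snap("w14")
for i in (0,1,3): plan([(at(rackpos(i),.165),yawR(RA)),(at(rackpos(i),.077),yawR(RA))],vmax=3,grip=0)
E
```

```text
t 18.03 pos [ 0.5402 -0.403   0.1619] yaw 0.058 tilt [ 0.006 -0.004] q [-0.03  0.52  0.86  1.51 -0.41  1.29  0.93] F [-0.1 -0.9  1. ] M [0.03 0.01 0.04] op 0.501
[[0.05,-2.72,-0.14,0.001,0.001,-0.001,0],[0.06,-2.72,-0.14,0.001,0.001,-0.001,0],[0.06,-2.71,-0.14,0.001,0,-0.001,0],[0.06,-2.72,-0.13,0.001,0.001,-0.001,0],[0,0,2.93,0,0,0,0],[0,0,2.94,0,0,0,0],[0,0,2.93,0,0,0,0]]
end [ 0.4311 -0.4065  0.077 ] n 7
[[0.12,-2.73,-0.27,0.002,0.001,-0.002,0],[0.12,-2.74,-0.27,0.002,0.002,-0.002,0],[0,0,2.93,0,0,0,0],[0,0,2.94,0,0,0,0],[0,0,2.93,0,0,0,0]]
end [ 0.485  -0.4032  0.077 ] n 5
[[0.14,2.67,-0.25,0.002,0.001,-0.002,0],[0.14,2.66,-0.26,0.002,0.002,-0.002,0],[0,0,2.93,0,0,0,0],[0,0,2.94,0,0,0,0],[-0.01,0,2.93,0,0,0,0]]
end [ 0.5928 -0.3965  0.077 ] n 5
```

Emit:
{"fn": "drive_tool", "kwargs": {"plan": [[0.1, -2.7, -0.2, 0, 0, 0, 0], [0.1, -2.7, -0.2, 0, 0, 0, 0], [0, 0, 0, 0, 0, 0, 0], [0, 0, 2.5, 0, 0, 0, 0], [0, 0, 2.5, 0, 0, 0, 0], [0, 0, 2.3, 0, 0, 0, 0], [0, 0, 1.5, 0, 0, 0, 0], [0, 0, 0, 0, 0, 0, 0]]}}

```text
time: 18.75
tool_pos: [0.4831, -0.4004, 0.0688]
orientation: [-2.152, -2.281, 0.001]
contact_force: [-0.9, 0.7, 0.3]
opening: 0.499
```

Emit:
{"fn": "drive_tool", "kwargs": {"plan": [[0, 0, 0, 0, 0, 0, 0.5], [0, 0, 0, 0, 0, 0, 1], [0, 0, 0, 0, 0, 0, 1], [0, 0, 0, 0, 0, 0, 1], [0, 0, 0, 0, 0, 0, 1]]}}

```text
time: 19.17
tool_pos: [0.4854, -0.4029, 0.0735]
orientation: [2.155, 2.283, 0.001]
contact_force: [-2.2, -0.2, 6.5]
opening: 0.157
```

```bash
python3 - <<'E'
from h import *
st();snap("w15"); p,r=Tcur()
plan([(p+[0,0,.128],r),((.500,-.31,p[2]+.128),yawR(1.0)),(lockpt(p[2]+.128),yawR(CA+np.pi/2))],vmax=3.4,grip=1)
E
```

```text
t 19.17 pos [ 0.4854 -0.4029  0.0735] yaw 0.058 tilt [ 0.002 -0.001] q [-0.01  0.52  0.84  1.71 -0.43  1.11  1.02] F [-2.2 -0.2  6.5] M [0.09 0.31 0.  ] op 0.157
[[0,0.01,-3.2,0,0,0,1],[-0.01,0,-3.2,0,0,0,1],[0,0.01,-3.2,0,0,0,1],[-0.01,0,-3.2,0,0,0,1],[1.15,0.25,0,0,0,-0.118,1],[1.11,0.38,0,0,0,-0.118,1],[1.06,0.51,0,0,0,-0.118,1],[0.99,0.63,0,0,0,-0.118,1],[0.91,0.75,0,0,0.001,-0.118,1],[0.82,0.85,0,0,0,-0.117,1]]
[[0.71,0.94,0,0,0.001,-0.118,1],[0.6,1.01,-0.01,0.001,0,-0.117,1],[0.82,0.97,0,0,0,-0.101,1],[0.71,1.05,0,0,0,-0.101,1],[0.6,1.12,0,0,0,-0.1,1],[0.49,1.17,0,0,0,-0.101,1],[0.37,1.21,0,0,0,-0.1,1],[0.25,1.24,0,0,0,-0.101,1]]
end [ 0.4903 -0.2345  0.2016] n 18
```

Emit:
{"fn": "drive_tool", "kwargs": {"plan": [[0, 0, -3.2, 0, 0, 0, 1], [0, 0, -3.2, 0, 0, 0, 1], [0, 0, -3.2, 0, 0, 0, 1], [0, 0, -3.4, 0, 0, 0, 1], [1.1, 0.2, 0, 0, 0, -0.118, 1], [1.1, 0.4, 0, 0, 0, -0.118, 1], [1.1, 0.5, 0, 0, 0, -0.118, 1], [1, 0.6, 0, 0, 0, -0.118, 1], [0.9, 0.8, 0, 0, 0, -0.118, 1], [0.8, 0.8, 0, 0, 0, -0.118, 1]]}}

```text
time: 20.05
tool_pos: [0.4953, -0.3323, 0.2024]
orientation: [1.222, 2.894, 0.001]
contact_force: [-0.3, 0.8, -0.7]
opening: 0.157
```

Emit:
{"fn": "drive_tool", "kwargs": {"plan": [[0.7, 0.9, 0, 0, 0, -0.118, 1], [0.6, 1, 0, 0, 0, -0.118, 1], [0.8, 1, 0.2, 0, 0, -0.1, 1], [0.7, 1, 0.2, 0, 0, -0.1, 1], [0.6, 1.1, 0.2, 0, 0, -0.1, 1], [0.5, 1.2, 0.2, 0, 0, -0.1, 1], [0.4, 1.2, 0.2, 0, 0, -0.1, 1], [0.2, 1.2, 0, 0, 0, -0.1, 1], [0, 0, 0, 0, 0, 0, 1], [0, 0, 0, 0, 0, 0, 1]]}}

```text
time: 20.88
tool_pos: [0.4892, -0.2352, 0.1924]
orientation: [-0.046, 3.14, 0.0]
contact_force: [-0.3, -0.7, -1.5]
opening: 0.149
```

```bash
python3 - <<'E'
from h import *
st();snap("w16"); p,r=Tcur()
plan([(lockpt(p[2]),yawR(CA+np.pi/2)),(lockpt(.0735),yawR(CA+np.pi/2))],vmax=1.5,grip=1)
E
```

```text
t 20.88 pos [ 0.4892 -0.2352  0.1924] yaw 1.6 tilt [0.001 0.   ] q [-0.2   0.13  0.62  1.78 -0.08  1.25  2.05] F [-0.3 -0.7 -1.5] M [0.02 0.01 0.02] op 0.149
[[-0.12,0.14,0,0,0.001,-0.005,1],[0,0,1.49,0,0,0,1],[0,0,1.49,0,0,0,1],[0,0,1.49,0,0,0,1],[0,0,1.48,0,0,0,1],[0,0,1.49,0,0,0,1],[0,0,1.48,0,0,0,1],[0,0,1.49,0,0,0,1],[0,0.01,1.48,0,0,0,1]]
end [ 0.4903 -0.2345  0.0735] n 9
```

```bash
python3 - <<'E'
from h import *
W=load("w16"); p,r=Tcur()
print([proj(W,p+r.apply(np.array(v)/1000)).round(1) for v in((25,0,-15.5),(-25,0,-51.5),(-25,0,-15.5))])
E
```

```text
[array([[324.4, 242.6]]), array([[324. , 434.9]]), array([[324.1, 366.8]])]
```

Emit:
{"fn": "drive_tool", "kwargs": {"plan": [[-0.1, 0.1, 0, 0, 0, -0.005, 1], [0, 0, 1.5, 0, 0, 0, 1], [0, 0, 1.5, 0, 0, 0, 1], [0, 0, 1, 0, 0, 0, 1], [0, 0, 0.5, 0, 0, 0, 1]]}}

```text
time: 21.35
tool_pos: [0.4893, -0.2347, 0.1456]
orientation: [0.054, -3.139, -0.0]
contact_force: [-0.1, 0.2, -2.2]
opening: 0.153
```

```bash
python3 - <<'E'
from h import *
st()
E
```

```text
t 21.35 pos [ 0.4893 -0.2347  0.1456] yaw 1.605 tilt [-0.002  0.   ] q [-0.19  0.18  0.62  1.84 -0.11  1.16  2.08] F [-0.1  0.2 -2.2] M [-0.02  0.02  0.05] op 0.153
```

Emit:
{"fn": "drive_tool", "kwargs": {"plan": [[0, 0, 1.3, 0, 0, 0, 1], [0, 0, 1.3, 0, 0, 0, 1], [0, 0, 1.3, 0, 0, 0, 1], [0, 0, 1.3, 0, 0, 0, 1], [0, 0, 1, 0, 0, 0, 1], [0, 0, 0.7, 0, 0, 0, 1], [0, 0, 0.3, 0, 0, 0, 1], [0, 0, 0, 0, 0, 0, 1]]}}

```text
time: 22.02
tool_pos: [0.4898, -0.2345, 0.0747]
orientation: [0.056, -3.14, 0.0]
contact_force: [0.1, 0.1, -0.3]
opening: 0.154
```

```bash
python3 - <<'E'
from h import *
st()
E
```

```text
t 22.02 pos [ 0.4898 -0.2345  0.0747] yaw 1.607 tilt [-0.001 -0.   ] q [-0.16  0.27  0.6   1.91 -0.18  1.02  2.13] F [ 0.1  0.1 -0.3] M [0.01 0.02 0.02] op 0.154
```

Seat it, then turn in steps.

Emit:
{"fn": "drive_tool", "kwargs": {"plan": [[0, 0, 0.2, 0, 0, 0, 1], [0, 0, 0, 0, 0, 0.08, 1], [0, 0, 0, 0, 0, 0.08, 1], [0, 0, 0, 0, 0, 0.06, 1], [0, 0, 0, 0, 0, 0.06, 1], [0, 0, 0, 0, 0, 0, 1]]}}

```text
time: 22.52
tool_pos: [0.4906, -0.2344, 0.0737]
orientation: [0.386, 3.117, 0.0]
contact_force: [-0.1, -0.5, -0.7]
opening: 0.156
```

```bash
python3 - <<'E'
from h import *
st()
E
```

```text
t 22.52 pos [ 0.4906 -0.2344  0.0737] yaw 1.324 tilt [ 0.001 -0.   ] q [-0.2   0.27  0.65  1.92 -0.19  1.01  1.86] F [-0.1 -0.5 -0.7] M [-0.04  0.03  0.02] op 0.156
```

Emit:
{"fn": "drive_tool", "kwargs": {"plan": [[0, 0, 0, 0, 0, 0.06, 1], [0, 0, 0, 0, 0, 0.06, 1], [0, 0, 0, 0, 0, 0, 1]]}}

```text
time: 22.77
tool_pos: [0.4909, -0.2341, 0.0737]
orientation: [0.563, 3.09, -0.001]
contact_force: [0.1, 1.0, 2.5]
opening: 0.156
```

```bash
python3 - <<'E'
from h import *
st()
E
```

```text
t 22.77 pos [ 0.4909 -0.2341  0.0737] yaw 1.21 tilt [ 0.001 -0.001] q [-0.21  0.28  0.67  1.92 -0.2   1.01  1.75] F [0.1 1.  2.5] M [ 0.15 -0.03  2.18] op 0.156
```

Emit:
{"fn": "drive_tool", "kwargs": {"plan": [[0, 0, 0, 0, 0, -0.1, 1], [0, 0, 0, 0, 0, -0.1, 1], [0, 0, 0, 0, 0, -0.1, 1], [0, 0, 0, 0, 0, -0.1, 1], [0, 0, 0, 0, 0, 0, 1], [0, 0, -1.5, 0, 0, 0, 1], [0, 0, -2, 0, 0, 0, 1], [0, 0, -2.5, 0, 0, 0, 1], [0, 0, -2.5, 0, 0, 0, 1], [0, 0, -2.5, 0, 0, 0, 1]]}}

```text
time: 23.6
tool_pos: [0.4897, -0.2347, 0.1842]
orientation: [0.053, -3.141, 0.0]
contact_force: [0.4, -0.1, -1.3]
opening: 0.156
```

```bash
python3 - <<'E'
from h import *
st()
p,r=Tcur()
plan([(lockpt(.206),yawR(CA+np.pi/2)),((.50,-.31,.206),yawR(1.0)),(at(rackpos(1),.206),yawR(RA))],vmax=3.4,grip=1)
E
```

```text
t 23.6 pos [ 0.4897 -0.2347  0.1842] yaw 1.605 tilt [-0. -0.] q [-0.2   0.14  0.62  1.79 -0.09  1.23  2.05] F [ 0.4 -0.1 -1.3] M [ 0.02 -0.03  0.01] op 0.156
[[-0.06,0.02,-2.18,0,0,0.001,1],[-0.12,-1.26,0,0,0,0.101,1],[-0.25,-1.25,0,0,0,0.101,1],[-0.37,-1.21,0,0,0,0.1,1],[-0.49,-1.17,0,0,0,0.101,1],[-0.61,-1.12,0,0,0,0.1,1],[-0.72,-1.05,0,0,0,0.101,1],[-0.47,-1.08,0,0,0,0.117,1],[-0.6,-1.02,0,0,0,0.117,1],[-0.71,-0.94,0,0,0,0.117,1]]
[[-0.81,-0.85,0,0,0,0.117,1],[-0.91,-0.75,0,0,0,0.117,1],[-0.99,-0.64,0,0,0,0.118,1],[-1.06,-0.52,0,0,0,0.117,1],[-1.11,-0.39,0,0,0,0.118,1]]
end [ 0.4851 -0.4032  0.206 ] n 15
```

Emit:
{"fn": "drive_tool", "kwargs": {"plan": [[0, 0, -2.2, 0, 0, 0, 1], [-0.1, -1.3, 0, 0, 0, 0.1, 1], [-0.3, -1.2, 0, 0, 0, 0.1, 1], [-0.4, -1.2, 0, 0, 0, 0.1, 1], [-0.5, -1.2, 0, 0, 0, 0.1, 1], [-0.6, -1.1, 0, 0, 0, 0.1, 1], [-0.7, -1.1, 0, 0, 0, 0.1, 1], [-0.5, -1.1, 0, 0, 0, 0.117, 1], [-0.6, -1, 0, 0, 0, 0.117, 1], [-0.7, -0.9, 0, 0, 0, 0.117, 1]]}}

```text
time: 24.43
tool_pos: [0.4953, -0.346, 0.2051]
orientation: [1.398, 2.813, -0.0]
contact_force: [0.1, -0.5, -1.4]
opening: 0.156
```

Emit:
{"fn": "drive_tool", "kwargs": {"plan": [[-0.8, -0.9, 0, 0, 0, 0.117, 1], [-0.9, -0.7, 0, 0, 0, 0.117, 1], [-1, -0.6, 0, 0, 0, 0.117, 1], [-1.1, -0.5, 0, 0, 0, 0.117, 1], [-1.1, -0.4, 0, 0, 0, 0.117, 1], [0, 0, 0, 0, 0, 0, 1], [0, 0, 0, 0, 0, 0, 1], [0, 0, 0, 0, 0, 0, 1]]}}

```text
time: 25.1
tool_pos: [0.4874, -0.4028, 0.2049]
orientation: [-2.137, -2.302, -0.0]
contact_force: [0.6, -0.8, -1.4]
opening: 0.156
```

```bash
python3 - <<'E'
from h import *
st()
plan([(at(rackpos(1),.206),yawR(RA)),(at(rackpos(1),.0735),yawR(RA))],vmax=1.5,grip=1)
E
```

```text
t 25.1 pos [ 0.4874 -0.4028  0.2049] yaw 0.074 tilt [-0.  0.] q [-0.06  0.41  0.91  1.56 -0.33  1.34  0.96] F [ 0.6 -0.8 -1.4] M [-0.02 -0.02 -0.05] op 0.156
[[-0.02,-0.24,-0.11,0,0,0.012,1],[0,0,1.47,0,0,0,1],[0,0,1.47,0,0,0,1],[0,0,1.47,0,0,0,1],[0,0,1.47,0,0,0,1],[0,0,1.47,0,0,0,1],[0,0,1.48,0,0,0,1],[0,0,1.47,0,0,0,1],[0,0,1.48,0,0,0,1],[-0.01,0,1.47,0,0,0,1]]
end [ 0.485  -0.4032  0.0735] n 10
```

Emit:
{"fn": "drive_tool", "kwargs": {"plan": [[0, -0.24, 0, 0, 0, 0.012, 1], [0, 0, 1.4, 0, 0, 0, 1], [0, 0, 1.4, 0, 0, 0, 1], [0, 0, 1.4, 0, 0, 0, 1], [0, 0, 1.4, 0, 0, 0, 1], [0, 0, 1.4, 0, 0, 0, 1], [0, 0, 1, 0, 0, 0, 1]]}}

```text
time: 25.68
tool_pos: [0.4844, -0.4029, 0.1228]
orientation: [-2.153, -2.285, 0.001]
contact_force: [0.2, -0.7, -1.3]
opening: 0.155
```

```bash
python3 - <<'E'
from h import *
st()
E
```

```text
t 25.68 pos [ 0.4844 -0.4029  0.1228] yaw 0.059 tilt [-0.002  0.001] q [-0.04  0.47  0.88  1.66 -0.38  1.19  0.99] F [ 0.2 -0.7 -1.3] M [-0.   -0.01 -0.05] op 0.155
```

Emit:
{"fn": "drive_tool", "kwargs": {"plan": [[0, 0, 1.3, 0, 0, 0, 1], [0, 0, 1.3, 0, 0, 0, 1], [0, 0, 1.2, 0, 0, 0, 1], [0, 0, 0.8, 0, 0, 0, 1], [0, 0, 0.3, 0, 0, 0, 1], [0, 0, 0, 0, 0, 0, 1], [0, 0, 0, 0, 0, 0, 0.4], [0, 0, 0, 0, 0, 0, 0], [0, 0, 0, 0, 0, 0, 0]]}}

```text
time: 26.43
tool_pos: [0.4853, -0.404, 0.0769]
orientation: [2.154, 2.285, 0.0]
contact_force: [-0.5, 0.4, 0.6]
opening: 0.496
```

```bash
python3 - <<'E'
from h import *
st();snap("w17")
p,r=Tcur()
for i in(0,3): plan([(p+[0,0,.085],r),(at(rackpos(i),p[2]+.085),yawR(RA)),(at(rackpos(i),.0735),yawR(RA))],vmax=3,grip=0)
E
```

```text
t 26.43 pos [ 0.4853 -0.404   0.0769] yaw 0.059 tilt [ 0.001 -0.001] q [-0.01  0.52  0.85  1.7  -0.43  1.11  1.02] F [-0.5  0.4  0.6] M [ 0.02 -0.02  0.06] op 0.496
[[0,0,-2.83,0,0,0,0],[0,0,-2.83,0,0,0,0],[-0.01,0.01,-2.84,0,0,0,0],[0.03,-2.71,0,0.001,0,-0.001,0],[0.03,-2.71,0,0,0.001,-0.002,0],[0,0,2.94,0,0,0,0],[0,0,2.94,0,0,0,0],[0,0,2.95,0,0,0,0]]
end [ 0.4312 -0.4065  0.0735] n 8
[[0,0,-2.83,0,0,0,0],[0,0,-2.83,0,0,0,0],[-0.01,0.01,-2.84,0,0,0,0],[0.03,2.7,0,0,0,-0.001,0],[0.02,2.69,0,0,0,-0.001,0],[0.02,2.7,0.01,0.001,0,0,0],[0.02,2.69,0,0,0.001,-0.001,0],[0,0,2.94,0,0,0,0],[0,0,2.94,0,0,0,0],[0,0,2.95,0,0,0,0]]
end [ 0.5928 -0.3965  0.0735] n 10
```

Emit:
{"fn": "drive_tool", "kwargs": {"plan": [[0, 0, -2.5, 0, 0, 0, 0], [0, 0, -2.5, 0, 0, 0, 0], [0, 0, -2, 0, 0, 0, 0], [0, -2.7, 0, 0, 0, 0, 0], [0.1, -2.7, 0, 0, 0, 0, 0], [0, 0, 0, 0, 0, 0, 0], [0, 0, 2.5, 0, 0, 0, 0], [0, 0, 2.5, 0, 0, 0, 0], [0, 0, 1.5, 0, 0, 0, 0], [0, 0, 0.7, 0, 0, 0, 0]]}}

```text
time: 27.32
tool_pos: [0.4303, -0.4049, 0.0723]
orientation: [-2.154, -2.284, 0.0]
contact_force: [-0.3, 1.0, 0.2]
opening: 0.5
```

Emit:
{"fn": "drive_tool", "kwargs": {"plan": [[0, 0, 0, 0, 0, 0, 0], [0, 0, 0, 0, 0, 0, 0.5], [0, 0, 0, 0, 0, 0, 1], [0, 0, 0, 0, 0, 0, 1], [0, 0, 0, 0, 0, 0, 1], [0, 0, 0, 0, 0, 0, 1]]}}

```text
time: 27.82
tool_pos: [0.4315, -0.4066, 0.0754]
orientation: [2.154, 2.284, 0.001]
contact_force: [-0.8, 0.7, 7.0]
opening: 0.156
```

```bash
python3 - <<'E'
from h import *
st();snap("w18"); p,r=Tcur()
plan([(p+[0,0,.132],r),((.46,-.31,p[2]+.132),yawR(1.0)),(lockpt(p[2]+.122),yawR(CA+np.pi/2))],vmax=3.4,grip=1)
E
```

```text
t 27.82 pos [ 0.4315 -0.4066  0.0754] yaw 0.059 tilt [ 0.002 -0.001] q [-0.02  0.44  0.88  1.8  -0.39  1.07  1.06] F [-0.8  0.7  7. ] M [0.02 0.25 0.  ] op 0.156
[[0,0.01,-3.3,0,0,0,1],[-0.01,0,-3.3,0,0,0,1],[0,0.01,-3.3,0,0,0,1],[-0.01,0,-3.3,0,0,0,1],[1.18,0.43,0,0,0,-0.118,1],[1.13,0.56,0,0,0,-0.118,1],[1.05,0.69,0,0,0,-0.118,1],[0.96,0.81,0,0,0,-0.117,1],[0.86,0.92,0,0,0.001,-0.118,1],[0.75,1.01,0,0,0,-0.117,1]]
[[0.62,1.1,0,0,0.001,-0.118,1],[0.5,1.16,0,0,0,-0.117,1],[0.25,1.33,0.17,0,0,-0.101,1],[0.12,1.35,0.17,0,0,-0.101,1],[-0.02,1.36,0.16,0,0,-0.1,1],[-0.15,1.35,0.17,0,0,-0.101,1],[-0.29,1.32,0.16,0,0,-0.1,1],[-0.41,1.29,0.17,0,0.001,-0.101,1]]
end [ 0.4903 -0.2345  0.1974] n 18
```

Emit:
{"fn": "drive_tool", "kwargs": {"plan": [[0, 0, -3.3, 0, 0, 0, 1], [0, 0, -3.3, 0, 0, 0, 1], [0, 0, -3.3, 0, 0, 0, 1], [0, 0, -3.3, 0, 0, 0, 1], [1.2, 0.4, 0, 0, 0, -0.118, 1], [1.1, 0.6, 0, 0, 0, -0.118, 1], [1, 0.7, 0, 0, 0, -0.118, 1], [1, 0.8, 0, 0, 0, -0.118, 1], [0.9, 0.9, 0, 0, 0, -0.118, 1], [0.8, 1, 0, 0, 0, -0.118, 1]]}}

```text
time: 28.7
tool_pos: [0.4517, -0.3324, 0.2064]
orientation: [1.22, 2.894, 0.0]
contact_force: [0.5, -0.3, -1.9]
opening: 0.152
```

Emit:
{"fn": "drive_tool", "kwargs": {"plan": [[0.6, 1.1, 0, 0, 0, -0.118, 1], [0.5, 1.2, 0, 0, 0, -0.118, 1], [0.2, 1.3, 0.2, 0, 0, -0.1, 1], [0.1, 1.4, 0.2, 0, 0, -0.1, 1], [0, 1.4, 0.2, 0, 0, -0.1, 1], [-0.2, 1.3, 0.2, 0, 0, -0.1, 1], [-0.3, 1.3, 0.2, 0, 0, -0.1, 1], [-0.4, 1.3, 0, 0, 0, -0.1, 1], [0, 0, 0, 0, 0, 0, 1], [0, 0, 0, 0, 0, 0, 1]]}}

```text
time: 29.53
tool_pos: [0.4903, -0.2331, 0.1963]
orientation: [-0.049, 3.141, 0.0]
contact_force: [-0.5, -0.8, -0.7]
opening: 0.154
```

```bash
python3 - <<'E'
from h import *
st();snap("w19"); p,r=Tcur()
plan([(lockpt(p[2]),yawR(CA+np.pi/2)),(lockpt(.075),yawR(CA+np.pi/2))],vmax=1.5,grip=1)
E
```

```text
t 29.53 pos [ 0.4903 -0.2331  0.1963] yaw 1.602 tilt [0. 0.] q [-0.24  0.13  0.66  1.78 -0.09  1.26  2.05] F [-0.5 -0.8 -0.7] M [ 0.02 -0.01 -0.06] op 0.154
[[-0.03,-0.05,0,0,0,-0.004,1],[0,0,1.35,0,0,0,1],[0,0,1.35,0,0,0,1],[0,0,1.35,0,0,0,1],[0,0,1.35,0,0,0,1],[0,0,1.35,0,0,0,1],[0,0,1.34,0,0,0,1],[0,0,1.35,0,0,0,1],[0,0,1.34,0,0,0,1],[0,0,1.35,0,0,0,1]]
end [ 0.4903 -0.2345  0.075 ] n 10
```

Emit:
{"fn": "drive_tool", "kwargs": {"plan": [[0, -0.1, 0, 0, 0, -0.004, 1], [0, 0, 1.5, 0, 0, 0, 1], [0, 0, 1.5, 0, 0, 0, 1], [0, 0, 1.2, 0, 0, 0, 1], [0, 0, 0.6, 0, 0, 0, 1]]}}

```text
time: 30.0
tool_pos: [0.4892, -0.2349, 0.1465]
orientation: [0.054, -3.139, -0.0]
contact_force: [0.3, -0.2, -0.7]
opening: 0.157
```

```bash
python3 - <<'E'
from h import *
st()
E
```

```text
t 30.0 pos [ 0.4892 -0.2349  0.1465] yaw 1.605 tilt [-0.002  0.   ] q [-0.22  0.18  0.66  1.84 -0.12  1.16  2.08] F [ 0.3 -0.2 -0.7] M [ 0.03 -0.01  0.02] op 0.157
```

Emit:
{"fn": "drive_tool", "kwargs": {"plan": [[0, 0, 1.3, 0, 0, 0, 1], [0, 0, 1.3, 0, 0, 0, 1], [0, 0, 1.3, 0, 0, 0, 1], [0, 0, 1.3, 0, 0, 0, 1], [0, 0, 1, 0, 0, 0, 1], [0, 0, 0.7, 0, 0, 0, 1], [0, 0, 0.5, 0, 0, 0, 1], [0, 0, 0, 0, 0, 0, 1]]}}

```text
time: 30.67
tool_pos: [0.4912, -0.2354, 0.0753]
orientation: [-0.055, 3.139, -0.001]
contact_force: [-2.1, -0.1, 7.2]
opening: 0.156
```

```bash
python3 - <<'E'
from h import *
st()
E
```

```text
t 30.67 pos [ 0.4912 -0.2354  0.0753] yaw 1.606 tilt [ 0.002 -0.001] q [-0.19  0.27  0.64  1.91 -0.19  1.02  2.14] F [-2.1 -0.1  7.2] M [-0.02  0.27 -0.  ] op 0.156
```

Emit:
{"fn": "drive_tool", "kwargs": {"plan": [[0, 0, 0, 0, 0, 0.08, 1], [0, 0, 0, 0, 0, 0.08, 1], [0, 0, 0, 0, 0, 0.06, 1], [0, 0, 0, 0, 0, 0.08, 1], [0, 0, 0, 0, 0, 0, 1]]}}

```text
time: 31.08
tool_pos: [0.4916, -0.2345, 0.0753]
orientation: [0.42, 3.111, 0.001]
contact_force: [-0.4, 0.9, 5.2]
opening: 0.15
```

```bash
python3 - <<'E'
from h import *
st()
E
```

```text
t 31.08 pos [ 0.4916 -0.2345  0.0753] yaw 1.302 tilt [0.003 0.   ] q [-0.23  0.28  0.69  1.91 -0.21  1.02  1.85] F [-0.4  0.9  5.2] M [ 0.42 -0.05  0.03] op 0.15
```

Emit:
{"fn": "drive_tool", "kwargs": {"plan": [[0, 0, 0, 0, 0, 0.05, 1], [0, 0, 0, 0, 0, 0.05, 1], [0, 0, 0, 0, 0, 0, 1]]}}

```text
time: 31.33
tool_pos: [0.4915, -0.2346, 0.0753]
orientation: [0.567, 3.088, -0.001]
contact_force: [-1.9, 0.1, 7.7]
opening: 0.151
```

```bash
python3 - <<'E'
from h import *
st()
E
```

```text
t 31.33 pos [ 0.4915 -0.2346  0.0753] yaw 1.208 tilt [ 0.002 -0.001] q [-0.25  0.28  0.71  1.91 -0.21  1.02  1.76] F [-1.9  0.1  7.7] M [0.24 0.37 2.22] op 0.151
```

Emit:
{"fn": "drive_tool", "kwargs": {"plan": [[0, 0, 0, 0, 0, -0.1, 1], [0, 0, 0, 0, 0, -0.1, 1], [0, 0, 0, 0, 0, -0.1, 1], [0, 0, 0, 0, 0, -0.1, 1], [0, 0, 0, 0, 0, 0, 1], [0, 0, -1.5, 0, 0, 0, 1], [0, 0, -2, 0, 0, 0, 1], [0, 0, -2.5, 0, 0, 0, 1], [0, 0, -2.5, 0, 0, 0, 1], [0, 0, -2.5, 0, 0, 0, 1]]}}

```text
time: 32.17
tool_pos: [0.4899, -0.2344, 0.1851]
orientation: [0.05, -3.141, -0.0]
contact_force: [-0.2, -0.5, -1.2]
opening: 0.154
```

```bash
python3 - <<'E'
from h import *
st()
p,r=Tcur()
plan([(lockpt(.206),yawR(CA+np.pi/2)),((.46,-.31,.206),yawR(1.0)),(at(rackpos(0),.206),yawR(RA))],vmax=3.4,grip=1)
E
```

```text
t 32.17 pos [ 0.4899 -0.2344  0.1851] yaw 1.603 tilt [-0.  0.] q [-0.24  0.14  0.66  1.79 -0.09  1.24  2.06] F [-0.2 -0.5 -1.2] M [-0.   -0.07 -0.03] op 0.154
[[-0.04,-0.01,-2.09,0,0,-0.001,1],[0.55,-1.24,0,0,0,0.101,1],[0.42,-1.29,0,0,0,0.101,1],[0.28,-1.32,0,0,0,0.1,1],[0.15,-1.35,0,0,0,0.101,1],[0.02,-1.36,0,0,0,0.1,1],[-0.12,-1.35,0,0,0,0.101,1],[-0.35,-1.21,0,0,0,0.117,1],[-0.49,-1.16,0,0,0,0.117,1],[-0.62,-1.1,0,0,0,0.117,1]]
[[-0.74,-1.02,0,0,0,0.117,1],[-0.86,-0.92,0,0,0,0.117,1],[-0.96,-0.81,0,0,0,0.118,1],[-1.04,-0.7,0,0,0,0.117,1],[-1.12,-0.57,0,0,0,0.118,1]]
end [ 0.4311 -0.4065  0.206 ] n 15
```

Emit:
{"fn": "drive_tool", "kwargs": {"plan": [[0, 0, -2.1, 0, 0, 0, 1], [0.5, -1.2, 0, 0, 0, 0.1, 1], [0.4, -1.3, 0, 0, 0, 0.1, 1], [0.3, -1.3, 0, 0, 0, 0.1, 1], [0.2, -1.4, 0, 0, 0, 0.1, 1], [0, -1.4, 0, 0, 0, 0.1, 1], [-0.1, -1.3, 0, 0, 0, 0.1, 1], [-0.4, -1.2, 0, 0, 0, 0.117, 1], [-0.5, -1.2, 0, 0, 0, 0.117, 1], [-0.6, -1.1, 0, 0, 0, 0.117, 1]]}}

```text
time: 33.0
tool_pos: [0.4496, -0.347, 0.2051]
orientation: [-1.401, -2.812, -0.0]
contact_force: [0.7, -0.1, -1.0]
opening: 0.148
```

Emit:
{"fn": "drive_tool", "kwargs": {"plan": [[-0.7, -1, 0, 0, 0, 0.117, 1], [-0.9, -0.9, 0, 0, 0, 0.117, 1], [-1, -0.8, 0, 0, 0, 0.117, 1], [-1, -0.7, 0, 0, 0, 0.117, 1], [-1.1, -0.6, 0, 0, 0, 0.125, 1], [0, 0, 0, 0, 0, 0, 1], [0, 0, 0, 0, 0, 0, 1], [0, 0, 0, 0, 0, 0, 1]]}}

```text
time: 33.67
tool_pos: [0.4328, -0.4057, 0.2049]
orientation: [-2.147, -2.293, -0.0]
contact_force: [-0.2, 0.3, -0.9]
opening: 0.154
```

```bash
python3 - <<'E'
from h import *
st()
plan([(at(rackpos(0),.206),yawR(RA)),(at(rackpos(0),.0755),yawR(RA))],vmax=1.5,grip=1)
E
```

```text
t 33.67 pos [ 0.4328 -0.4057  0.2049] yaw 0.066 tilt [-0.     0.001] q [-0.09  0.32  0.96  1.66 -0.27  1.31  0.98] F [-0.2  0.3 -0.9] M [-0.02 -0.03  0.05] op 0.154
[[-0.07,-0.17,-0.11,0,-0.001,0.004,1],[0,0,1.45,0,0,0,1],[0,0,1.45,0,0,0,1],[0,0,1.45,0,0,0,1],[0,0,1.45,0,0,0,1],[0,0,1.45,0,0,0,1],[0,0,1.45,0,0,0,1],[0,0,1.45,0,0,0,1],[0,0,1.45,0,0,0,1],[0.01,0,1.45,0,0,0,1]]
end [ 0.4311 -0.4065  0.0755] n 10
```

Emit:
{"fn": "drive_tool", "kwargs": {"plan": [[-0.05, -0.17, 0, 0, 0, 0.004, 1], [0, 0, 1.4, 0, 0, 0, 1], [0, 0, 1.4, 0, 0, 0, 1], [0, 0, 1.4, 0, 0, 0, 1], [0, 0, 1.4, 0, 0, 0, 1], [0, 0, 1.4, 0, 0, 0, 1], [0, 0, 1, 0, 0, 0, 1]]}}

```text
time: 34.25
tool_pos: [0.4308, -0.4062, 0.1237]
orientation: [-2.153, -2.287, -0.001]
contact_force: [0.3, 0.4, -0.9]
opening: 0.155
```

```bash
python3 - <<'E'
from h import *
st()
E
```

```text
t 34.25 pos [ 0.4308 -0.4062  0.1237] yaw 0.06 tilt [-0.     0.001] q [-0.05  0.39  0.92  1.76 -0.34  1.16  1.03] F [ 0.3  0.4 -0.9] M [ 0.06  0.03 -0.05] op 0.155
```

Emit:
{"fn": "drive_tool", "kwargs": {"plan": [[0, 0, 1.3, 0, 0, 0, 1], [0, 0, 1.3, 0, 0, 0, 1], [0, 0, 1.2, 0, 0, 0, 1], [0, 0, 0.7, 0, 0, 0, 1], [0, 0, 0.3, 0, 0, 0, 1], [0, 0, 0, 0, 0, 0, 1], [0, 0, 0, 0, 0, 0, 0.4], [0, 0, 0, 0, 0, 0, 0], [0, 0, 0, 0, 0, 0, 0]]}}

```text
time: 35.0
tool_pos: [0.4312, -0.4075, 0.0778]
orientation: [2.154, 2.285, 0.0]
contact_force: [0.1, 0.6, 0.3]
opening: 0.503
```

```bash
python3 - <<'E'
from h import *
st()
p,r=Tcur()
for i in(3,): plan([(p+[0,0,.085],r),(at(rackpos(i),p[2]+.085),yawR(RA)),(at(rackpos(i),.0735),yawR(RA))],vmax=3,grip=0)
E
```

```text
t 35.0 pos [ 0.4312 -0.4075  0.0778] yaw 0.059 tilt [ 0.001 -0.001] q [-0.02  0.44  0.88  1.8  -0.39  1.08  1.06] F [0.1 0.6 0.3] M [ 0.04  0.04 -0.05] op 0.503
[[0,0,-2.83,0,0,0,0],[0,0,-2.83,0,0,0,0],[-0.01,0.01,-2.84,0,0,0,0],[0.03,2.7,0,0,0,-0.001,0],[0.02,2.7,0,0,0,0,0],[0.02,2.7,0,0,0,-0.001,0],[0.02,2.7,0.01,0,0,0,0],[0.02,2.7,0,0.001,0,-0.001,0],[0.02,2.7,0,0,0.001,0,0],[0,0,2.98,0,0,0,0]]
[[0,0,2.98,0,0,0,0],[0,0,2.97,0,0,0,0]]
end [ 0.5928 -0.3964  0.0735] n 12
```

Emit:
{"fn": "drive_tool", "kwargs": {"plan": [[0, 0, -2.8, 0, 0, 0, 0], [0, 0, -2.8, 0, 0, 0, 0], [0, 0, -2.4, 0, 0, 0, 0], [0, 3.3, 0, 0, 0, 0, 0], [0, 4, 0, 0, 0, 0, 0], [0.1, 4, 0, 0, 0, 0, 0], [0, 3.3, 0, 0, 0, 0, 0], [0, 1.6, 0, 0, 0, 0, 0], [0, 0, 0, 0, 0, 0, 0], [0, 0, 0, 0, 0, 0, 0]]}}

```text
time: 35.83
tool_pos: [0.593, -0.3964, 0.1568]
orientation: [-2.153, -2.287, 0.002]
contact_force: [-0.3, -0.3, 0.6]
opening: 0.502
```

```bash
python3 - <<'E'
from h import *
st(); snap("w20")
p,r=Tcur()
plan([(at(rackpos(3),.0735),yawR(RA))],vmax=3,grip=0)
E
```

```text
t 35.83 pos [ 0.593  -0.3964  0.1568] yaw 0.06 tilt [-0.001 -0.001] q [-0.02  0.62  0.84  1.39 -0.46  1.33  0.9 ] F [-0.3 -0.3  0.6] M [-0.    0.04  0.02] op 0.502
[[0.02,0.04,2.79,0,0,-0.001,0],[0.03,0.04,2.79,0,0,-0.001,0],[0.02,0.04,2.79,-0.001,0.001,-0.002,0]]
end [ 0.5928 -0.3965  0.0735] n 3
```

Emit:
{"fn": "drive_tool", "kwargs": {"plan": [[0, 0, 2.5, 0, 0, 0, 0], [0, 0, 2.5, 0, 0, 0, 0], [0, 0, 2, 0, 0, 0, 0], [0, 0, 1.3, 0, 0, 0, 0], [0, 0, 0, 0, 0, 0, 0], [0, 0, 0, 0, 0, 0, 0.5], [0, 0, 0, 0, 0, 0, 1], [0, 0, 0, 0, 0, 0, 1], [0, 0, 0, 0, 0, 0, 1], [0, 0, 0, 0, 0, 0, 1]]}}

```text
time: 36.72
tool_pos: [0.5931, -0.3975, 0.076]
orientation: [2.153, 2.284, 0.001]
contact_force: [-0.7, -0.2, 7.1]
opening: 0.159
```

```bash
python3 - <<'E'
from h import *
st(); p,r=Tcur()
plan([(p+[0,0,.132],r),((.55,-.31,p[2]+.132),yawR(1.0)),(lockpt(p[2]+.122),yawR(CA+np.pi/2))],vmax=3.4,grip=1)
E
```

```text
t 36.72 pos [ 0.5931 -0.3975  0.076 ] yaw 0.059 tilt [ 0.002 -0.002] q [-0.    0.68  0.8   1.47 -0.5   1.2   0.93] F [-0.7 -0.2  7.1] M [ 0.01  0.31 -0.02] op 0.159
[[-0.01,0.01,-3.3,0,0,0,1],[0,0.01,-3.3,0,0,0,1],[-0.01,0,-3.3,0,0,0,1],[0,0.01,-3.3,0,0,0,1],[1.12,-0.47,0,0,0,-0.118,1],[1.17,-0.34,0,0,0,-0.118,1],[1.2,-0.2,0,0,0,-0.118,1],[1.22,-0.05,0,0,0.001,-0.117,1],[1.22,0.09,0,0,0,-0.118,1],[1.2,0.23,-0.01,0,0.001,-0.117,1]]
[[1.16,0.37,0,0,0,-0.118,1],[1.11,0.5,-0.01,0.001,0.001,-0.117,1],[1.52,0.52,0.17,0,0,-0.101,1],[1.46,0.67,0.17,0,0,-0.101,1],[1.38,0.82,0.17,0,0,-0.1,1],[1.29,0.95,0.16,0,0,-0.101,1],[1.19,1.07,0.17,0,0,-0.1,1],[1.08,1.19,0.16,0,0,-0.101,1]]
end [ 0.4903 -0.2345  0.1981] n 18
```

Emit:
{"fn": "drive_tool", "kwargs": {"plan": [[0, 0, -3.3, 0, 0, 0, 1], [0, 0, -3.3, 0, 0, 0, 1], [0, 0, -3.3, 0, 0, 0, 1], [0, 0, -3.3, 0, 0, 0, 1], [1.1, -0.5, 0, 0, 0, -0.118, 1], [1.2, -0.3, 0, 0, 0, -0.118, 1], [1.2, -0.2, 0, 0, 0, -0.118, 1], [1.2, -0.1, 0, 0, 0, -0.118, 1], [1.2, 0.1, 0, 0, 0, -0.118, 1], [1.2, 0.2, 0, 0, 0, -0.118, 1]]}}

```text
time: 37.55
tool_pos: [0.5595, -0.331, 0.2065]
orientation: [1.22, 2.894, 0.0]
contact_force: [0.5, 0.6, -1.2]
opening: 0.15
```

Emit:
{"fn": "drive_tool", "kwargs": {"plan": [[1.2, 0.4, 0, 0, 0, -0.118, 1], [1.1, 0.5, 0, 0, 0, -0.118, 1], [1.5, 0.5, 0.2, 0, 0, -0.1, 1], [1.5, 0.7, 0.2, 0, 0, -0.1, 1], [1.4, 0.8, 0.2, 0, 0, -0.1, 1], [1.3, 0.9, 0.2, 0, 0, -0.1, 1], [1.2, 1.1, 0.2, 0, 0, -0.1, 1], [1.1, 1.2, 0, 0, 0, -0.1, 1], [0, 0, 0, 0, 0, 0, 1], [0, 0, 0, 0, 0, 0, 1]]}}

```text
time: 38.38
tool_pos: [0.4883, -0.2335, 0.1967]
orientation: [-0.049, 3.14, 0.001]
contact_force: [1.1, -0.8, -0.6]
opening: 0.158
```

```bash
python3 - <<'E'
from h import *
st();snap("w21"); p,r=Tcur()
plan([(lockpt(p[2]),yawR(CA+np.pi/2)),(lockpt(.076),yawR(CA+np.pi/2))],vmax=1.5,grip=1)
E
```

```text
t 38.38 pos [ 0.4883 -0.2335  0.1967] yaw 1.602 tilt [0.002 0.001] q [-0.18  0.12  0.6   1.78 -0.07  1.26  2.04] F [ 1.1 -0.8 -0.6] M [-0.   -0.05  0.02] op 0.158
[[-0.18,-0.04,0,0,0.001,-0.003,1],[0,0,1.34,0,0,0,1],[0,0,1.34,0,0,0,1],[0,0,1.34,0,0,0,1],[0,0,1.34,0,0,0,1],[0,0,1.34,0,0,0,1],[0,0,1.34,0,0,0,1],[0,0,1.34,0,0,0,1],[0,0,1.34,0,0,0,1],[0.01,0,1.35,0,0,0,1]]
end [ 0.4903 -0.2345  0.076 ] n 10
```

Emit:
{"fn": "drive_tool", "kwargs": {"plan": [[-0.3, -0.1, 0, 0, 0, -0.003, 1], [0, 0, 1.5, 0, 0, 0, 1], [0, 0, 1.5, 0, 0, 0, 1], [0, 0, 1.2, 0, 0, 0, 1], [0, 0, 0.6, 0, 0, 0, 1]]}}

```text
time: 38.85
tool_pos: [0.4908, -0.235, 0.1463]
orientation: [0.053, -3.139, 0.0]
contact_force: [-0.4, 1.5, -0.5]
opening: 0.15
```

```bash
python3 - <<'E'
from h import *
st()
E
```

```text
t 38.85 pos [ 0.4908 -0.235   0.1463] yaw 1.605 tilt [-0.002 -0.   ] q [-0.17  0.18  0.6   1.84 -0.11  1.16  2.07] F [-0.4  1.5 -0.5] M [-0.    0.03  0.04] op 0.15
```

Emit:
{"fn": "drive_tool", "kwargs": {"plan": [[0, 0, 1.3, 0, 0, 0, 1], [0, 0, 1.3, 0, 0, 0, 1], [0, 0, 1.3, 0, 0, 0, 1], [0, 0, 1.3, 0, 0, 0, 1], [0, 0, 1, 0, 0, 0, 1], [0, 0, 0.7, 0, 0, 0, 1], [0, 0, 0.4, 0, 0, 0, 1], [0, 0, 0, 0, 0, 0, 1]]}}

```text
time: 39.52
tool_pos: [0.4919, -0.2354, 0.0759]
orientation: [-0.054, 3.14, -0.001]
contact_force: [-1.6, -0.3, 4.1]
opening: 0.154
```

```bash
python3 - <<'E'
from h import *
st()
E
```

```text
t 39.52 pos [ 0.4919 -0.2354  0.0759] yaw 1.605 tilt [ 0.001 -0.   ] q [-0.14  0.26  0.58  1.91 -0.17  1.02  2.12] F [-1.6 -0.3  4.1] M [-0.11  0.32 -0.01] op 0.154
```

Emit:
{"fn": "drive_tool", "kwargs": {"plan": [[0, 0, 0, 0, 0, 0.08, 1], [0, 0, 0, 0, 0, 0.08, 1], [0, 0, 0, 0, 0, 0.08, 1], [0, 0, 0, 0, 0, 0.08, 1], [0, 0, 0, 0, 0, 0.06, 1], [0, 0, 0, 0, 0, 0, 1]]}}

```text
time: 40.02
tool_pos: [0.4923, -0.2347, 0.0759]
orientation: [0.543, 3.093, 0.0]
contact_force: [-0.2, 0.1, 3.8]
opening: 0.154
```

```bash
python3 - <<'E'
from h import *
st()
E
```

```text
t 40.02 pos [ 0.4923 -0.2347  0.0759] yaw 1.223 tilt [ 0.002 -0.   ] q [-0.19  0.27  0.64  1.91 -0.19  1.02  1.76] F [-0.2  0.1  3.8] M [ 0.19 -0.04 -0.04] op 0.154
```

Emit:
{"fn": "drive_tool", "kwargs": {"plan": [[0, 0, 0, 0, 0, 0.06, 1], [0, 0, 0, 0, 0, 0.06, 1], [0, 0, 0, 0, 0, 0, 1]]}}

```text
time: 40.27
tool_pos: [0.4923, -0.2348, 0.0759]
orientation: [0.724, 3.055, 0.0]
contact_force: [-0.9, 1.1, 5.5]
opening: 0.155
```

```bash
python3 - <<'E'
from h import *
st()
E
```

```text
t 40.27 pos [ 0.4923 -0.2348  0.0759] yaw 1.105 tilt [ 0.002 -0.   ] q [-0.21  0.28  0.66  1.91 -0.2   1.02  1.65] F [-0.9  1.1  5.5] M [ 0.23 -0.14  0.03] op 0.155
```

Key 3 turns freely past 0.5: the right one. Continue to about 1.2 total.

Emit:
{"fn": "drive_tool", "kwargs": {"plan": [[0, 0, 0, 0, 0, 0.1, 1], [0, 0, 0, 0, 0, 0.1, 1], [0, 0, 0, 0, 0, 0.1, 1], [0, 0, 0, 0, 0, 0.1, 1], [0, 0, 0, 0, 0, 0.1, 1], [0, 0, 0, 0, 0, 0.1, 1], [0, 0, 0, 0, 0, 0, 1]]}}

```text
time: 40.85
tool_pos: [0.4922, -0.2353, 0.0759]
orientation: [1.598, 2.702, -0.0]
contact_force: [0.2, -0.4, 5.6]
opening: 0.154
```

```bash
python3 - <<'E'
from h import *
st()
E
```

```text
t 40.85 pos [ 0.4922 -0.2353  0.0759] yaw 0.503 tilt [ 0.002 -0.001] q [-0.3   0.3   0.77  1.91 -0.24  1.02  1.08] F [ 0.2 -0.4  5.6] M [-0.11 -0.03 -0.04] op 0.154
```

Emit:
{"fn": "drive_tool", "kwargs": {"plan": [[0, 0, 0, 0, 0, 0.1, 1], [0, 0, 0, 0, 0, 0, 1]]}}

```text
time: 41.02
tool_pos: [0.4919, -0.2354, 0.0759]
orientation: [1.731, 2.62, -0.0]
contact_force: [-0.5, -0.6, 7.4]
opening: 0.153
```

```bash
python3 - <<'E'
from h import *
st()
E
```

```text
t 41.02 pos [ 0.4919 -0.2354  0.0759] yaw 0.403 tilt [ 0.001 -0.001] q [-0.31  0.3   0.79  1.91 -0.25  1.02  0.99] F [-0.5 -0.6  7.4] M [-0.16  0.26 -0.01] op 0.153
```

Emit:
{"fn": "drive_tool", "kwargs": {"plan": [[0, 0, 0, 0, 0, 0, 0.4], [0, 0, 0, 0, 0, 0, 0], [0, 0, 0, 0, 0, 0, 0], [0, 0, -1.5, 0, 0, 0, 0], [0, 0, -2.5, 0, 0, 0, 0], [0, 0, -3, 0, 0, 0, 0], [0, 0, -3, 0, 0, 0, 0], [0, 0, -3, 0, 0, 0, 0], [0, 0, -3, 0, 0, 0, 0]]}}

```text
time: 41.77
tool_pos: [0.4908, -0.2347, 0.2364]
orientation: [-1.727, -2.624, 0.0]
contact_force: [1.1, 0.3, -0.3]
opening: 0.499
```

```bash
cat >> h.py <<'E'
c_,s_=np.cos(CA),np.sin(CA)
RC=np.array([[c_,-s_,0],[s_,c_,0],[0,0,1]])
ORG=np.array([KH[0],KH[1],0])+RC@[.110,.235,0]
def bar(th):
    a=np.arctan2(.106,.163)+th; return ORG+RC@np.array([-.195*np.cos(a),0,.010+.195*np.sin(a)])
E
python3 - <<'E'
from h import *
st();snap("w22"); print(ORG,bar(0),bar(1.45))
plan([((.47,-.1,.26),yawR(.2)),((.45,0.0,.25),yawR(CA))],vmax=3.5,grip=0)
E
```

```text
t 41.77 pos [ 0.4908 -0.2347  0.2364] yaw 0.407 tilt [-0.  0.] q [-0.4   0.12  0.84  1.72 -0.09  1.34  0.86] F [ 1.1  0.3 -0.3] M [ 0.01 -0.01  0.02] op 0.499
[0.59248652 0.0040014  0.        ] [ 0.42910193 -0.00139225  0.11630798] [0.67827408 0.00683341 0.18509276]
[[3.35,0.81,-0.45,0.002,0.001,0.052,0],[3.39,0.64,-0.45,0.001,0.001,0.051,0],[3.42,0.47,-0.45,0.002,0.001,0.052,0],[3.43,0.28,-0.45,0.001,0,0.051,0],[3.4,0.01,0.33,0,0,0.056,0],[3.4,-0.18,0.33,0,0,0.056,0],[3.38,-0.37,0.33,0,0,0.055,0]]
end [0.45 0.   0.25] n 7
```

Emit:
{"fn": "drive_tool", "kwargs": {"plan": [[3.3, 0.8, -0.4, 0, 0, 0.052, 0], [3.4, 0.6, -0.4, 0, 0, 0.052, 0], [3.4, 0.5, -0.4, 0, 0, 0.052, 0], [3.4, 0.3, -0.4, 0, 0, 0.052, 0], [3.4, 0, 0.3, 0, 0, 0.056, 0], [3.4, -0.2, 0.3, 0, 0, 0.056, 0], [3.4, -0.4, 0.3, 0, 0, 0.056, 0], [0, 0, 0, 0, 0, 0, 0], [0, 0, 0, 0, 0, 0, 0], [0, 0, 0, 0, 0, 0, 0]]}}

```text
time: 42.65
tool_pos: [0.4483, -0.0, 0.2419]
orientation: [2.186, 2.255, -0.0]
contact_force: [-0.2, -0.1, 0.2]
opening: 0.501
```

```bash
python3 - <<'E'
from h import *
st();W=snap("w23")
for y in(-.06,0,.06): print(proj(W,bar(0)+RC@[0,y,0]).round(1))
E
```

```text
t 42.65 pos [ 0.4483 -0.      0.2419] yaw 0.031 tilt [ 0. -0.] q [-0.67 -0.14  0.53  1.91  0.07  1.36 -0.14] F [-0.2 -0.1  0.2] M [-0.03  0.03 -0.01] op 0.501
[[298.5 297.4]]
[[296.9 217. ]]
[[295.1 127.1]]
```

```bash
python3 - <<'E'
from h import *
b=bar(0); plan([(at(b,.15),yawR(CA)),(at(b,.091),yawR(CA))],vmax=2.5,grip=.2)
E
```

```text
[[-0.01,-0.48,2.3,0,0,-0.001,0.2],[-0.01,-0.48,2.3,0,0,-0.001,0.2],[0,-0.49,2.3,0,0,-0.001,0.2],[0,-0.48,2.3,0,0,0,0.2],[0,0,1.97,0,0,0,0.2],[0,0,1.97,0,0,0,0.2],[0,0,1.96,0,0,0,0.2]]
end [ 0.4291 -0.0014  0.091 ] n 7
```

Emit:
{"fn": "drive_tool", "kwargs": {"plan": [[0, -0.5, 2.3, 0, 0, 0, 0.2], [0, -0.5, 2.3, 0, 0, 0, 0.2], [0, -0.5, 2.3, 0, 0, 0, 0.2], [0, -0.4, 2.2, 0, 0, 0, 0.2], [0, 0, 0, 0, 0, 0, 0.2], [0, 0, 0, 0, 0, 0, 0.2]]}}

```text
time: 43.2
tool_pos: [0.4289, -0.0011, 0.1509]
orientation: [-2.189, -2.252, 0.002]
contact_force: [-0.3, -0.6, 0.8]
opening: 0.404
```

```bash
python3 - <<'E'
from h import *
st();W=snap("w24"); snap("s24","side")
b=bar(0); plan([(at(b,.091),yawR(CA))],vmax=2,grip=.2)
E
```

```text
t 43.2 pos [ 0.4289 -0.0011  0.1509] yaw 0.028 tilt [-0.001 -0.001] q [-0.67 -0.12  0.54  2.08  0.06  1.17 -0.13] F [-0.3 -0.6  0.8] M [0.06 0.01 0.04] op 0.404
[[-0.02,-0.04,1.54,0,0,-0.001,0.2],[-0.03,-0.03,1.53,0.001,0,-0.001,0.2],[-0.02,-0.03,1.54,0,0,-0.001,0.2],[-0.03,-0.04,1.53,0.001,0,-0.001,0.2]]
end [ 0.4291 -0.0014  0.091 ] n 4
```

Emit:
{"fn": "drive_tool", "kwargs": {"plan": [[0, 0, 1.8, 0, 0, 0, 0.2], [0, 0, 1.8, 0, 0, 0, 0.2], [0, 0, 1.5, 0, 0, 0, 0.2], [0, 0, 0.9, 0, 0, 0, 0.2], [0, 0, 0, 0, 0, 0, 0.2], [0, 0, 0, 0, 0, 0, 0.6], [0, 0, 0, 0, 0, 0, 1], [0, 0, 0, 0, 0, 0, 1], [0, 0, 0, 0, 0, 0, 1], [0, 0, 0, 0, 0, 0, 1]]}}

```text
time: 44.13
tool_pos: [0.4295, 0.0001, 0.0923]
orientation: [-2.188, -2.254, -0.001]
contact_force: [-5.2, -0.6, 7.5]
opening: 0.084
```

```bash
python3 - <<'E'
from h import *
st();W=snap("w25")
p,r=Tcur(); off=p-bar(0); print("off",off)
plan([(bar(t)+off,yawR(CA)) for t in np.linspace(0,1.45,18)[1:]],vmax=4,grip=1)
E
```

```text
t 44.13 pos [4.295e-01 1.000e-04 9.230e-02] yaw 0.03 tilt [0.    0.001] q [-0.67 -0.04  0.56  2.15  0.02  1.03 -0.09] F [-5.2 -0.6  7.5] M [-0.14  1.09 -0.03] op 0.084
off [ 0.00034825  0.00155912 -0.02398883]
[[0,0.97,-1.35,0,-0.001,-0.003,1],[0,1.07,-1.27,0,0,0,1],[0,1.18,-1.17,0,0,0,1],[0,1.28,-1.07,0,0,0,1],[0,1.36,-0.95,0,0,0,1],[0,1.44,-0.83,0,0,0,1],[0,1.51,-0.71,0,0,0,1],[0,1.56,-0.57,0,0,0,1],[0,1.6,-0.45,0,0,0,1],[0,1.63,-0.3,0,0,0,1]]
[[0,1.66,-0.16,0,0,0,1],[0,1.66,-0.02,0,0,0,1],[0,1.66,0.12,0,0,0,1],[0,1.64,0.26,0,0,0,1],[0,1.62,0.4,0,0,0,1],[0,1.57,0.53,0,0,0,1],[0,1.52,0.67,0,0,0,1]]
end [0.6786 0.0084 0.1611] n 17
```

Emit:
{"fn": "drive_tool", "kwargs": {"plan": [[0, 0.97, -1.35, 0, 0, 0, 1], [0, 1.07, -1.27, 0, 0, 0, 1], [0, 1.18, -1.17, 0, 0, 0, 1], [0, 1.28, -1.07, 0, 0, 0, 1]]}}

```text
time: 44.52
tool_pos: [0.4719, 0.0015, 0.1403]
orientation: [-2.185, -2.252, 0.005]
contact_force: [-14.7, -1.8, 9.2]
opening: 0.084
```

```bash
python3 - <<'E'
from h import *
st()
E
```

```text
t 44.52 pos [0.4719 0.0015 0.1403] yaw 0.03 tilt [-0.006  0.001] q [-0.66  0.01  0.58  2.   -0.01  1.14 -0.05] F [-14.7  -1.8   9.2] M [-0.4   3.47  0.01] op 0.084
```

Emit:
{"fn": "drive_tool", "kwargs": {"plan": [[0, 1.36, -0.95, 0, 0, 0, 1], [0, 1.44, -0.83, 0, 0, 0, 1], [0, 1.51, -0.71, 0, 0, 0, 1], [0, 1.56, -0.57, 0, 0, 0, 1], [0, 1.6, -0.45, 0, 0, 0, 1], [0, 1.63, -0.3, 0, 0, 0, 1]]}}

```text
time: 45.02
tool_pos: [0.5654, 0.0047, 0.1792]
orientation: [-2.186, -2.254, -0.001]
contact_force: [-4.0, 0.2, 3.0]
opening: 0.087
```

```bash
python3 - <<'E'
from h import *
st();snap("w26")
E
```

```text
t 45.02 pos [0.5654 0.0047 0.1792] yaw 0.031 tilt [-0.     0.001] q [-0.61  0.2   0.6   1.75 -0.12  1.23  0.05] F [-4.   0.2  3. ] M [ 0.08  1.11 -0.04] op 0.087
```

Emit:
{"fn": "drive_tool", "kwargs": {"plan": [[0, 1.66, -0.16, 0, 0, 0, 1], [0, 1.66, -0.02, 0, 0, 0, 1], [0, 1.66, 0.12, 0, 0, 0, 1], [0, 1.64, 0.26, 0, 0, 0, 1], [0, 1.62, 0.4, 0, 0, 0, 1], [0, 1.57, 0.53, 0, 0, 0, 1], [0, 1.52, 0.67, 0, 0, 0, 1], [0, 0.3, 0.15, 0, 0, 0, 1], [0, 0, 0, 0, 0, 0, 1]]}}

```text
time: 45.82
tool_pos: [0.6787, 0.0086, 0.1594]
orientation: [-2.183, -2.25, 0.005]
contact_force: [-19.8, 3.4, 14.0]
opening: 0.08
```

```bash
python3 - <<'E'
from h import *
st();snap("w27");p,r=Tcur()
d=RC.T@(p-np.array([.0003,.0016,-.024])-ORG-[0,0,.01]); print(d, np.hypot(d[0],d[2]), np.arctan2(d[2],-d[0])-np.arctan2(.106,.163))
E
```

```text
t 45.82 pos [0.6787 0.0086 0.1594] yaw 0.03 tilt [-0.007  0.002] q [-0.49  0.47  0.58  1.47 -0.27  1.28  0.15] F [-19.8   3.4  14. ] M [ 0.76  3.99 -0.14] op 0.08
[8.59721354e-02 1.04112559e-04 1.73483200e-01] 0.19361722200417367 1.4542985069556589
```

Emit:
{"fn": "drive_tool", "kwargs": {"plan": [[0, 0, 0, 0, 0, 0, 0.5], [0, 0, 0, 0, 0, 0, 0], [0, 0, 0, 0, 0, 0, 0], [0, 0, -2, 0, 0, 0, 0], [0, 0, -3, 0, 0, 0, 0], [0, -2, -3.5, 0, 0, 0, 0], [0, -3, -2.5, 0, 0, 0, 0], [0, -3, -2.5, 0, 0, 0, 0], [0, -3, -2.5, 0, 0, 0, 0], [0, -2, -2, 0, 0, 0, 0]]}}

```text
time: 46.7
tool_pos: [0.5498, 0.0029, 0.3407]
orientation: [2.188, 2.253, 0.003]
contact_force: [0.2, 1.8, 0.6]
opening: 0.499
```

```bash
python3 - <<'E'
from h import *
st();W=snap("w28")
for l in ("tray","cover_handle","cabinet"):
  for c in place_of(W,l): print(l,c["conf"],c["centre"])
D=snap("s28","side"); S=snap("c28","scene")
for n,P in(("side",D),("scene",S)):
  for l in ("tray","term_1_mid"):
    for c in place_of(P,l): print(n,l,c["conf"],c["centre"])
E
```

```text
t 46.7 pos [0.5498 0.0029 0.3407] yaw 0.029 tilt [0.002 0.001] q [-0.65  0.08  0.62  1.53 -0.05  1.54 -0.01] F [0.2 1.8 0.6] M [ 0.08 -0.09  0.02] op 0.499
tray 0.75 [308.9, 179.1]
tray 0.3 [157.5, 354.3]
cover_handle 0.64 [493.3, 207.4]
cabinet 0.81 [360.4, 177.0]
side tray 0.88 [331.4, 253.9]
side term_1_mid 0.6 [329.0, 254.1]
scene tray 0.6 [298.9, 258.3]
```

```bash
python3 - <<'E'
from h import *
W,D,S=load("w28"),load("s28"),load("c28")
for obs in ([(W,(309.5,180.3)),(D,(331.4,253.9))],[(W,(309.5,180.3)),(S,(298.9,258.3))],[(W,(309.5,180.3)),(D,(331.4,253.9)),(S,(298.9,258.3))]):
  x=tri(obs); print(x.round(4),(RC.T@(x-ORG)).round(4))
im=cv2.imread("pics/s28.png"); cv2.imwrite("pics/s28z.png",cv2.resize(im[180:310,250:440],None,fx=4,fy=4,interpolation=cv2.INTER_CUBIC))
im=cv2.imread("pics/w28.png"); cv2.imwrite("pics/w28z.png",cv2.resize(im[0:340,200:440],None,fx=1.75,fy=1.75,interpolation=cv2.INTER_CUBIC))
E
```

```text
[ 0.5365 -0.0017  0.0405] [-0.0562 -0.0039  0.0405]
[ 0.5353 -0.0028  0.0402] [-0.0574 -0.005   0.0402]
[ 0.5365 -0.0032  0.0413] [-0.0562 -0.0054  0.0413]
```

```bash
python3 - <<'E'
from h import *
W=load("w28")
C=np.array([[(115,145),(264,140),(264,194),(117,196)],[(120,289),(262,292),(260,341),(122,337)],[(128,420),(260,428),(259,473),(127,462)]])/1.75+[200,0]
sl=.26
def model(v,ys=(.085,0,-.085)):
    x0,y0,z0,L,w=v; out=[]
    for y in ys:
        for sx,sy in((-1,1),(1,1),(1,-1),(-1,-1)):
            p=np.array([x0+np.cos(sl)*sx*L,y0+y+sy*w,z0+np.sin(sl)*sx*L]); out.append(ORG+RC@p)
    return proj(W,np.array(out))
f=lambda v:(model(v)-C.reshape(-1,2)).ravel()
r=least_squares(f,[-.05,0,.05,.04,.015]); print(r.x.round(4),np.abs(r.fun).max().round(2),np.sqrt((r.fun**2).mean()))
E
```

```text
[-0.0594 -0.0006  0.0439  0.0447  0.0147] 1.22 0.49182349105622536
```

```bash
python3 - <<'E'
from h import *
plan([((.482,.246,.37),yawR(.8))],vmax=3.9,grip=-.6)
E
```

```text
[[3.49,-0.89,-0.47,0,0,-0.11,-0.6],[3.56,-0.5,-0.47,0,0,-0.11,-0.6],[3.6,-0.11,-0.47,0,0,-0.11,-0.6],[3.59,0.29,-0.47,-0.001,0,-0.11,-0.6],[3.54,0.68,-0.47,0,0,-0.11,-0.6],[3.44,1.06,-0.48,-0.001,0,-0.11,-0.6],[3.3,1.43,-0.47,0,0,-0.11,-0.6]]
end [0.482 0.246 0.37 ] n 7
```

Emit:
{"fn": "drive_tool", "kwargs": {"plan": [[3.5, -0.9, -0.5, 0, 0, -0.11, -0.6], [3.6, -0.5, -0.5, 0, 0, -0.11, -0.6], [3.6, -0.1, -0.5, 0, 0, -0.11, -0.6], [3.6, 0.3, -0.5, 0, 0, -0.11, -0.6], [3.5, 0.7, -0.4, 0, 0, -0.11, -0.6], [3.4, 1.1, -0.4, 0, 0, -0.11, -0.6], [3.3, 1.4, -0.4, 0, 0, -0.11, -0.6], [0, 0, 0, 0, 0, 0, -0.6], [0, 0, 0, 0, 0, 0, -0.6], [0, 0, 0, 0, 0, 0, -0.6]]}}

```text
time: 48.03
tool_pos: [0.4829, 0.2454, 0.3696]
orientation: [1.183, 2.91, -0.002]
contact_force: [0.7, -1.1, 0.1]
opening: 0.798
```

```bash
python3 - <<'E'
from h import *
st();W=snap("w29"); im=W["img"][:,:,::-1]
cv2.imwrite("pics/w29z.png",cv2.resize(im[20:300,270:550],None,fx=2.1,fy=2.1,interpolation=cv2.INTER_CUBIC))
E
```

```text
t 48.03 pos [0.4829 0.2454 0.3696] yaw 0.798 tilt [-0.001 -0.001] q [-0.9   0.07  0.37  1.48 -0.02  1.6   0.27] F [ 0.7 -1.1  0.1] M [-0.07  0.05  0.03] op 0.798
```

```bash
python3 - <<'E'
from h import *
W=load("w29")
def fit(c,z):
    c=np.array(c,float)/2.1+[270,20]
    sg=[(-1,-1),(1,-1),(1,1),(-1,1)]  # order: end0 side-, end1 side-, end1 side+, end0 side+
    def pts(v):
        x,y,a=v; return np.array([[x+np.cos(a)*sx*.0525-np.sin(a)*sy*.026, y+np.sin(a)*sx*.0525+np.cos(a)*sy*.026, zz] for (sx,sy),zz in zip(sg,z)])
    P=np.array([onz(W,u,zz) for u,zz in zip(c,z)]); m=P.mean(0)
    d=P[1]-P[0]; a0=np.arctan2(d[1],d[0])
    # determine handedness
    best=None
    for s in (1,-1):
        f=lambda v:(proj(W,pts(v)[[0,1,2,3] if s==1 else [3,2,1,0]])-c).ravel()
        r=least_squares(f,[m[0],m[1],a0])
        if best is None or r.cost<best.cost: best=r
    print(best.x.round(4),np.abs(best.fun).max().round(2),[np.linalg.norm(P[i]-P[i-1]).round(4) for i in range(4)])
fit([(148,44),(262,204),(190,260),(74,105)],[.028]*4)
fit([(358,316),(476,450),(412,501),(292,373)],[0,.028,.028,0])
E
```

```text
[ 0.4393  0.327  -0.1077] 2.6 [np.float64(0.0485), np.float64(0.1011), np.float64(0.0483), np.float64(0.1014)]
[ 0.6317  0.3207 -0.0216] 3.24 [np.float64(0.0503), np.float64(0.1036), np.float64(0.0465), np.float64(0.1034)]
```

```bash
python3 - <<'E'
from h import *
plan([((.4393,.327,.20),yawR(-.108+np.pi/2)),((.4393,.327,.08),yawR(-.108+np.pi/2))],vmax=3.9,grip=-.6)
E
```

```text
[[1.48,0.47,2.83,0,0,-0.111,-0.6],[1.42,0.64,2.83,0,0,-0.111,-0.6],[1.34,0.79,2.83,0,0,-0.111,-0.6],[1.25,0.93,2.83,0,0,-0.111,-0.6],[1.13,1.06,2.82,-0.001,0,-0.111,-0.6],[1.01,1.19,2.83,0,0,-0.111,-0.6],[0,0,3,0,0,0,-0.6],[0,0,3,0,0,0,-0.6],[0,0,3,0,0,0,-0.6],[0,0,3,0,0,0,-0.6]]
end [0.4393 0.327  0.08  ] n 10
```

Emit:
{"fn": "drive_tool", "kwargs": {"plan": [[1.5, 0.5, 2.8, 0, 0, -0.111, -0.6], [1.4, 0.6, 2.8, 0, 0, -0.111, -0.6], [1.3, 0.8, 2.8, 0, 0, -0.111, -0.6], [1.2, 0.9, 2.8, 0, 0, -0.111, -0.6], [1.1, 1.1, 2.8, 0, 0, -0.111, -0.6], [1, 1.2, 2.8, 0, 0, -0.111, -0.6], [0, 0, 3, 0, 0, 0, -0.6], [0, 0, 3, 0, 0, 0, -0.6], [0, 0, 2, 0, 0, 0, -0.6], [0, 0, 0, 0, 0, 0, -0.6]]}}

```text
time: 48.92
tool_pos: [0.4384, 0.3247, 0.1178]
orientation: [-0.169, -3.133, 0.009]
contact_force: [-0.6, -0.6, 0.3]
opening: 0.797
```

```bash
python3 - <<'E'
from h import *
st();W=snap("w30")
plan([((.4393,.327,.08),yawR(-.108+np.pi/2)),((.4393,.327,-.013),yawR(-.108+np.pi/2))],vmax=2,grip=-.6)
E
```

```text
t 48.92 pos [0.4384 0.3247 0.1178] yaw 1.463 tilt [-0.005 -0.005] q [-0.95  0.2   0.26  1.85 -0.06  1.11  0.79] F [-0.6 -0.6  0.3] M [-0.05  0.01 -0.02] op 0.797
[[0.01,0.05,1.35,-0.001,-0.001,0,-0.6],[0.01,0.04,1.35,-0.001,-0.001,0,-0.6],[0,0.05,1.35,-0.002,0,0,-0.6],[0,0,1.86,0,0,0,-0.6],[0,0,1.86,0,0,0,-0.6],[0,0,1.86,0,0,0,-0.6],[0,0,1.86,0,0,0,-0.6],[0,-0.01,1.86,0,0,0,-0.6]]
end [ 0.4393  0.327  -0.013 ] n 8
```

```bash
python3 - <<'E'
from h import *
W=load("w30")
a=-.108
for sx in(-1,1):
  for sy in(-1,1): print(sx,sy,proj(W,[.4393+np.cos(a)*sx*.0525-np.sin(a)*sy*.026,.327+np.sin(a)*sx*.0525+np.cos(a)*sy*.026,.028]).round(1))
E
```

```text
-1 -1 [[285.6 144.4]]
-1 1 [[376.2 144.5]]
1 -1 [[289.5 311.5]]
1 1 [[370.8 311.7]]
```

Emit:
{"fn": "drive_tool", "kwargs": {"plan": [[0.2, 0.1, 2.5, 0, 0, 0, -0.6], [0, 0, 2.5, 0, 0, 0, -0.6], [0, 0, 2.5, 0, 0, 0, -0.6], [0, 0, 2, 0, 0, 0, -0.6], [0, 0, 1.5, 0, 0, 0, -0.6], [0, 0, 1, 0, 0, 0, -0.6], [0, 0, 0, 0, 0, 0, -0.6]]}}

```text
time: 49.55
tool_pos: [0.4382, 0.3286, 0.0019]
orientation: [-0.166, -3.137, 0.001]
contact_force: [-0.4, -0.9, 1.2]
opening: 0.8
```

```bash
python3 - <<'E'
from h import *
st();W=snap("w31"); S=snap("c31","scene")
im=S["img"][:,:,::-1]; cv2.imwrite("pics/c31z.png",cv2.resize(im[200:340,360:500],None,fx=4,fy=4,interpolation=cv2.INTER_CUBIC))
E
```

```text
t 49.55 pos [0.4382 0.3286 0.0019] yaw 1.465 tilt [-0.    -0.001] q [-0.93  0.35  0.24  1.94 -0.11  0.87  0.83] F [-0.4 -0.9  1.2] M [ 0.    0.04 -0.04] op 0.8
```

Emit:
{"fn": "drive_tool", "kwargs": {"plan": [[0, 0, 0.8, 0, 0, 0, -0.6], [0, 0, 0.6, 0, 0, 0, -0.6], [0, 0, 0, 0, 0, 0, -0.6], [0, 0, 0, 0, 0, 0, 0], [0, 0, 0, 0, 0, 0, 1], [0, 0, 0, 0, 0, 0, 1], [0, 0, 0, 0, 0, 0, 1], [0, 0, 0, 0, 0, 0, 1], [0, 0, 0, 0, 0, 0, 1]]}}

```text
time: 50.4
tool_pos: [0.4381, 0.3294, -0.0114]
orientation: [0.165, 3.137, 0.001]
contact_force: [-0.5, -2.0, 4.6]
opening: 0.595
```

```bash
python3 - <<'E'
from h import *
st();W=snap("w32"); S=snap("c32","scene")
im=S["img"][:,:,::-1]; cv2.imwrite("pics/c32z.png",cv2.resize(im[200:340,360:500],None,fx=4,fy=4,interpolation=cv2.INTER_CUBIC))
E
```

```text
t 50.4 pos [ 0.4381  0.3294 -0.0114] yaw 1.466 tilt [0. 0.] q [-0.93  0.36  0.24  1.95 -0.11  0.84  0.83] F [-0.5 -2.   4.6] M [-0.22  0.16 -0.  ] op 0.595
```

```bash
cat >> h.py <<'E'
SL=.26
RT=yawR(CA+np.pi/2)*R.from_rotvec([0,-SL,0])
NT=RC@np.array([-np.sin(SL),0,np.cos(SL)])
TC=ORG+RC@np.array([-.058,0,.043])
def traypt(y,h,dx=0): # terminal TCP so that bottom is h above the tray; grip offset .0114
    return TC+RC@np.array([dx*np.cos(SL),y,dx*np.sin(SL)])+NT*(h-.0114)
E
python3 - <<'E'
from h import *
p,r=Tcur(); print(RT.as_matrix()[:,2],-NT,TC)
print(traypt(0,0),traypt(0,.12))
plan([(p+[0,0,.03],r),((.45,.31,.22),r),((.50,.13,.25),RT),(traypt(0,.14),RT)],vmax=3.9,grip=1)
E
```

```text
[ 0.25694058  0.00848212 -0.96638998] [ 0.25694058  0.00848212 -0.96638998] [0.5345181  0.00208774 0.043     ]
[0.53744722 0.00218444 0.03198315] [0.50661435 0.00116658 0.14794995]
[[0,0,-3,0,0,0,1],[-0.23,-0.3,-3.36,0,0,0,1],[-0.23,-0.3,-3.36,0,0,0,1],[-0.23,-0.3,-3.36,0,0,0,1],[-0.24,-0.3,-3.35,0,0,0,1],[-0.23,-0.3,-3.36,0,0,0,1],[-0.24,-0.3,-3.35,0,0,0,1],[-1.37,-3.47,-0.6,-0.004,-0.052,-0.027,1],[-1.31,-3.51,-0.55,-0.003,-0.052,-0.028,1],[-1.23,-3.54,-0.49,-0.004,-0.052,-0.027,1]]
[[-1.16,-3.58,-0.44,-0.003,-0.052,-0.028,1],[-1.09,-3.6,-0.39,-0.004,-0.051,-0.027,1],[0.6,-3.23,1.98,0,0,0,1],[0.6,-3.22,1.98,0,0,0,1],[0.6,-3.23,1.98,0,0,0,1],[0.6,-3.22,1.97,0,0,0,1]]
end [0.5014 0.001  0.1673] n 16
```

Emit:
{"fn": "drive_tool", "kwargs": {"plan": [[0, 0, -3, 0, 0, 0, 1], [-0.2, -0.3, -3.4, 0, 0, 0, 1], [-0.2, -0.3, -3.4, 0, 0, 0, 1], [-0.2, -0.3, -3.4, 0, 0, 0, 1], [-0.2, -0.3, -3.4, 0, 0, 0, 1], [-0.2, -0.3, -3.4, 0, 0, 0, 1], [-0.2, -0.3, -3.4, 0, 0, 0, 1], [-1.4, -3.5, -0.6, 0, -0.052, -0.027, 1], [-1.3, -3.5, -0.6, 0, -0.052, -0.027, 1], [-1.2, -3.5, -0.5, 0, -0.052, -0.027, 1]]}}

```text
time: 51.33
tool_pos: [0.478, 0.2011, 0.2414]
orientation: [0.032, 2.983, -0.013]
contact_force: [0.8, -1.0, -1.2]
opening: 0.593
```

Emit:
{"fn": "drive_tool", "kwargs": {"plan": [[-1.2, -3.6, -0.4, 0, -0.052, -0.027, 1], [-1.1, -3.6, -0.4, 0, -0.052, -0.027, 1], [0.6, -3.2, 2, 0, 0, 0, 1], [0.6, -3.2, 2, 0, 0, 0, 1], [0.6, -3.2, 2, 0, 0, 0, 1], [0.6, -3.2, 2, 0, 0, 0, 1], [0, 0, 0, 0, 0, 0, 1], [0, 0, 0, 0, 0, 0, 1], [0, 0, 0, 0, 0, 0, 1]]}}

```text
time: 52.08
tool_pos: [0.4989, 0.0011, 0.1724]
orientation: [-0.044, 2.882, -0.019]
contact_force: [0.5, 0.4, -1.3]
opening: 0.596
```

```bash
python3 - <<'E'
from h import *
st();W=snap("w33"); snap("s33","side"); p,r=Tcur(); print((r.inv()*RT).as_rotvec())
plan([(traypt(0,.14),RT),(traypt(0,.003),RT)],vmax=2,grip=1)
E
```

```text
t 52.08 pos [0.4989 0.0011 0.1724] yaw 1.599 tilt [ 0.256 -0.009] q [-0.75 -0.21  0.56  2.12  0.2   0.95  1.32] F [ 0.5  0.4 -1.3] M [0.03 0.33 0.03] op 0.596
[-0.01752076 -0.00021843  0.00177442]
[[-0.05,-0.09,0.61,-0.018,0,0.002,1],[0,0,1.96,0,0,0,1],[0,0,1.96,0,0,0,1],[0,0,1.96,0,0,0,1],[0,0,1.96,0,0,0,1],[0,0,1.95,0,0,0,1],[0,0,1.96,0,0,0,1],[-0.01,-0.01,1.95,0,0,0,1]]
end [0.5367 0.0021 0.0349] n 8
```

Emit:
{"fn": "drive_tool", "kwargs": {"plan": [[0, -0.1, 0.6, -0.018, 0, 0, 1], [0, 0, 2, 0, 0, 0, 1], [0, 0, 2, 0, 0, 0, 1], [0, 0, 2, 0, 0, 0, 1], [0, 0, 2, 0, 0, 0, 1], [0, 0, 1.5, 0, 0, 0, 1], [0, 0, 1, 0, 0, 0, 1], [0, 0, 0, 0, 0, 0, 1]]}}

```text
time: 52.85
tool_pos: [0.5269, 0.0017, 0.0636]
orientation: [-0.052, 2.885, 0.004]
contact_force: [-1.3, -0.1, -1.6]
opening: 0.593
```

```bash
python3 - <<'E'
from h import *
st();W=snap("w34"); p,r=Tcur(); print((r.inv()*RT).as_rotvec(),traypt(0,0), "h",np.dot(p-traypt(0,0),NT))
E
```

```text
t 52.85 pos [0.5269 0.0017 0.0636] yaw 1.606 tilt [0.254 0.007] q [-0.76  0.04  0.68  2.19 -0.01  0.67  1.53] F [-1.3 -0.1 -1.6] M [-0.02  0.44  0.03] op 0.593
[-0.00077715 -0.00246344  0.00222246] [0.53744722 0.00218444 0.03198315] h 0.034276140976468805
```

Emit:
{"fn": "drive_tool", "kwargs": {"plan": [[0, 0, 1, 0, 0, 0, 1], [0, 0, 1, 0, 0, 0, 1], [0, 0, 0.6, 0, 0, 0, 1], [0, 0, 0.3, 0, 0, 0, 1], [0, 0, 0.2, 0, 0, 0, 1], [0, 0, 0, 0, 0, 0, 1]]}}

```text
time: 53.4
tool_pos: [0.5356, 0.0011, 0.0356]
orientation: [-0.048, 2.882, 0.006]
contact_force: [-0.9, 0.2, -2.3]
opening: 0.593
```

```bash
python3 - <<'E'
from h import *
st(); p,r=Tcur(); print("h",np.dot(p-traypt(0,0),NT))
E
```

```text
t 53.4 pos [0.5356 0.0011 0.0356] yaw 1.604 tilt [0.256 0.009] q [-0.73  0.12  0.68  2.2  -0.11  0.6   1.62] F [-0.9  0.2 -2.3] M [-0.02  0.4  -0.02] op 0.593
h 0.003954360473484304
```

Emit:
{"fn": "drive_tool", "kwargs": {"plan": [[0, 0, 0.2, 0, 0, 0, 1], [0, 0, 0.2, 0, 0, 0, 1], [0, 0, 0, 0, 0, 0, 1]]}}

```text
time: 53.65
tool_pos: [0.5369, 0.0012, 0.0336]
orientation: [-0.048, 2.882, 0.009]
contact_force: [-23.9, -2.0, 38.6]
opening: 0.596
```

```bash
python3 - <<'E'
from h import *
st(); p,r=Tcur(); print("h",np.dot(p-traypt(0,0),NT))
E
```

```text
t 53.65 pos [0.5369 0.0012 0.0336] yaw 1.604 tilt [0.256 0.011] q [-0.73  0.12  0.68  2.19 -0.13  0.59  1.63] F [-23.9  -2.   38.6] M [0.31 2.83 0.78] op 0.596
h 0.001677245183330846
```

Emit:
{"fn": "drive_tool", "kwargs": {"plan": [[0, 0, -0.2, 0, 0, 0, 1], [0, 0, 0, 0, 0, 0, 0], [0, 0, 0, 0, 0, 0, -0.5], [0, 0, 0, 0, 0, 0, -0.5], [0, 0, 0, 0, 0, 0, -0.5], [0, 0, -1, 0, 0, 0, -0.5], [0, 0, -2, 0, 0, 0, -0.5], [0, 0, -2, 0, 0, 0, -0.5], [0, 0, -2, 0, 0, 0, -0.5], [0, 0, -2, 0, 0, 0, -0.5]]}}

```text
time: 54.48
tool_pos: [0.5127, -0.0001, 0.1212]
orientation: [-0.048, 2.882, 0.005]
contact_force: [0.8, 0.9, -0.6]
opening: 0.748
```

```bash
python3 - <<'E'
from h import *
st();W=snap("w35")
E
```

```text
t 54.48 pos [ 5.127e-01 -1.000e-04  1.212e-01] yaw 1.604 tilt [0.256 0.008] q [-0.79 -0.11  0.66  2.16  0.13  0.82  1.41] F [ 0.8  0.9 -0.6] M [ 0.02  0.25 -0.01] op 0.748
```

```bash
python3 - <<'E'
from h import *
W=load("w35")
E1=RC@np.array([np.cos(SL),0,np.sin(SL)]); E2=RC@np.array([0,1.,0])
def ontray(uv,h):
    o,d=ray(W,uv); c=TC+NT*h; t=np.dot(c-o,NT)/np.dot(d,NT); q=o+t*d-TC; return np.array([q@E1,q@E2])
for n,uv,h in (("mark",(148,158),0),("mark",(203,158),0),("mark",(212,306),0),("mark r",(509,159),0),("mark r",(493,306),0),("t",(275,147),.028),("t",(378,147),.028),("t",(370,338),.028),("t",(278,338),.028),("frontlip",(330,113),.012),("backlip top",(330,343),.012),("backlip bottom",(250,327),0)): print(n,(1000*ontray(uv,h)).round(1))
E
```

```text
mark [ -45.9 -100.8]
mark [-45.9 -70.1]
mark [ 44.4 -71.5]
mark r [-45.5 101. ]
mark r [ 44.2 101.7]
t [-54.1 -26.4]
t [-54.2  24.1]
t [50.4 23.2]
t [ 50.5 -28. ]
frontlip [-70.2   0.7]
backlip top [62.9  1.2]
backlip bottom [ 58.7 -48.7]
```

```bash
python3 - <<'E'
from h import *
p,r=Tcur()
plan([((.50,.02,.22),RT),((.54,.18,.29),yawR(1.57)),((.62,.31,.27),yawR(1.55))],vmax=4,grip=-.6)
E
```

```text
[[-0.39,0.69,-3.18,0,0.001,0,-0.6],[-0.39,0.69,-3.18,0,0.001,-0.001,-0.6],[-0.4,0.68,-3.18,0.001,0.001,0,-0.6],[-1.23,3.17,-1.12,0.001,0.052,0.007,-0.6],[-1.15,3.18,-1.19,0.001,0.052,0.007,-0.6],[-1.07,3.19,-1.25,0.001,0.052,0.007,-0.6],[-0.98,3.19,-1.3,0.001,0.052,0.006,-0.6],[-0.89,3.19,-1.35,0,0.052,0.006,-0.6],[-2,3.25,0.5,0,0,0.005,-0.6],[-1.98,3.26,0.5,0,0,0.005,-0.6]]
[[-1.97,3.27,0.5,0,0,0.005,-0.6],[-1.95,3.29,0.5,0,0,0.006,-0.6]]
end [0.62 0.31 0.27] n 12
```

Emit:
{"fn": "drive_tool", "kwargs": {"plan": [[-0.4, 0.7, -3.2, 0, 0, 0, -0.6], [-0.4, 0.7, -3.2, 0, 0, 0, -0.6], [-0.4, 0.7, -3.2, 0, 0, 0, -0.6], [-1.2, 3.2, -1.1, 0, 0.052, 0.007, -0.6], [-1.2, 3.2, -1.2, 0, 0.052, 0.007, -0.6], [-1.1, 3.2, -1.2, 0, 0.052, 0.007, -0.6], [-1, 3.2, -1.3, 0, 0.052, 0.007, -0.6], [-0.9, 3.2, -1.3, 0, 0.052, 0.007, -0.6], [-2, 3.2, 0.5, 0, 0, 0.005, -0.6], [-2, 3.2, 0.5, 0, 0, 0.005, -0.6]]}}

```text
time: 55.37
tool_pos: [0.5819, 0.2476, 0.276]
orientation: [0.017, 3.141, 0.008]
contact_force: [1.6, 0.1, -0.2]
opening: 0.802
```

Emit:
{"fn": "drive_tool", "kwargs": {"plan": [[-2, 3.2, 0.5, 0, 0, 0.005, -0.6], [-2, 3.2, 0.5, 0, 0, 0.005, -0.6], [0, 0, 0, 0, 0, 0, -0.6], [0, 0, 0, 0, 0, 0, -0.6], [0, 0, 0, 0, 0, 0, -0.6]]}}

```text
time: 55.78
tool_pos: [0.6215, 0.3082, 0.2652]
orientation: [-0.034, -3.14, -0.005]
contact_force: [-0.3, -1.1, -0.1]
opening: 0.797
```

```bash
python3 - <<'E'
from h import *
st();W=snap("w36")
a=-.0216
for sx in(-1,1):
  for sy in(-1,1): print(sx,sy,proj(W,[.6317+np.cos(a)*sx*.0525-np.sin(a)*sy*.026,.3207+np.sin(a)*sx*.0525+np.cos(a)*sy*.026,.028]).round(1))
E
```

```text
t 55.78 pos [0.6215 0.3082 0.2652] yaw 1.549 tilt [-0.001  0.003] q [-0.87  0.44  0.52  1.28 -0.21  1.48  1.17] F [-0.3 -1.1 -0.1] M [-0.02 -0.01  0.01] op 0.797
-1 -1 [[310.  143.3]]
-1 1 [[367.  143.3]]
1 -1 [[311.  252.6]]
1 1 [[364.1 252.6]]
```

```bash
python3 - <<'E'
from h import *
plan([((.631,.3207,.10),yawR(-.0216+np.pi/2)),((.631,.3207,-.012),yawR(-.0216+np.pi/2))],vmax=3.9,grip=-.6)
E
```

```text
[[-0.18,0.25,3.33,0.001,0,0,-0.6],[-0.19,0.26,3.32,0.001,0,0,-0.6],[-0.18,0.26,3.32,0.001,0,0,-0.6],[-0.19,0.26,3.33,0,0,0,-0.6],[-0.18,0.27,3.32,0.001,-0.001,-0.001,-0.6],[0,0,3.73,0,0,0,-0.6],[0,0,3.74,0,0,0,-0.6],[0,0,3.73,0,0,0,-0.6]]
end [ 0.631   0.3207 -0.012 ] n 8
```

Emit:
{"fn": "drive_tool", "kwargs": {"plan": [[-0.2, 0.3, 3.4, 0, 0, 0, -0.6], [-0.2, 0.3, 3.4, 0, 0, 0, -0.6], [-0.2, 0.3, 3.4, 0, 0, 0, -0.6], [-0.2, 0.3, 3.4, 0, 0, 0, -0.6], [-0.1, 0, 3.2, 0, 0, 0, -0.6], [0, 0, 3, 0, 0, 0, -0.6], [0, 0, 2.2, 0, 0, 0, -0.6], [0, 0, 1.5, 0, 0, 0, -0.6], [0, 0, 0, 0, 0, 0, -0.6], [0, 0, 0, 0, 0, 0, -0.6]]}}

```text
time: 56.67
tool_pos: [0.6305, 0.3211, 0.0322]
orientation: [-0.035, -3.141, -0.008]
contact_force: [0.5, -0.3, 0.2]
opening: 0.801
```

```bash
python3 - <<'E'
from h import *
st();W=snap("w37")
plan([((.631,.3207,-.012),yawR(-.0216+np.pi/2))],vmax=1,grip=-.6)
E
```

```text
t 56.67 pos [0.6305 0.3211 0.0322] yaw 1.549 tilt [-0.     0.005] q [-0.85  0.62  0.45  1.51 -0.3   1.08  1.22] F [ 0.5 -0.3  0.2] M [-0.06 -0.   -0.02] op 0.801
[[0.01,-0.02,0.9,0.001,0,0,-0.6],[0.01,-0.02,0.91,0.001,0,0,-0.6],[0,-0.02,0.9,0.001,0,0,-0.6],[0.01,-0.02,0.91,0.001,0.001,0,-0.6],[0,-0.02,0.9,0.002,0,0,-0.6]]
end [ 0.631   0.3207 -0.012 ] n 5
```

Centred; go down the last 44 mm and grip.

Emit:
{"fn": "drive_tool", "kwargs": {"plan": [[0, 0, 1.4, 0.005, 0, 0, -0.6], [0, 0, 1.4, 0, 0, 0, -0.6], [0, 0, 1, 0, 0, 0, -0.6], [0, 0, 0.6, 0, 0, 0, -0.6], [0, 0, 0, 0, 0, 0, -0.6], [0, 0, 0, 0, 0, 0, 0], [0, 0, 0, 0, 0, 0, 1], [0, 0, 0, 0, 0, 0, 1], [0, 0, 0, 0, 0, 0, 1], [0, 0, 0, 0, 0, 0, 1]]}}

```text
time: 57.55
tool_pos: [0.6305, 0.3217, -0.0125]
orientation: [-0.034, -3.141, 0.0]
contact_force: [0.3, 0.6, 0.7]
opening: 0.596
```

```bash
python3 - <<'E'
from h import *
st();W=snap("w38"); p,r=Tcur()
plan([(p+[0,0,.05],r),((.56,.25,.26),RT),(traypt(.085,.14),RT)],vmax=3.9,grip=1)
E
```

```text
t 57.55 pos [ 0.6305  0.3217 -0.0125] yaw 1.549 tilt [-0.001 -0.   ] q [-0.84  0.67  0.44  1.53 -0.31  1.01  1.23] F [0.3 0.6 0.7] M [-0.07  0.02 -0.  ] op 0.596
[[0,0,-2.5,0,0,0,1],[0,0,-2.5,0,0,0,1],[0.99,-1.05,-3.18,-0.001,-0.037,-0.008,1],[0.88,-1.04,-3.21,-0.001,-0.037,-0.008,1],[0.76,-1.03,-3.24,-0.001,-0.037,-0.008,1],[0.65,-1.02,-3.27,-0.001,-0.037,-0.007,1],[0.54,-1.01,-3.3,-0.001,-0.038,-0.008,1],[0.42,-1,-3.32,-0.001,-0.037,-0.007,1],[0.31,-0.99,-3.32,-0.001,-0.038,-0.008,1],[1.47,-2.7,1.21,0,0,0,1]]
[[1.47,-2.7,1.21,0,0,0,1],[1.47,-2.7,1.21,0,0,0,1],[1.47,-2.7,1.2,0,0,0,1],[1.47,-2.7,1.21,0,0,0,1],[1.48,-2.69,1.2,0,0,0,1]]
end [0.4987 0.086  0.1673] n 15
```

Emit:
{"fn": "drive_tool", "kwargs": {"plan": [[0, 0, -2.5, 0, 0, 0, 1], [0, 0, -2.5, 0, 0, 0, 1], [1, -1.1, -3.2, 0, -0.037, -0.008, 1], [0.9, -1, -3.2, 0, -0.037, -0.008, 1], [0.8, -1, -3.2, 0, -0.037, -0.008, 1], [0.7, -1, -3.3, 0, -0.037, -0.008, 1], [0.5, -1, -3.3, 0, -0.037, -0.008, 1], [0.4, -1, -3.3, 0, -0.037, -0.008, 1], [0.3, -1, -3.3, 0, -0.037, -0.008, 1], [1.5, -2.7, 1.2, 0, 0, 0, 1]]}}

```text
time: 58.43
tool_pos: [0.5512, 0.2285, 0.2532]
orientation: [-0.056, 2.871, 0.009]
contact_force: [2.1, 0.3, -0.8]
opening: 0.598
```

Emit:
{"fn": "drive_tool", "kwargs": {"plan": [[1.5, -2.7, 1.2, 0, 0, 0, 1], [1.5, -2.7, 1.2, 0, 0, 0, 1], [1.5, -2.7, 1.2, 0, 0, 0, 1], [1.5, -2.7, 1.2, 0, 0, 0, 1], [1.5, -2.7, 1.2, 0, 0, 0, 1], [0, 0, 0, 0, 0, 0, 1], [0, 0, 0, 0, 0, 0, 1], [0, 0, 0, 0, 0, 0, 1]]}}

```text
time: 59.1
tool_pos: [0.4967, 0.0866, 0.1687]
orientation: [-0.05, 2.883, -0.003]
contact_force: [-0.6, 0.6, -2.2]
opening: 0.591
```

```bash
python3 - <<'E'
from h import *
st();W=snap("w39"); p,r=Tcur(); print((r.inv()*RT).as_rotvec())
plan([(traypt(.085,.14),RT),(traypt(.085,.004),RT)],vmax=2,grip=1)
E
```

```text
t 59.1 pos [0.4967 0.0866 0.1687] yaw 1.605 tilt [0.256 0.002] q [-1.01 -0.2   0.63  2.11  0.26  0.96  1.1 ] F [-0.6  0.6 -2.2] M [-0.    0.36  0.05] op 0.591
[-0.006387   -0.00109919  0.00337344]
[[-0.12,-0.11,0.2,-0.006,-0.001,0.003,1],[0,0,1.94,0,0,0,1],[0,0,1.94,0,0,0,1],[0,0,1.94,0,0,0,1],[0,0,1.94,0,0,0,1],[0,0,1.95,0,0,0,1],[0,0,1.94,0,0,0,1],[0,0.01,1.95,0,0,0,1]]
end [0.5336 0.0872 0.0358] n 8
```

Emit:
{"fn": "drive_tool", "kwargs": {"plan": [[-0.1, -0.1, 0.2, -0.006, 0, 0, 1], [0, 0, 2, 0, 0, 0, 1], [0, 0, 2, 0, 0, 0, 1], [0, 0, 2, 0, 0, 0, 1], [0, 0, 2, 0, 0, 0, 1], [0, 0, 2, 0, 0, 0, 1], [0, 0, 1.5, 0, 0, 0, 1], [0, 0, 1, 0, 0, 0, 1], [0, 0, 0.6, 0, 0, 0, 1], [0, 0, 0, 0, 0, 0, 1]]}}

```text
time: 59.98
tool_pos: [0.5313, 0.0862, 0.0388]
orientation: [-0.053, 2.885, 0.001]
contact_force: [-0.9, -0.2, -2.7]
opening: 0.591
```

```bash
python3 - <<'E'
from h import *
st(); p,r=Tcur(); print("h",np.dot(p-traypt(.085,0),NT), "y",(RC.T@(p-ORG)),(r.inv()*RT).as_rotvec())
E
```

```text
t 59.98 pos [0.5313 0.0862 0.0388] yaw 1.607 tilt [0.254 0.006] q [-0.99  0.13  0.74  2.18 -0.04  0.61  1.38] F [-0.9 -0.2 -2.7] M [-0.08  0.36  0.01] op 0.591
h 0.007441007660795305 y [-0.05846418  0.08421342  0.03877984] [-0.00281989 -0.00343671  0.00436044]
```

Emit:
{"fn": "drive_tool", "kwargs": {"plan": [[0, 0, 0.2, 0, 0, 0, 1], [0, 0, 0.2, 0, 0, 0, 1], [0, 0, 0, 0, 0, 0, 1]]}}

```text
time: 60.23
tool_pos: [0.5327, 0.0865, 0.0363]
orientation: [-0.052, 2.883, 0.005]
contact_force: [-0.3, -0.7, -1.5]
opening: 0.595
```

```bash
python3 - <<'E'
from h import *
st(); p,r=Tcur(); print("h",np.dot(p-traypt(.085,0),NT))
E
```

```text
t 60.23 pos [0.5327 0.0865 0.0363] yaw 1.607 tilt [0.256 0.008] q [-0.98  0.13  0.74  2.19 -0.06  0.61  1.39] F [-0.3 -0.7 -1.5] M [-0.04  0.42  0.06] op 0.595
h 0.004726494480152034
```

Emit:
{"fn": "drive_tool", "kwargs": {"plan": [[0, 0, 0.15, 0, 0, 0, 1], [0, 0, 0, 0, 0, 0, 0], [0, 0, 0, 0, 0, 0, -0.5], [0, 0, 0, 0, 0, 0, -0.5], [0, 0, 0, 0, 0, 0, -0.5], [0, 0, -1, 0, 0, 0, -0.5], [0, 0, -2, 0, 0, 0, -0.5], [0, 0, -2, 0, 0, 0, -0.5], [0, 0, -3, 0, 0, 0, -0.5], [0, 0, -3, 0, 0, 0, -0.5]]}}

```text
time: 61.07
tool_pos: [0.5042, 0.0846, 0.1418]
orientation: [-0.051, 2.884, 0.002]
contact_force: [0.6, 1.0, -1.7]
opening: 0.749
```

```bash
python3 - <<'E'
from h import *
st();W=snap("w40"); S=snap("c40","scene"); snap("s40","side")
E
```

```text
t 61.07 pos [0.5042 0.0846 0.1418] yaw 1.605 tilt [0.255 0.006] q [-1.05 -0.16  0.7   2.14  0.23  0.89  1.13] F [ 0.6  1.  -1.7] M [-0.02  0.23  0.04] op 0.749
```

```bash
python3 - <<'E'
from h import *
b=bar(1.45)+[.0003,.0016,0]; print(b)
plan([((.50,.085,.22),yawR(1.4)),((.58,.05,.29),yawR(.9)),(at(b,.27),yawR(CA))],vmax=4,grip=.2,wmax=.118)
E
```

```text
[0.67857408 0.00843341 0.18509276]
[[-0.47,-0.03,-2.52,0.01,0.087,0.069,0.2],[-0.25,-0.03,-2.55,0.01,0.087,0.068,0.2],[-0.03,-0.05,-2.56,0.009,0.087,0.068,0.2],[-1.7,-0.42,-1.4,0,0,0.1,0.2],[-1.73,-0.25,-1.4,0,0,0.1,0.2],[-1.74,-0.07,-1.4,0,0,0.1,0.2],[-1.74,0.1,-1.4,0,0,0.1,0.2],[-1.73,0.27,-1.41,0,0,0.1,0.2],[-1.29,0.36,0.25,0,0,0.108,0.2],[-1.24,0.5,0.25,0,0,0.108,0.2]]
[[-1.18,0.63,0.25,0,0,0.109,0.2],[-1.11,0.75,0.25,0,0,0.108,0.2],[-1.02,0.86,0.25,0,0,0.109,0.2],[-0.92,0.97,0.25,0,0,0.108,0.2],[-0.81,1.06,0.25,0,0,0.109,0.2],[-0.68,1.15,0.25,0,0,0.108,0.2]]
end [0.6786 0.0085 0.27  ] n 16
```

Emit:
{"fn": "drive_tool", "kwargs": {"plan": [[-0.5, 0, -2.5, 0.01, 0.087, 0.068, 0.2], [-0.3, 0, -2.5, 0.01, 0.087, 0.068, 0.2], [0, 0, -2.6, 0.01, 0.087, 0.068, 0.2], [-1.7, -0.4, -1.4, 0, 0, 0.1, 0.2], [-1.7, -0.3, -1.4, 0, 0, 0.1, 0.2], [-1.7, -0.1, -1.4, 0, 0, 0.1, 0.2], [-1.7, 0.1, -1.4, 0, 0, 0.1, 0.2], [-1.7, 0.3, -1.4, 0, 0, 0.1, 0.2], [-1.3, 0.4, 0.2, 0, 0, 0.108, 0.2], [-1.2, 0.5, 0.2, 0, 0, 0.108, 0.2]]}}

```text
time: 62.05
tool_pos: [0.6049, 0.0409, 0.2825]
orientation: [-1.354, -2.834, 0.011]
contact_force: [-0.0, 0.3, -0.7]
opening: 0.397
```

Emit:
{"fn": "drive_tool", "kwargs": {"plan": [[-1.2, 0.6, 0.2, 0, 0, 0.108, 0.2], [-1.1, 0.8, 0.2, 0, 0, 0.108, 0.2], [-1, 0.9, 0.2, 0, 0, 0.108, 0.2], [-0.9, 1, 0.2, 0, 0, 0.108, 0.2], [-0.8, 1, 0.2, 0, 0, 0.108, 0.2], [-0.7, 1.1, 0.2, 0, 0, 0.108, 0.2], [0, 0, 0, 0, 0, 0, 0.2], [0, 0, 0, 0, 0, 0, 0.2]]}}

```text
time: 62.72
tool_pos: [0.677, 0.0099, 0.2692]
orientation: [2.178, 2.263, -0.015]
contact_force: [-0.6, 0.3, -1.0]
opening: 0.402
```

```bash
python3 - <<'E'
from h import *
st();W=snap("w41"); b=bar(1.45)+[.0003,.0016,0]
for y in(-.06,0,.06): print(proj(W,bar(1.45)+RC@[0,y,0]).round(1))
plan([(at(b,.22),yawR(CA)),(at(b,.161),yawR(CA))],vmax=2,grip=.2)
E
```

```text
t 62.72 pos [0.677  0.0099 0.2692] yaw 0.039 tilt [-0.006 -0.007] q [-0.75  0.53  1.03  1.33 -0.44  1.52  0.28] F [-0.6  0.3 -1. ] M [-0.02  0.05  0.05] op 0.402
[[327. 327.]]
[[327.8 236.4]]
[[328.6 133. ]]
[[-0.05,0.07,1.66,-0.002,0.002,0.002,0.2],[-0.06,0.06,1.66,-0.002,0.002,0.002,0.2],[-0.06,0.07,1.67,-0.002,0.002,0.003,0.2],[0,0,1.97,0,0,0,0.2],[0,0,1.96,0,0,0,0.2],[0,0,1.97,0,0,0,0.2]]
end [0.6786 0.0084 0.161 ] n 6
```

Emit:
{"fn": "drive_tool", "kwargs": {"plan": [[-0.1, 0.1, 2, -0.006, 0.006, 0.006, 0.2], [0, 0.1, 2.2, 0, 0, 0, 0.2], [0, 0, 2.2, 0, 0, 0, 0.2], [0, 0, 2, 0, 0, 0, 0.2], [0, 0, 1.5, 0, 0, 0, 0.2], [0, 0, 0.9, 0, 0, 0, 0.2], [0, 0, 0, 0, 0, 0, 0.6], [0, 0, 0, 0, 0, 0, 1], [0, 0, 0, 0, 0, 0, 1], [0, 0, 0, 0, 0, 0, 1]]}}

```text
time: 63.6
tool_pos: [0.6786, 0.0099, 0.1638]
orientation: [-2.186, -2.256, -0.003]
contact_force: [-5.5, 2.3, 1.0]
opening: 0.086
```

Emit:
{"fn": "drive_tool", "kwargs": {"plan": [[0, 0, 0, 0, 0, 0, 1]]}}

```text
time: 63.68
tool_pos: [0.6786, 0.0099, 0.1638]
orientation: [-2.186, -2.256, -0.003]
contact_force: [-5.4, 0.7, 0.4]
opening: 0.082
```

```bash
python3 - <<'E'
from h import *
st();W=snap("w42")
p,r=Tcur(); off=p-bar(1.45); print("off",off)
plan([(bar(t)+off,yawR(CA)) for t in np.linspace(1.45,-.02,18)[1:]],vmax=4,grip=1)
E
```

```text
t 63.68 pos [0.6786 0.0099 0.1638] yaw 0.031 tilt [0.001 0.002] q [-0.74  0.59  0.98  1.49 -0.5   1.33  0.31] F [-5.4  0.7  0.4] M [ 0.27  1.19 -0.01] op 0.082
off [ 0.00032863  0.00303901 -0.02133367]
[[0,-1.54,-0.68,0.001,-0.002,-0.002,1],[0,-1.6,-0.54,0,0,0,1],[0,-1.64,-0.4,0,0,0,1],[0,-1.66,-0.25,0,0,0,1],[0,-1.69,-0.12,0,0,0,1],[0,-1.68,0.04,0,0,0,1],[0,-1.68,0.18,0,0,0,1],[0,-1.65,0.32,0,0,0,1],[0,-1.62,0.46,0,0,0,1],[0.01,-1.58,0.61,0,0,0,1]]
[[0,-1.51,0.73,0,0,0,1],[0,-1.45,0.87,0,0,0,1],[0,-1.37,0.98,0,0,0,1],[0,-1.27,1.11,0,0,0,1],[0,-1.18,1.2,0,0,0,1],[0,-1.07,1.31,0,0,0,1],[0,-0.95,1.39,0,0,0,1]]
end [0.4273 0.0016 0.0917] n 17
```

Emit:
{"fn": "drive_tool", "kwargs": {"plan": [[0, -1.54, -0.68, 0, 0, 0, 1], [0, -1.6, -0.54, 0, 0, 0, 1], [0, -1.64, -0.4, 0, 0, 0, 1], [0, -1.66, -0.25, 0, 0, 0, 1], [0, -1.69, -0.12, 0, 0, 0, 1], [0, -1.68, 0.04, 0, 0, 0, 1], [0, -1.68, 0.18, 0, 0, 0, 1], [0, -1.65, 0.32, 0, 0, 0, 1], [0, -1.62, 0.46, 0, 0, 0, 1], [0, -1.58, 0.61, 0, 0, 0, 1]]}}

```text
time: 64.57
tool_pos: [0.5186, 0.0042, 0.1693]
orientation: [2.184, 2.252, 0.013]
contact_force: [-0.8, -0.8, 15.0]
opening: 0.08
```

```bash
python3 - <<'E'
from h import *
st()
E
```

```text
t 64.57 pos [0.5186 0.0042 0.1693] yaw 0.031 tilt [0.009 0.002] q [-1.19  0.15  1.21  1.89 -0.16  1.19  0.11] F [-0.8 -0.8 15. ] M [ 0.01  0.04 -0.31] op 0.08
```

Emit:
{"fn": "drive_tool", "kwargs": {"plan": [[0, -1.51, 0.73, 0, 0, 0, 1], [0, -1.45, 0.87, 0, 0, 0, 1], [0, -1.37, 0.98, 0, 0, 0, 1], [0, -1.27, 1.11, 0, 0, 0, 1], [0, -1.18, 1.2, 0, 0, 0, 1], [0, -1.07, 1.31, 0, 0, 0, 1], [0, -0.95, 1.39, 0, 0, 0, 1], [0, 0, 0, 0, 0, 0, 1]]}}

```text
time: 65.23
tool_pos: [0.4303, 0.0036, 0.0909]
orientation: [2.186, 2.254, 0.017]
contact_force: [13.1, 8.7, -16.0]
opening: 0.079
```

```bash
python3 - <<'E'
from h import *
st();p,r=Tcur()
d=RC.T@(p-np.array([.0003,.003,-.0213])-ORG-[0,0,.01]); print(d, np.hypot(d[0],d[2]), np.arctan2(d[2],-d[0])-np.arctan2(.106,.163))
snap("w43")
E
```

```text
t 65.23 pos [0.4303 0.0036 0.0909] yaw 0.031 tilt [0.009 0.007] q [-1.29 -0.15  1.15  2.17  0.16  1.03 -0.2 ] F [ 13.1   8.7 -16. ] M [ 2.02 -2.62  0.28] op 0.079
[-0.1625158   0.00194081  0.10215199] 0.1919541925079885 -0.015430941684219657
```

Emit:
{"fn": "drive_tool", "kwargs": {"plan": [[0, -0.1, 0.3, 0, 0, 0, 1], [0, 0, 0.2, 0, 0, 0, 1], [0, 0, 0, 0, 0, 0, 1]]}}

```text
time: 65.53
tool_pos: [0.4295, 0.0036, 0.0887]
orientation: [-2.186, -2.255, -0.011]
contact_force: [-13.9, 5.0, 42.8]
opening: 0.081
```

```bash
python3 - <<'E'
from h import *
st();p,r=Tcur()
d=RC.T@(p-np.array([.0003,.003,-.0213])-ORG-[0,0,.01]); print(d, np.hypot(d[0],d[2]), np.arctan2(d[2],-d[0])-np.arctan2(.106,.163))
E
```

```text
t 65.53 pos [0.4295 0.0036 0.0887] yaw 0.031 tilt [0.004 0.006] q [-1.3  -0.14  1.16  2.17  0.15  1.03 -0.19] F [-13.9   5.   42.8] M [1.39 3.11 0.35] op 0.081
[-0.16335651  0.00197173  0.10004998] 0.19156030026298898 -0.027057019837296803
```

Emit:
{"fn": "drive_tool", "kwargs": {"plan": [[0, 0, -0.3, 0, 0, 0, 1], [0, 0, 0, 0, 0, 0, 0.6], [0, 0, 0, 0, 0, 0, 0.2], [0, 0, 0, 0, 0, 0, 0.2], [0, 0, -2, 0, 0, 0, 0.2], [0, 0, -3, 0, 0, 0, 0.2], [0, 0, -3.5, 0, 0, 0, 0.2], [0, 0, -3.5, 0, 0, 0, 0.2], [0, 0, -2, 0, 0, 0, 0.2], [0, 0, 0, 0, 0, 0, 0]]}}

```text
time: 66.37
tool_pos: [0.4287, 0.0018, 0.2325]
orientation: [2.187, 2.253, 0.012]
contact_force: [0.2, -0.3, 0.1]
opening: 0.499
```

```bash
python3 - <<'E'
from h import *
st();W=snap("w44")
for y in(-.06,0,.06): print(proj(W,bar(0)+RC@[0,y,0]).round(1))
plan([((.47,-.12,.25),yawR(.2)),(lockpt(.19),yawR(.404)),(lockpt(.076),yawR(.404))],vmax=3.8,grip=0)
E
```

```text
t 66.37 pos [0.4287 0.0018 0.2325] yaw 0.03 tilt [0.007 0.004] q [-1.16 -0.33  0.87  1.98  0.26  1.39 -0.33] F [ 0.2 -0.3  0.1] M [ 0.01 -0.   -0.02] op 0.499
[[324.3 307.1]]
[[324.1 224.7]]
[[323.8 132.5]]
[[-3.07,0.97,-0.5,0.001,-0.001,-0.043,0],[-3.11,0.83,-0.49,0.001,0,-0.042,0],[-3.14,0.7,-0.5,0.001,-0.001,-0.043,0],[-3.16,0.56,-0.49,0.002,0,-0.042,0],[-2.91,-0.07,1.5,0,0,-0.051,0],[-2.9,-0.22,1.5,0,0,-0.051,0],[-2.88,-0.37,1.5,0,0,-0.051,0],[-2.86,-0.51,1.49,0,0,-0.051,0],[0,0,3.8,0,0,0,0],[-0.01,0,3.8,0,0,0,0]]
[[0,0,3.8,0,0,0,0]]
end [ 0.4903 -0.2345  0.076 ] n 11
```

Emit:
{"fn": "drive_tool", "kwargs": {"plan": [[-3.1, 1, -0.5, 0, 0, -0.043, 0], [-3.1, 0.8, -0.5, 0, 0, -0.043, 0], [-3.1, 0.7, -0.5, 0, 0, -0.043, 0], [-3.2, 0.6, -0.5, 0, 0, -0.043, 0], [-2.9, -0.1, 1.5, 0, 0, -0.051, 0], [-2.9, -0.2, 1.5, 0, 0, -0.051, 0], [-2.9, -0.4, 1.5, 0, 0, -0.051, 0], [-2.9, -0.5, 1.5, 0, 0, -0.051, 0], [0, 0, 0, 0, 0, 0, 0], [0, 0, 0, 0, 0, 0, 0]]}}

```text
time: 67.25
tool_pos: [0.4604, -0.2224, 0.1994]
orientation: [1.713, 2.598, 0.01]
contact_force: [-0.4, 0.7, 0.4]
opening: 0.5
```

```bash
python3 - <<'E'
from h import *
st();W=snap("w45");D=snap("s45","side")
a=cv2.imread("pics/side0.png")[195:310,250:430];b=cv2.imread("pics/s45.png")[195:310,250:430]
cv2.imwrite("pics/cmp.png",np.vstack([cv2.resize(x,None,fx=2.6,fy=2.6,interpolation=cv2.INTER_CUBIC) for x in(a,b)]))
plan([(lockpt(.19),yawR(.404)),(lockpt(.076),yawR(.404))],vmax=2.5,grip=0)
# template shift of handle patch
g0=cv2.cvtColor(cv2.imread("pics/side0.png"),cv2.COLOR_BGR2GRAY);g1=cv2.cvtColor(cv2.imread("pics/s45.png"),cv2.COLOR_BGR2GRAY)
for (x,y,w,h) in((280,225,55,45),(300,205,60,30)):
  t=g0[y:y+h,x:x+w]; s=g1[y-8:y+h+8,x-8:x+w+8]; m=cv2.matchTemplate(s,t,cv2.TM_CCOEFF_NORMED); _,v,_,l=cv2.minMaxLoc(m); print(v,l[0]-8,l[1]-8)
E
```

```text
t 67.25 pos [ 0.4604 -0.2224  0.1994] yaw 0.405 tilt [ 0.028 -0.011] q [-1.24 -0.38  1.38  1.89  0.39  1.32  0.44] F [-0.4  0.7  0.4] M [-0.05  0.   -0.03] op 0.5
[[-1.14,1.08,0.55,0.011,0.011,0.001,0],[-1.15,1.09,0.52,0.011,0.011,0,0],[0,0,2.28,0,0,0,0],[0,0,2.28,0,0,0,0],[0,0,2.28,0,0,0,0],[0,0,2.28,0,0,0,0],[-0.01,0,2.28,0,0,0,0]]
end [ 0.4904 -0.2345  0.076 ] n 7
0.9772337079048157 -1 -1
0.9252744317054749 -3 -2
```

```bash
python3 - <<'E'
from h import *
s=state(); print(s["q"].round(4))
plan([((.60,-.22,.26),yawR(.404))],vmax=2.5,grip=0)
E
```

```text
[-1.2408 -0.3801  1.385   1.8847  0.3936  1.3183  0.4439]
[[-0.78,1.85,-0.8,0.003,0.003,0,0],[-0.77,1.85,-0.81,0.003,0.003,0,0],[-0.77,1.85,-0.82,0.003,0.003,0,0],[-0.77,1.84,-0.82,0.003,0.003,0,0],[-0.77,1.84,-0.83,0.003,0.003,0,0],[-0.76,1.84,-0.84,0.003,0.003,0.001,0],[-0.76,1.84,-0.85,0.004,0.004,0,0]]
end [ 0.6  -0.22  0.26] n 7
```

Emit:
{"fn": "drive_tool", "kwargs": {"plan": [[-0.3, 2, -0.6, 0, 0, 0, 0], [-0.3, 2, -0.6, 0, 0, 0, 0], [-0.3, 2, -0.6, 0, 0, 0, 0]]}}

```text
time: 67.6
tool_pos: [0.495, -0.1951, 0.2299]
orientation: [1.697, 2.576, 0.017]
contact_force: [0.3, 0.9, 0.1]
opening: 0.502
```

```bash
python3 - <<'E'
from h import *
st()
E
```

```text
t 67.6 pos [ 0.495  -0.1951  0.2299] yaw 0.407 tilt [ 0.054 -0.022] q [-1.33 -0.38  1.38  1.82  0.4   1.35  0.37] F [0.3 0.9 0.1] M [-0.05  0.05  0.02] op 0.502
```

Emit:
{"fn": "drive_tool", "kwargs": {"plan": [[2.7, 1.2, 0, 0, 0, 0, 0], [2.7, 1.2, 0, 0, 0, 0, 0], [2.7, 1.2, 0, 0, 0, 0, 0]]}}

```text
time: 67.85
tool_pos: [0.4958, -0.1053, 0.2277]
orientation: [1.697, 2.576, 0.018]
contact_force: [0.3, 0.0, 0.0]
opening: 0.5
```

```bash
python3 - <<'E'
from h import *
st()
E
```

```text
t 67.85 pos [ 0.4958 -0.1053  0.2277] yaw 0.407 tilt [ 0.054 -0.021] q [-1.33 -0.31  1.25  1.87  0.33  1.33  0.25] F [0.3 0.  0. ] M [-0.04  0.07  0.03] op 0.5
```

```bash
python3 - <<'E'
from h import *
plan([((.46,.12,.27),yawR(1.2)),((.42,.22,.28),yawR(1.9))],vmax=3.5,wmax=.115,grip=0)
E
```

```text
[[3.13,0.83,-0.7,0.003,0.008,-0.113,0],[3.03,1.17,-0.68,0.003,0.008,-0.113,0],[2.88,1.51,-0.66,0.003,0.008,-0.114,0],[2.69,1.82,-0.64,0.003,0.008,-0.113,0],[2.48,2.11,-0.62,0.004,0.008,-0.114,0],[2.22,2.38,-0.62,0.003,0.008,-0.113,0],[1.95,2.61,-0.6,0.004,0.007,-0.114,0],[1.05,1.13,-0.14,0,0,-0.1,0],[0.93,1.22,-0.14,0,0,-0.1,0],[0.81,1.31,-0.15,0,0,-0.1,0]]
[[0.67,1.39,-0.14,0,0,-0.1,0],[0.53,1.44,-0.15,0,0,-0.1,0],[0.38,1.49,-0.14,0,0,-0.1,0],[0.23,1.52,-0.15,0,0,-0.1,0]]
end [0.42 0.22 0.28] n 14
```

Emit:
{"fn": "drive_tool", "kwargs": {"plan": [[3.1, 0.8, -0.7, 0.003, 0.008, -0.113, 0], [3, 1.2, -0.7, 0.003, 0.008, -0.113, 0], [2.9, 1.5, -0.7, 0.003, 0.008, -0.113, 0], [2.7, 1.8, -0.6, 0.003, 0.008, -0.113, 0], [2.5, 2.1, -0.6, 0.003, 0.008, -0.113, 0], [2.2, 2.4, -0.6, 0.003, 0.008, -0.113, 0], [2, 2.6, -0.6, 0.003, 0.008, -0.113, 0]]}}

```text
time: 68.43
tool_pos: [0.4587, 0.1197, 0.2699]
orientation: [-0.575, -3.088, -0.003]
contact_force: [0.5, -0.3, -0.3]
opening: 0.5
```

```bash
python3 - <<'E'
from h import *
st()
E
```

```text
t 68.43 pos [0.4587 0.1197 0.2699] yaw 1.203 tilt [-0.     0.002] q [-1.61 -0.28  1.09  1.83  0.25  1.45  0.63] F [ 0.5 -0.3 -0.3] M [ 0.   -0.04  0.04] op 0.5
```

Emit:
{"fn": "drive_tool", "kwargs": {"plan": [[1.1, 1.1, -0.1, 0, 0, -0.1, 0], [0.9, 1.2, -0.1, 0, 0, -0.1, 0], [0.8, 1.3, -0.1, 0, 0, -0.1, 0], [0.7, 1.4, -0.1, 0, 0, -0.1, 0], [0.5, 1.4, -0.1, 0, 0, -0.1, 0], [0.4, 1.5, -0.1, 0, 0, -0.1, 0], [0.2, 1.5, -0.1, 0, 0, -0.1, 0]]}}

```text
time: 69.02
tool_pos: [0.4187, 0.2183, 0.2767]
orientation: [-0.519, 3.098, 0.002]
contact_force: [-0.1, -1.5, -0.1]
opening: 0.506
```

```bash
python3 - <<'E'
from h import *
st()
E
```

```text
t 69.02 pos [0.4187 0.2183 0.2767] yaw 1.903 tilt [0.    0.001] q [-1.84 -0.3   1.08  1.82  0.26  1.47  1.09] F [-0.1 -1.5 -0.1] M [ 0.03 -0.05  0.01] op 0.506
```

```bash
python3 - <<'E'
from h import *
plan([((.58,.30,.30),yawR(1.9))],vmax=3.5,wmax=.115,grip=0)
E
```

```text
[[-2.98,0.41,-0.39,0,0,0,0],[-2.99,0.41,-0.39,0,0,0.001,0],[-2.98,0.42,-0.38,0,0,0,0],[-2.99,0.41,-0.39,0,0,0.001,0],[-2.98,0.42,-0.38,0,0,0,0],[-2.99,0.42,-0.39,0.001,0,0.001,0]]
end [0.58 0.3  0.3 ] n 6
```

Emit:
{"fn": "drive_tool", "kwargs": {"plan": [[-1.2, 3.2, -0.5, 0, 0, 0, 0], [-1.2, 3.2, -0.5, 0, 0, 0, 0], [-1.2, 3.2, -0.5, 0, 0, 0, 0], [-1.2, 3.2, -0.5, 0, 0, 0, 0]]}}

```text
time: 69.35
tool_pos: [0.4209, 0.3358, 0.2951]
orientation: [0.512, -3.096, -0.002]
contact_force: [-0.9, -2.0, 1.8]
opening: 0.498
```

```bash
python3 - <<'E'
from h import *
st()
E
```

```text
t 69.35 pos [0.4209 0.3358 0.2951] yaw 1.899 tilt [-0.004  0.001] q [-1.94  0.15  1.34  1.65 -0.15  1.46  1.31] F [-0.9 -2.   1.8] M [-0.08  0.03  0.04] op 0.498
```

```bash
cat > kin.py <<'E'
import numpy as np
from scipy.optimize import least_squares
from scipy.spatial.transform import Rotation as R
# pos, yaw, q
D=[((.206,.616,.2131),1.248,(-1.3472,.3339,.0399,1.4663,-.0134,1.3433,-.0585)),
((.4818,.2461,.3794),.802,(-.917,.065,.39,1.458,-.025,1.622,.273)),
((.4979,-.299,.3582),-.0106,(-.304,.201,.926,1.427,-.158,1.592,.599)),
((.5402,-.4007,.1071),.06,(-.01,.56,.82,1.57,-.43,1.2,.95)),
((.491,-.2343,.1077),1.607,(-.15,.22,.59,1.88,-.14,1.08,2.1)),
((.4906,-.2342,.0818),1.403,(-.18,.26,.62,1.91,-.17,1.03,1.92)),
((.5931,-.3975,.076),.059,(0,.68,.8,1.47,-.5,1.2,.93)),
((.4919,-.2354,.0759),.403,(-.31,.3,.79,1.91,-.25,1.02,.99)),
((.6787,.0086,.1594),.03,(-.49,.47,.58,1.47,-.27,1.28,.15)),
((.677,.0099,.2692),.039,(-.75,.53,1.03,1.33,-.44,1.52,.28)),
((.6305,.3217,-.0125),1.549,(-.84,.67,.44,1.53,-.31,1.01,1.23)),
((.4381,.3294,-.0114),1.466,(-.93,.36,.24,1.95,-.11,.84,.83)),
((.4187,.2183,.2767),1.903,(-1.84,-.3,1.08,1.82,.26,1.47,1.09)),
((.4209,.3358,.2951),1.899,(-1.94,.15,1.34,1.65,-.15,1.46,1.31))]
def fk(q,P,s):
    h,L1,L2,L3,a1,a7=P
    Rz=lambda a:R.from_euler('z',a); Ry=lambda a:R.from_euler('y',a)
    r=Rz(s[0]*q[0]+a1)*Ry(q[1]); p=np.array([0,0,h])+r.apply([0,0,L1])
    r=r*Rz(s[1]*q[2])*Ry(q[3]); p=p+r.apply([0,0,L2])
    r=r*Rz(s[2]*q[4])*Ry(q[5]); 
    r=r*Rz(s[3]*q[6]+a7); p=p+r.apply([0,0,L3]); return p,r
def res(P,s):
    o=[]
    for p,y,q in D:
        pp,r=fk(q,P,s); m=r.as_matrix(); yy=np.arctan2(m[1,1],m[0,1]); o+=list((pp-p)*10); o+=[np.sin(yy-y),1-np.cos(yy-y), m[0,2],m[1,2]]
    return np.array(o)
if __name__=="__main__":
    import itertools
    best=[]
    for s in itertools.product((1,-1),repeat=4):
        for a7 in (0,1.57,3.14,-1.57):
            r=least_squares(res,[.36,.42,.4,.2,0,a7],args=(s,)); best.append((r.cost,s,r.x.round(4)))
    best.sort(key=lambda t:t[0]); print(best[:3])
E
python3 kin.py
```

```text
[(np.float64(0.06627412156134838), (-1, -1, -1, -1), array([-0.1113,  0.4771,  0.5157,  0.0057, -0.0591,  1.5114])), (np.float64(0.06627412156134851), (-1, -1, -1, -1), array([-0.1113,  0.4771,  0.5157,  0.0057, -0.0591,  1.5114])), (np.float64(0.06627412156135871), (-1, -1, -1, -1), array([-0.1113,  0.4771,  0.5157,  0.0057, -0.0591,  1.5114]))]
```

```bash
cat > sim.py <<'E'
from kin import *
P=np.array([-0.1113,.4771,.5157,.0057,-.0591,1.5114]); S=(-1,-1,-1,-1)
def yR(a,tilt=0):
    y=np.array([np.cos(a),np.sin(a),0]); z=np.array([0,0,-1.]); return R.from_matrix(np.stack([np.cross(y,z),y,z],1))
def jac(q,W=.3):
    p,r=fk(q,P,S); J=np.zeros((6,7))
    for i in range(7):
        d=np.zeros(7); d[i]=1e-5; p2,r2=fk(np.array(q)+d,P,S); J[:3,i]=(p2-p)/1e-5; J[3:,i]=(r2*r.inv()).as_rotvec()/1e-5
    return J
def run(q,wps,lam=0.0,n=25,null=None,off=None):
    q=np.array(q,float); p0,r0=fk(q,P,S)
    # absorb model error: constant offset
    for (pt,rt) in wps:
        p,r=fk(q,P,S); dp=np.array(pt)-p; dr=(rt*r.inv()).as_rotvec()
        for k in range(n):
            p,r=fk(q,P,S); f=1/(n-k)
            e=np.r_[(np.array(pt)-p)*f,(rt*r.inv()).as_rotvec()*f]
            J=jac(q); Ji=J.T@np.linalg.inv(J@J.T+lam*np.eye(6)); dq=Ji@e
            if null is not None: dq+= (np.eye(7)-Ji@J)@null(q)
            q=q+dq
        
    return q
if __name__=="__main__":
    tests=[
     ("start->w1",(-1.3472,.3339,.0399,1.4663,-.0134,1.3433,-.0585),[((.2,.62,.38),yR(1.248)),((.48,.25,.38),yR(.8))],(-.917,.065,.39,1.458,-.025,1.622,.273)),
     ("w1->rack",(-.917,.065,.39,1.458,-.025,1.622,.273),[((.52,-.1,.38),yR(.3)),((.5,-.29,.36),yR(0))],(-.304,.201,.926,1.427,-.158,1.592,.599)),
     ("lock up->handle",(-.4,.12,.84,1.72,-.09,1.34,.86),[((.47,-.1,.26),yR(.2)),((.45,0,.245),yR(.033))],(-.67,-.14,.53,1.91,.07,1.36,-.14)),
     ("placeB->handle",(-1.05,-.16,.70,2.14,.23,.89,1.13),[((.5,.085,.22),yR(1.4)),((.58,.05,.29),yR(.9)),((.677,.01,.269),yR(.035))],(-.75,.53,1.03,1.33,-.44,1.52,.28)),
     ("close",(-.74,.59,.98,1.49,-.5,1.33,.31),[((.6,.007,.18),yR(.033)),((.5186,.0042,.169),yR(.033)),((.43,.0036,.09),yR(.033))],(-1.29,-.15,1.15,2.17,.16,1.03,-.2)),
     ("out",(-1.84,-.3,1.08,1.82,.26,1.47,1.09),[((.4209,.3358,.2951),yR(1.9))],(-1.94,.15,1.34,1.65,-.15,1.46,1.31))]
    for n,q,w,o in tests:
        print(n,"\n obs",np.round(o,2),"\n sim",run(q,w).round(2), "\n lam",run(q,w,lam=.01).round(2))
E
python3 sim.py
```

```text
start->w1 
 obs [-0.92  0.06  0.39  1.46 -0.02  1.62  0.27] 
 sim [-0.92  0.06  0.4   1.48 -0.02  1.61  0.28] 
 lam [-0.92  0.06  0.4   1.48 -0.02  1.61  0.28]
w1->rack 
 obs [-0.3   0.2   0.93  1.43 -0.16  1.59  0.6 ] 
 sim [-0.31  0.2   0.91  1.43 -0.15  1.59  0.59] 
 lam [-0.31  0.19  0.91  1.44 -0.15  1.59  0.59]
lock up->handle 
 obs [-0.67 -0.14  0.53  1.91  0.07  1.36 -0.14] 
 sim [-0.66 -0.13  0.55  1.9   0.07  1.35 -0.1 ] 
 lam [-0.66 -0.13  0.55  1.9   0.07  1.35 -0.1 ]
placeB->handle 
 obs [-0.75  0.53  1.03  1.33 -0.44  1.52  0.28] 
 sim [-0.74  0.51  0.99  1.34 -0.42  1.51  0.25] 
 lam [-0.74  0.51  0.99  1.34 -0.42  1.51  0.24]
close 
 obs [-1.29 -0.15  1.15  2.17  0.16  1.03 -0.2 ] 
 sim [-1.27 -0.05  1.18  2.14  0.06  1.02 -0.09] 
 lam [-1.27 -0.01  1.2   2.13  0.01  1.01 -0.04]
out 
 obs [-1.94  0.15  1.34  1.65 -0.15  1.46  1.31] 
 sim [-1.88  0.16  1.27  1.64 -0.15  1.46  1.3 ] 
 lam [-1.9   0.11  1.25  1.66 -0.1   1.45  1.26]
```

```bash
cat > fast.py <<'E'
import numpy as np
from scipy.spatial.transform import Rotation as R
P=np.array([-0.1113,.4771,.5157,.0057,-.0591,1.5114])
LO=np.array([-2.58,-.38,-1.3,.25,-1.5,.08,-2.65]);HI=np.array([2.58,2.09,1.39,2.4,4.64,2.09,2.65])
def rz(a): c,s=np.cos(a),np.sin(a); return np.array([[c,-s,0],[s,c,0],[0,0,1]])
def ry(a): c,s=np.cos(a),np.sin(a); return np.array([[c,0,s],[0,1,0],[-s,0,c]])
def fkj(q):
    h,L1,L2,L3,a1,a7=P; M=np.eye(3); p=np.array([0,0,h]); ax=[];og=[]
    for i in range(7):
        if i%2==0:
            ax.append(-M[:,2]); og.append(p); M=M@rz(-q[i]+(a1 if i==0 else a7 if i==6 else 0))
        else:
            ax.append(M[:,1]); og.append(p); M=M@ry(q[i])
        p=p+M[:,2]*{1:L1,3:L2,6:L3}.get(i,0)
    J=np.zeros((6,7))
    for i in range(7): J[:3,i]=np.cross(ax[i],p-og[i]); J[3:,i]=ax[i]
    return p,M,J
def yM(a,tilt=0):
    y=np.array([np.cos(a),np.sin(a),0]); z=np.array([0,0,-1.]); M=np.stack([np.cross(y,z),y,z],1)
    return M if tilt==0 else M@R.from_rotvec([0,tilt,0]).as_matrix()
def run(q,wps,step=.03,full=False):
    q=np.array(q,float); marg=9; qs=[]
    for pt,Mt in wps:
        p,M,_=fkj(q); n=max(3,int(np.linalg.norm(pt-p)/step),int(np.linalg.norm(R.from_matrix(Mt@M.T).as_rotvec())/.12))
        for k in range(n):
            p,M,J=fkj(q); f=1/(n-k)
            e=np.r_[(pt-p)*f,R.from_matrix(Mt@M.T).as_rotvec()*f]
            q=q+np.linalg.pinv(J)@e
            m=np.minimum(q-LO,HI-q).min(); marg=min(marg,m)
        qs.append((q.round(2),round(m,2)))
    return q,marg,qs
E
cat > search.py <<'E'
from fast import *
import sys
sys.path.insert(0,'.')
from h import state,lockpt,rackpos,at,RA
q0=np.array(state()["q"])
L=lambda z:lockpt(z)
tail=[(L(.19),yM(.404)),(L(.076),yM(.404)),(L(.076),yM(1.604)),(L(.205),yM(1.604)),(np.array([.55,-.31,.205]),yM(1.0)),(at(rackpos(3),.205),yM(RA)),(at(rackpos(3),.077),yM(RA))]
rng=np.random.default_rng(0); best=[]
for it in range(1500):
    n=rng.integers(1,5); w=[]
    for _ in range(n):
        r=rng.uniform(.46,.8); a=rng.uniform(-.6,1.1); z=rng.uniform(.28,.42); y=rng.uniform(-.6,2.6)
        w.append((np.array([r*np.cos(a),r*np.sin(a),z]),yM(y),(r,a,z,y)))
    q,m1,_=run(q0,[x[:2] for x in w],step=.05)
    if m1<.04 or not np.isfinite(q).all(): continue
    qf,m2,_=run(q,tail,step=.05)
    L_=0;pp=fkj(q0)[0]
    for x in w: L_+=np.linalg.norm(x[0]-pp);pp=x[0]
    best.append((min(m1,.2)+min(m2,.35)-.02*L_,m1,m2,L_,[tuple(np.round(x[2],2)) for x in w]))
best.sort(key=lambda t:-t[0])
for b in best[:6]: print(b)
E
python3 search.py
```

```text
(np.float64(0.20632530767700108), np.float64(0.05535743408599658), np.float64(0.15916125631163403), np.float64(0.40966913603147703), [(np.float64(0.51), np.float64(0.48), np.float64(0.29), np.float64(2.54)), (np.float64(0.51), np.float64(0.35), np.float64(0.4), np.float64(-0.34)), (np.float64(0.68), np.float64(0.23), np.float64(0.36), np.float64(0.92))])
(np.float64(0.05523766572467956), np.float64(0.10833448067337459), np.float64(-0.03982347639523076), np.float64(0.6636669276732137), [(np.float64(0.73), np.float64(0.57), np.float64(0.33), np.float64(2.35)), (np.float64(0.5), np.float64(-0.1), np.float64(0.36), np.float64(2.52))])
(np.float64(-0.013328438333256178), np.float64(0.15146001729158765), np.float64(-0.1479484102291615), np.float64(0.8420022697841162), [(np.float64(0.68), np.float64(0.88), np.float64(0.29), np.float64(1.87)), (np.float64(0.73), np.float64(0.56), np.float64(0.37), np.float64(1.04)), (np.float64(0.67), np.float64(-0.01), np.float64(0.42), np.float64(1.81))])
(np.float64(-0.02066059090124589), np.float64(0.16855315486301925), np.float64(-0.18462824676527845), np.float64(0.22927494994933456), [(np.float64(0.74), np.float64(0.5), np.float64(0.32), np.float64(2.37))])
(np.float64(-0.0268246605939095), np.float64(0.1535194922691323), np.float64(-0.1752303617543305), np.float64(0.25568955543556604), [(np.float64(0.75), np.float64(0.45), np.float64(0.31), np.float64(2.58))])
(np.float64(-0.030024955497539824), np.float64(0.15609172514037373), np.float64(-0.17967244178301445), np.float64(0.32221194274495524), [(np.float64(0.75), np.float64(0.53), np.float64(0.33), np.float64(2.51)), (np.float64(0.77), np.float64(0.54), np.float64(0.42), np.float64(2.49))])
```

```bash
cat > search2.py <<'E'
from fast import *
from scipy.optimize import minimize
import sys
from h import state,lockpt,rackpos,at,RA
q0=np.array(state()["q"]); L=lockpt
def tail(v):
    o=[0,-np.pi][v]
    return [(L(.19),yM(.404+o)),(L(.076),yM(.404+o)),(L(.076),yM(1.604+o)),(L(.205),yM(1.604+o)),(np.array([.55,-.31,.205]),yM(1.0+o)),(at(rackpos(3),.205),yM(RA+o)),(at(rackpos(3),.077),yM(RA+o))]
def tR(y,tx,ty): return yM(y)@R.from_rotvec([tx,ty,0]).as_matrix()
def dec(x):
    x=x.reshape(-1,6); return [(np.array([r*np.cos(a),r*np.sin(a),z]),tR(y,tx,ty)) for r,a,z,y,tx,ty in x]
lo=np.array([.45,-.6,.28,-2.7,-.5,-.5]);hi=np.array([.78,1.1,.45,2.7,.5,.5])
def obj(x,v):
    X=x.reshape(-1,6); pen=np.clip(lo-X,0,None).sum()+np.clip(X-hi,0,None).sum()
    try:
        q,m1,_=run(q0,dec(x),step=.05)
        if not np.isfinite(q).all() or m1<-.5: return 5-m1+pen*5
        qf,m2,_=run(q,tail(v),step=.05)
    except Exception: return 10
    l=0;pp=fkj(q0)[0];py=1.9
    for w,xx in zip(dec(x),X): l+=np.linalg.norm(w[0]-pp)/.4+abs(xx[3]-py)/1.4;pp=w[0];py=xx[3]
    if not np.isfinite(m2): return 10
    return -(min(m1,.12)+min(m2,.3))+.01*l+5*pen
rng=np.random.default_rng(int(sys.argv[1])); v=int(sys.argv[2]); n=int(sys.argv[3])
c=[]
for it in range(250):
    x=rng.uniform(np.tile(lo,n),np.tile(hi,n)); c.append((obj(x,v),it,x))
c.sort(key=lambda t:t[:2]); out=[]
for f,_,x in c[:2]:
    r=minimize(obj,x,args=(v,),method="Nelder-Mead",options=dict(maxfev=350,xatol=1e-2,fatol=1e-3)); out.append((r.fun,r.x))
f,x=min(out,key=lambda t:t[0])
q,m1,_=run(q0,dec(x)); qf,m2,qs=run(q,tail(v)); print(v,n,round(f,3),"m1",round(m1,3),"m2",round(m2,3),x.reshape(-1,6).round(2).tolist(),q.round(2).tolist(),flush=True)
E
nproc; time (for v in 0 1; do for n in 2 3; do for s in 1 2; do timeout 500 python3 search2.py $s $v $n & done; done; done; wait)
```

```text
4
this script no longer has the robot
this script no longer has the robot
this script no longer has the robot
this script no longer has the robot
this script no longer has the robot
this script no longer has the robot
0 2 -0.099 m1 -0.169 m2 0.305 [[0.51, 0.16, 0.44, 0.89, 0.1, -0.38], [0.72, 0.45, 0.44, 2.31, 0.43, 0.03]] [-0.83, 0.53, 0.63, 0.83, 0.09, 1.68, 2.04]
1 3 -0.141 m1 -0.031 m2 0.215 [[0.52, -0.05, 0.4, 1.75, -0.15, 0.37], [0.45, 0.28, 0.33, -0.34, -0.28, 0.4], [0.61, 0.85, 0.28, -0.36, -0.05, 0.21]] [-1.34, 0.22, 0.51, 1.51, -0.15, 1.23, -1.18]Exception ignored in: <_io.TextIOWrapper mode='rw' encoding='UTF-8'>
Traceback (most recent call last):
BrokenPipeError: [Errno 32] Broken pipe
Exception ignored in: <_io.TextIOWrapper mode='rw' encoding='UTF-8'>
Traceback (most recent call last):
BrokenPipeError: [Errno 32] Broken pipe
Exception ignored in: <_io.TextIOWrapper mode='rw' encoding='UTF-8'>
Traceback (most recent call last):
Exception ignored in: <_io.TextIOWrapper mode='rw' encoding='UTF-8'>
Traceback (most recent call last):
BrokenPipeError: [Errno 32] Broken pipe
BrokenPipeError: [Errno 32] Broken pipe
Exception ignored in: <_io.TextIOWrapper mode='rw' encoding='UTF-8'>
Traceback (most recent call last):
BrokenPipeError: [Errno 32] Broken pipe
Exception ignored in: <_io.TextIOWrapper mode='rw' encoding='UTF-8'>
Traceback (most recent call last):
BrokenPipeError: [Errno 32] Broken pipe

real	1m22.183s
user	2m17.113s
sys	0m1.225s
```

```bash
ls; cat fast.py; cat search2.py; python3 -c "
from h import *
st()"
```

```text
fast.py
h.py
kin.py
pics
search.py
search2.py
sim.py
import numpy as np
from scipy.spatial.transform import Rotation as R
P=np.array([-0.1113,.4771,.5157,.0057,-.0591,1.5114])
LO=np.array([-2.58,-.38,-1.3,.25,-1.5,.08,-2.65]);HI=np.array([2.58,2.09,1.39,2.4,4.64,2.09,2.65])
def rz(a): c,s=np.cos(a),np.sin(a); return np.array([[c,-s,0],[s,c,0],[0,0,1]])
def ry(a): c,s=np.cos(a),np.sin(a); return np.array([[c,0,s],[0,1,0],[-s,0,c]])
def fkj(q):
    h,L1,L2,L3,a1,a7=P; M=np.eye(3); p=np.array([0,0,h]); ax=[];og=[]
    for i in range(7):
        if i%2==0:
            ax.append(-M[:,2]); og.append(p); M=M@rz(-q[i]+(a1 if i==0 else a7 if i==6 else 0))
        else:
            ax.append(M[:,1]); og.append(p); M=M@ry(q[i])
        p=p+M[:,2]*{1:L1,3:L2,6:L3}.get(i,0)
    J=np.zeros((6,7))
    for i in range(7): J[:3,i]=np.cross(ax[i],p-og[i]); J[3:,i]=ax[i]
    return p,M,J
def yM(a,tilt=0):
    y=np.array([np.cos(a),np.sin(a),0]); z=np.array([0,0,-1.]); M=np.stack([np.cross(y,z),y,z],1)
    return M if tilt==0 else M@R.from_rotvec([0,tilt,0]).as_matrix()
def run(q,wps,step=.03,full=False)
[... 1628 characters left out ...]
int(sys.argv[1])); v=int(sys.argv[2]); n=int(sys.argv[3])
c=[]
for it in range(250):
    x=rng.uniform(np.tile(lo,n),np.tile(hi,n)); c.append((obj(x,v),it,x))
c.sort(key=lambda t:t[:2]); out=[]
for f,_,x in c[:2]:
    r=minimize(obj,x,args=(v,),method="Nelder-Mead",options=dict(maxfev=350,xatol=1e-2,fatol=1e-3)); out.append((r.fun,r.x))
f,x=min(out,key=lambda t:t[0])
q,m1,_=run(q0,dec(x)); qf,m2,qs=run(q,tail(v)); print(v,n,round(f,3),"m1",round(m1,3),"m2",round(m2,3),x.reshape(-1,6).round(2).tolist(),q.round(2).tolist(),flush=True)
t 69.35 pos [0.4209 0.3358 0.2951] yaw 1.899 tilt [-0.004  0.001] q [-1.94  0.15  1.34  1.65 -0.15  1.46  1.31] F [-0.9 -2.   1.8] M [-0.08  0.03  0.04] op 0.498
```

```bash
sed -n '/def plan/,/^def /p' h.py; python3 - <<'E'
from h import *
r,a=.476,.447
plan([(np.array([r*np.cos(a),r*np.sin(a),.285]),yawR(2.70))],grip=0)
E
```

```text
def plan(wps,start=None,grip=0,vmax=4.1,wmax=.12,dec=2):
    """wps: list of (pos,Rot) ; prints rows"""
    p,r=start if start else Tcur()
    out=[]
    for q,rt in wps:
        q=np.array(q,float); d=q-p; w=(r.inv()*rt).as_rotvec()
        n=max(1,int(np.ceil(max(np.linalg.norm(d)*100/vmax,np.linalg.norm(w)/wmax)-.02)))
        for i in range(n):
            tp=p+(q-p)/(n-i); tr=r*R.from_rotvec((r.inv()*rt).as_rotvec()/(n-i))
            a=np.round(r.inv().apply(tp-p)*100,dec); b=np.round((r.inv()*tr).as_rotvec(),3)
            out.append([*a.tolist(),*b.tolist(),grip]); p=p+r.apply(a/100); r=r*R.from_rotvec(b)
    for k in range(0,len(out),10): print("["+",".join("["+",".join(f"{v+0:g}" for v in o)+"]" for o in out[k:k+10])+"]")
    print("end",p.round(4),"n",len(out)); return p,r
def tool_yaw():
[[0.48,-1.8,0.14,0.001,0,-0.114,0],[0.69,-1.73,0.14,0,0,-0.115,0],[0.88,-1.64,0.15,0.001,-0.001,-0.114,0],[1.06,-1.53,0.15,0,0,-0.115,0],[1.23,-1.4,0.14,0.001,-0.001,-0.114,0],[1.38,-1.25,0.15,0,0,-0.115,0],[1.51,-1.08,0.14,0.001,-0.001,-0.114,0]]
end [0.4293 0.2057 0.285 ] n 7
```

Emit:
{"fn": "drive_tool", "kwargs": {"plan": [[0.48, -1.8, 0.14, 0.001, 0, -0.114, 0], [0.69, -1.73, 0.14, 0, 0, -0.115, 0], [0.88, -1.64, 0.15, 0.001, -0.001, -0.114, 0], [1.06, -1.53, 0.15, 0, 0, -0.115, 0], [1.23, -1.4, 0.14, 0.001, -0.001, -0.114, 0], [1.38, -1.25, 0.15, 0, 0, -0.115, 0], [1.51, -1.08, 0.14, 0.001, -0.001, -0.114, 0], [0, 0, 0, 0, 0, 0, 0]]}}

```text
time: 70.02
tool_pos: [0.4303, 0.1999, 0.2841]
orientation: [1.68, -2.652, -0.001]
contact_force: [1.0, 0.0, -0.4]
opening: 0.5
```

```bash
python3 - <<'E'
from h import *
st()
np.save('q0.npy',np.array(state()["q"]))
import s3
x=np.array([.45,.374,.415,-.36,.778,.238,.357,.871])
q,m1,a=s3.run(s3.q0,s3.dec(x),step=.01); qf,m2,b=s3.run(q,s3.tail,step=.01); print(m1,m2)
for t in a+b: print(t[0].tolist(),t[1])
r,a=.45,.374;r2,a2=.778,.238
f=lambda r,a,z:np.array([r*np.cos(a),r*np.sin(a),z])
plan([(f(.45,.374,.415),yawR(-.36)),(f(.778,.238,.357),yawR(.871))])
E
```

```text
t 70.02 pos [0.4303 0.1999 0.2841] yaw 2.7 tilt [-0.003 -0.001] q [-1.89 -0.35  1.12  1.8   0.32  1.51  1.88] F [ 1.   0.  -0.4] M [-0.05 -0.08  0.04] op 0.5
0.04605267960445897 0.3432066595156824
[-1.28, -0.18, 0.71, 1.59, 0.12, 1.69, -0.92] 0.2
[-0.61, 0.67, 0.7, 0.82, -0.42, 1.76, 0.76] 0.33
[-0.52, 0.2, 1.02, 1.78, -0.18, 1.25, 0.95] 0.37
[-0.43, 0.35, 0.95, 1.9, -0.33, 1.05, 1.06] 0.44
[-0.24, 0.28, 0.71, 1.9, -0.21, 1.03, 2.27] 0.38
[-0.3, 0.14, 0.75, 1.76, -0.1, 1.28, 2.08] 0.52
[-0.2, 0.38, 0.83, 1.55, -0.29, 1.33, 1.67] 0.56
[-0.09, 0.62, 0.97, 1.33, -0.51, 1.44, 0.91] 0.42
[-0.07, 0.72, 0.91, 1.46, -0.58, 1.24, 0.96] 0.48
[-0.09, 0.63, 0.97, 1.33, -0.51, 1.44, 0.91] 0.42
[[0.14,-0.02,-0.5,0,0,0.118,0],[0.14,-0.03,-0.5,0,0,0.118,0],[0.14,-0.05,-0.5,0,0,0.118,0],[0.13,-0.07,-0.5,0,0,0.118,0],[0.12,-0.08,-0.5,0,0,0.118,0],[0.11,-0.09,-0.5,0,0,0.118,0],[0.1,-0.11,-0.5,0,0,0.118,0],[0.08,-0.12,-0.5,0,0,0.118,0],[0.07,-0.13,-0.5,0,0,0.118,0],[0.05,-0.13,-0.51,0,0,0.118,0]]
[[0.04,-0.14,-0.5,0,0,0.118,0],[0.02,-0.14,-0.51,0,0,0.117,0],[0.01,-0.14,-0.5,0,0,0.118,0],[-0.01,-0.14,-0.51,0,0,0.117,0],[-0.03,-0.14,-0.5,0,0,0.118,0],[-0.05,-0.14,-0.51,0,0,0.117,0],[-0.06,-0.13,-0.5,0,0,0.118,0],[-0.08,-0.12,-0.51,0,0,0.117,0],[-0.09,-0.11,-0.5,0,0,0.118,0],[-0.1,-0.1,-0.51,0,0,0.117,0]]
[[-0.11,-0.09,-0.5,0,0,0.118,0],[-0.12,-0.08,-0.51,-0.001,0,0.117,0],[-0.13,-0.06,-0.5,0,0,0.118,0],[-0.14,-0.04,-0.51,0,0,0.117,0],[-0.15,-0.03,-0.5,-0.001,0,0.118,0],[-0.15,-0.01,-0.51,0,0.001,0.117,0],[1.24,2.81,0.53,0,0,-0.112,0],[0.92,2.93,0.53,0,0,-0.112,0],[0.59,3.01,0.53,0,0,-0.112,0],[0.25,3.06,0.53,0,0,-0.112,0]]
[[-0.1,3.07,0.52,0,0,-0.112,0],[-0.44,3.04,0.53,0,0,-0.112,0],[-0.78,2.97,0.52,0,0,-0.112,0],[-1.1,2.86,0.53,0,0,-0.112,0],[-1.42,2.72,0.52,0,0,-0.112,0],[-1.71,2.55,0.53,0,0,-0.111,0],[-1.99,2.35,0.52,0,0,-0.112,0]]
end [0.7561 0.1834 0.357 ] n 37
```

Emit:
{"fn": "drive_tool", "kwargs": {"plan": [[0.14, -0.02, -0.5, 0, 0, 0.118, 0], [0.14, -0.03, -0.5, 0, 0, 0.118, 0], [0.14, -0.05, -0.5, 0, 0, 0.118, 0], [0.13, -0.07, -0.5, 0, 0, 0.118, 0], [0.12, -0.08, -0.5, 0, 0, 0.118, 0], [0.11, -0.09, -0.5, 0, 0, 0.118, 0], [0.1, -0.11, -0.5, 0, 0, 0.118, 0], [0.08, -0.12, -0.5, 0, 0, 0.118, 0], [0.07, -0.13, -0.5, 0, 0, 0.118, 0], [0.05, -0.13, -0.51, 0, 0, 0.118, 0]]}}

```text
time: 70.85
tool_pos: [0.4249, 0.19, 0.3346]
orientation: [-0.097, -3.139, 0.005]
contact_force: [0.4, 0.6, -0.9]
opening: 0.503
```

Emit:
{"fn": "drive_tool", "kwargs": {"plan": [[0.04, -0.14, -0.5, 0, 0, 0.118, 0], [0.02, -0.14, -0.51, 0, 0, 0.117, 0], [0.01, -0.14, -0.5, 0, 0, 0.118, 0], [-0.01, -0.14, -0.51, 0, 0, 0.117, 0], [-0.03, -0.14, -0.5, 0, 0, 0.118, 0], [-0.05, -0.14, -0.51, 0, 0, 0.117, 0], [-0.06, -0.13, -0.5, 0, 0, 0.118, 0], [-0.08, -0.12, -0.51, 0, 0, 0.117, 0], [-0.09, -0.11, -0.5, 0, 0, 0.118, 0], [-0.1, -0.1, -0.51, 0, 0, 0.117, 0]]}}

```text
time: 71.68
tool_pos: [0.4205, 0.1767, 0.3851]
orientation: [1.82, 2.56, -0.005]
contact_force: [0.1, 0.8, -0.4]
opening: 0.496
```

Emit:
{"fn": "drive_tool", "kwargs": {"plan": [[-0.11, -0.09, -0.5, 0, 0, 0.118, 0], [-0.12, -0.08, -0.51, -0.001, 0, 0.117, 0], [-0.13, -0.06, -0.5, 0, 0, 0.118, 0], [-0.14, -0.04, -0.51, 0, 0, 0.117, 0], [-0.15, -0.03, -0.5, -0.001, 0, 0.118, 0], [-0.15, -0.01, -0.51, 0, 0.001, 0.117, 0]]}}

```text
time: 72.18
tool_pos: [0.4177, 0.1685, 0.4153]
orientation: [2.591, 1.773, -0.0]
contact_force: [-0.6, -0.7, 0.9]
opening: 0.499
```

```bash
cat > chk.py <<'E'
from h import *
import sys
st()
np.save('q0.npy',np.array(state()["q"]))
import s3
x=np.array(eval(sys.argv[1]),float)
q,m1,a=s3.run(s3.q0,s3.dec(x),step=.01); qf,m2,b=s3.run(q,s3.tail,step=.01); print(m1,m2)
for t in a+b: print(t[0].tolist(),t[1])
E
python3 chk.py "[.778,.238,.357,.871]"
```

```text
t 72.18 pos [0.4177 0.1685 0.4153] yaw -0.37 tilt [ 0.001 -0.002] q [-1.26 -0.19  0.65  1.58  0.12  1.72 -0.97] F [-0.6 -0.7  0.9] M [0.04 0.05 0.01] op 0.499
0.21328184077588958 0.34622145252160186
[-0.6, 0.66, 0.67, 0.82, -0.4, 1.76, 0.75] 0.33
[-0.5, 0.2, 0.99, 1.78, -0.17, 1.25, 0.94] 0.4
[-0.41, 0.34, 0.93, 1.9, -0.31, 1.05, 1.05] 0.46
[-0.22, 0.28, 0.69, 1.9, -0.21, 1.03, 2.26] 0.39
[-0.29, 0.14, 0.73, 1.76, -0.1, 1.27, 2.07] 0.52
[-0.18, 0.38, 0.81, 1.55, -0.28, 1.33, 1.66] 0.58
[-0.08, 0.62, 0.95, 1.33, -0.49, 1.44, 0.91] 0.44
[-0.06, 0.71, 0.89, 1.46, -0.57, 1.24, 0.96] 0.5
[-0.08, 0.62, 0.95, 1.33, -0.5, 1.43, 0.91] 0.44
```

```bash
for a in "[.6,0,.33,.5]" "[.65,.2,.36,.87]"; do python3 chk.py "$a"|sed -n 2,5p; done; python3 - <<'E'
from h import *
f=lambda r,a,z:np.array([r*np.cos(a),r*np.sin(a),z])
plan([(f(.65,.2,.36),yawR(.87)),(lockpt(.20),yawR(.404))])
E
```

```text
0.1975098963264563 0.2766368456152837
[-0.85, 0.28, 0.99, 1.44, -0.24, 1.55, 0.63] 0.4
[-0.6, 0.23, 1.11, 1.78, -0.22, 1.26, 0.98] 0.28
[-0.49, 0.38, 1.03, 1.9, -0.37, 1.06, 1.1] 0.36
0.20905907129247725 0.3139318856398241
[-0.84, 0.37, 0.82, 1.25, -0.27, 1.63, 0.8] 0.46
[-0.57, 0.22, 1.08, 1.78, -0.2, 1.26, 0.96] 0.31
[-0.47, 0.37, 1.0, 1.9, -0.35, 1.06, 1.08] 0.39
[[0.39,1.99,0.51,0,0,-0.113,0],[0.16,2.02,0.51,0,0,-0.113,0],[-0.07,2.02,0.5,0,0,-0.113,0],[-0.29,2,0.51,0,0,-0.113,0],[-0.52,1.96,0.5,0,0,-0.113,0],[-0.73,1.89,0.51,0,0,-0.113,0],[-0.94,1.79,0.5,0,0,-0.112,0],[-1.14,1.67,0.51,0,0.001,-0.113,0],[-1.32,1.54,0.5,0,0,-0.112,0],[-1.48,1.38,0.5,0,0.001,-0.113,0]]
[[-1.63,1.2,0.5,0,0,-0.112,0],[-1.11,-3.39,1.46,0,0,0.042,0],[-1.26,-3.34,1.46,0,0,0.042,0],[-1.39,-3.28,1.45,0,0,0.042,0],[-1.53,-3.22,1.46,0,0,0.042,0],[-1.66,-3.15,1.45,0,0,0.043,0],[-1.8,-3.08,1.46,0,0,0.042,0],[-1.93,-3,1.45,0,0,0.043,0],[-2.05,-2.91,1.46,0,0,0.042,0],[-2.17,-2.82,1.45,0,0,0.043,0]]
[[-2.3,-2.73,1.46,0,0,0.042,0],[-2.41,-2.63,1.45,0,0,0.043,0]]
end [ 0.4903 -0.2345  0.2   ] n 22
```

Emit:
{"fn": "drive_tool", "kwargs": {"plan": [[0.39, 1.99, 0.51, 0, 0, -0.113, 0], [0.16, 2.02, 0.51, 0, 0, -0.113, 0], [-0.07, 2.02, 0.5, 0, 0, -0.113, 0], [-0.29, 2, 0.51, 0, 0, -0.113, 0], [-0.52, 1.96, 0.5, 0, 0, -0.113, 0], [-0.73, 1.89, 0.51, 0, 0, -0.113, 0], [-0.94, 1.79, 0.5, 0, 0, -0.112, 0], [-1.14, 1.67, 0.51, 0, 0.001, -0.113, 0], [-1.32, 1.54, 0.5, 0, 0, -0.112, 0], [-1.48, 1.38, 0.5, 0, 0.001, -0.113, 0]]}}

```text
time: 73.02
tool_pos: [0.6186, 0.1347, 0.3639]
orientation: [-1.225, -2.893, 0.001]
contact_force: [-0.3, 0.5, 0.8]
opening: 0.5
```

Emit:
{"fn": "drive_tool", "kwargs": {"plan": [[-1.63, 1.2, 0.5, 0, 0, -0.112, 0], [-1.11, -3.39, 1.46, 0, 0, 0.042, 0], [-1.26, -3.34, 1.46, 0, 0, 0.042, 0], [-1.39, -3.28, 1.45, 0, 0, 0.042, 0], [-1.53, -3.22, 1.46, 0, 0, 0.042, 0], [-1.66, -3.15, 1.45, 0, 0, 0.043, 0], [-1.8, -3.08, 1.46, 0, 0, 0.042, 0], [-1.93, -3, 1.45, 0, 0, 0.043, 0], [-2.05, -2.91, 1.46, 0, 0, 0.042, 0], [-2.17, -2.82, 1.45, 0, 0, 0.043, 0]]}}

```text
time: 73.85
tool_pos: [0.5193, -0.1689, 0.2282]
orientation: [1.613, 2.696, 0.001]
contact_force: [0.6, -0.5, 0.1]
opening: 0.498
```

Emit:
{"fn": "drive_tool", "kwargs": {"plan": [[-2.3, -2.73, 1.46, 0, 0, 0.042, 0], [-2.41, -2.63, 1.45, 0, 0, 0.043, 0], [0, 0, 0, 0, 0, 0, 0]]}}

```text
time: 74.1
tool_pos: [0.4891, -0.2408, 0.1978]
orientation: [-1.738, -2.615, 0.004]
contact_force: [-1.1, -0.6, 0.6]
opening: 0.498
```

```bash
python3 - <<'E'
from h import *
st(); snap("w50","wrist"); snap("s50","side")
plan([(lockpt(.15),yawR(.404)),(lockpt(.076),yawR(.404))])
E
```

```text
t 74.1 pos [ 0.4891 -0.2408  0.1978] yaw 0.397 tilt [-0.003 -0.001] q [-0.59  0.21  1.1   1.78 -0.19  1.27  0.96] F [-1.1 -0.6  0.6] M [ 0.01  0.06 -0.01] op 0.498
[[0.11,-0.09,2.46,0,0,0.001,0],[0.1,-0.1,2.47,-0.001,0,0.001,0],[0,0,3.7,0,0,0,0],[0,0,3.7,0,0,0,0]]
end [ 0.4903 -0.2345  0.076 ] n 4
```

```bash
ls pics | tail -4; ls pics/*50*
```

```text
w9.pkl
w9.png
w9z.png
wrist0.png
pics/s50.pkl
pics/s50.png
pics/w50.pkl
pics/w50.png
```

View pics/w50.png

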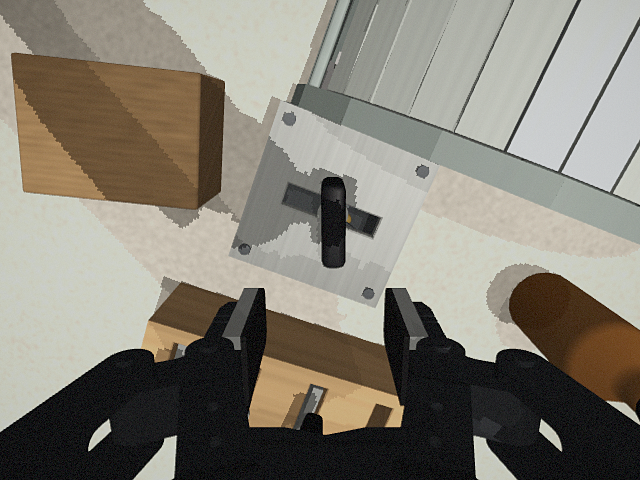

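View pics/s50.png

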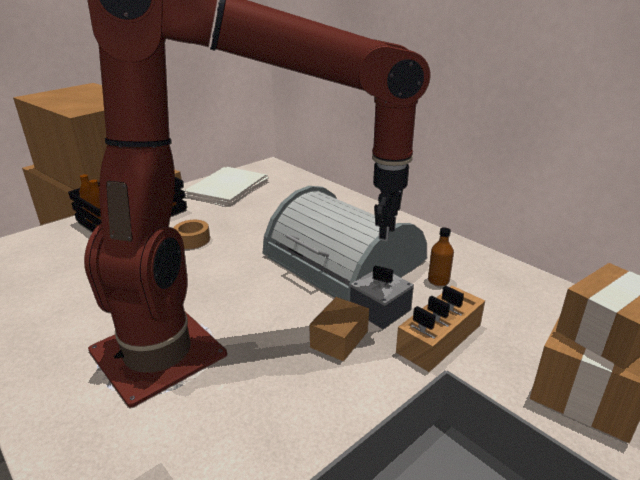

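```bash
python3 -c "
from h import *
st()
plan([(lockpt(.15),yawR(.404)),(lockpt(.076),yawR(.404))])"
```

```text
t 74.2 pos [ 0.4929 -0.2357  0.1993] yaw 0.406 tilt [-0.001  0.   ] q [-0.59  0.21  1.1   1.78 -0.19  1.27  0.96] F [0.7 0.9 0.3] M [ 0.1  -0.01  0.01] op 0.499
[[0.11,-0.09,2.46,0,0,0.001,0],[0.1,-0.1,2.47,-0.001,0,0.001,0],[0,0,3.7,0,0,0,0],[0,0,3.7,0,0,0,0]]
end [ 0.4903 -0.2345  0.076 ] n 4
```

Wrist picture: the turned key bow is at pixel (333,222), in line with the jaws (middle ~326); cover shut, the other three keys stand in the rack, the carton at (115,130) and bottle at (560,330) untouched.

Emit:
{"fn": "drive_tool", "kwargs": {"plan": [[0.11, -0.09, 2.46, 0, 0, 0.001, 0], [0.1, -0.1, 2.47, 0, 0, 0.001, 0], [0, 0, 2.5, 0, 0, 0, 0], [0, 0, 2.5, 0, 0, 0, 0], [0, 0, 2.4, 0, 0, 0, 0], [0, 0, 0, 0, 0, 0, 0], [0, 0, 0, 0, 0, 0, 0]]}}

```text
time: 74.78
tool_pos: [0.4913, -0.2324, 0.0763]
orientation: [-1.722, -2.626, 0.001]
contact_force: [0.6, -0.7, -0.3]
opening: 0.5
```

Emit:
{"fn": "drive_tool", "kwargs": {"plan": [[0, 0, 0, 0, 0, 0, 1], [0, 0, 0, 0, 0, 0, 1], [0, 0, 0, 0, 0, 0, 1], [0, 0, 0, 0, 0, 0, 1], [0, 0, 0, 0, 0, 0, 1], [0, 0, 0, 0, 0, 0, 1]]}}

```text
time: 75.28
tool_pos: [0.492, -0.234, 0.0784]
orientation: [1.723, 2.624, 0.003]
contact_force: [-1.8, 0.5, 5.2]
opening: 0.154
```

```bash
python3 -c "
from h import *
st()"
```

```text
t 75.28 pos [ 0.492  -0.234   0.0784] yaw 0.409 tilt [0.003 0.001] q [-0.48  0.36  1.01  1.92 -0.35  1.05  1.09] F [-1.8  0.5  5.2] M [0.07 0.55 0.09] op 0.154
```

Emit:
{"fn": "drive_tool", "kwargs": {"plan": [[0, 0, 0, 0, 0, -0.1, 1], [0, 0, 0, 0, 0, -0.1, 1], [0, 0, 0, 0, 0, -0.1, 1], [0, 0, 0, 0, 0, -0.1, 1], [0, 0, 0, 0, 0, -0.1, 1], [0, 0, 0, 0, 0, -0.1, 1], [0, 0, 0, 0, 0, -0.1, 1], [0, 0, 0, 0, 0, -0.1, 1], [0, 0, 0, 0, 0, -0.1, 1], [0, 0, 0, 0, 0, -0.1, 1]]}}

```text
time: 76.12
tool_pos: [0.4921, -0.2339, 0.0784]
orientation: [0.247, 3.129, 0.001]
contact_force: [-0.8, 0.7, 4.7]
opening: 0.154
```

Emit:
{"fn": "drive_tool", "kwargs": {"plan": [[0, 0, 0, 0, 0, -0.1, 1], [0, 0, 0, 0, 0, -0.1, 1], [0, 0, 0, 0, 0, -0.04, 1], [0, 0, 0, 0, 0, -0.04, 1], [0, 0, 0, 0, 0, 0, 1], [0, 0, 0, 0, 0, 0, 1]]}}

```text
time: 76.62
tool_pos: [0.4922, -0.2337, 0.0784]
orientation: [-0.184, 3.133, 0.001]
contact_force: [0.8, 2.2, 6.9]
opening: 0.152
```

```bash
python3 -c "
from h import *
st()"
```

```text
t 76.62 pos [ 0.4922 -0.2337  0.0784] yaw 1.688 tilt [0.003 0.001] q [-0.27  0.28  0.74  1.91 -0.22  1.02  2.25] F [0.8 2.2 6.9] M [0.54 0.38 0.07] op 0.152
```

Emit:
{"fn": "drive_tool", "kwargs": {"plan": [[0, 0, 0, 0, 0, -0.03, 1], [0, 0, 0, 0, 0, -0.03, 1], [0, 0, 0, 0, 0, 0, 1], [0, 0, 0, 0, 0, 0, 1]]}}

```text
time: 76.95
tool_pos: [0.4922, -0.2336, 0.0784]
orientation: [-0.277, 3.126, 0.001]
contact_force: [-1.1, 2.4, 8.0]
opening: 0.153
```

```bash
python3 -c "
from h import *
st()"
```

```text
t 76.95 pos [ 0.4922 -0.2336  0.0784] yaw 1.748 tilt [0.003 0.001] q [-0.26  0.28  0.73  1.91 -0.22  1.02  2.31] F [-1.1  2.4  8. ] M [ 0.6   0.38 -0.09] op 0.153
```

Emit:
{"fn": "drive_tool", "kwargs": {"plan": [[0, 0, 0, 0, 0, -0.03, 1], [0, 0, 0, 0, 0, -0.03, 1], [0, 0, 0, 0, 0, 0, 1], [0, 0, 0, 0, 0, 0, 1]]}}

```text
time: 77.28
tool_pos: [0.4921, -0.2337, 0.0784]
orientation: [-0.367, 3.116, 0.002]
contact_force: [0.5, 3.2, 8.5]
opening: 0.152
```

```bash
python3 -c "
from h import *
st()"
```

```text
t 77.28 pos [ 0.4921 -0.2337  0.0784] yaw 1.805 tilt [0.003 0.001] q [-0.25  0.28  0.72  1.91 -0.22  1.02  2.36] F [0.5 3.2 8.5] M [ 0.83  0.52 -1.31] op 0.152
```

Emit:
{"fn": "drive_tool", "kwargs": {"plan": [[0, 0, 0, 0, 0, 0.1, 1], [0, 0, 0, 0, 0, 0.1, 1], [0, 0, 0, 0, 0, 0, 1], [0, 0, 0, 0, 0, 0, 1], [0, 0, 0, 0, 0, 0, 1]]}}

```text
time: 77.7
tool_pos: [0.4923, -0.2343, 0.0784]
orientation: [-0.057, 3.138, -0.001]
contact_force: [-0.4, 0.0, 5.8]
opening: 0.15
```

```bash
python3 -c "
from h import *
st(); snap('w51','wrist')"
```

```text
t 77.7 pos [ 0.4923 -0.2343  0.0784] yaw 1.607 tilt [ 0.004 -0.   ] q [-0.28  0.29  0.75  1.91 -0.23  1.02  2.18] F [-0.4  0.   5.8] M [-0.01  0.14 -0.03] op 0.15
```

View pics/w51.png

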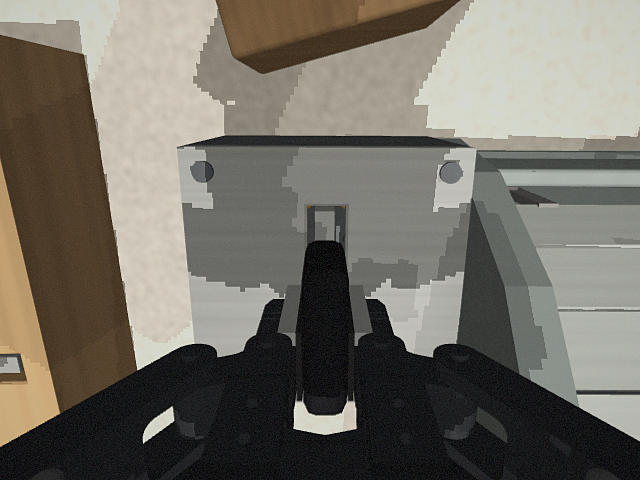

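The bow (325,330) lies along the slot (327,225). Lifting.

Emit:
{"fn": "drive_tool", "kwargs": {"plan": [[0, 0, -0.5, 0, 0, 0, 1], [0, 0, -1, 0, 0, 0, 1], [0, 0, -1, 0, 0, 0, 1], [0, 0, 0, 0, 0, 0, 1]]}}

```text
time: 78.08
tool_pos: [0.4923, -0.2343, 0.1043]
orientation: [-0.059, 3.137, -0.0]
contact_force: [-0.3, 0.4, -1.4]
opening: 0.152
```

```bash
python3 -c "
from h import *
st()"
```

```text
t 78.08 pos [ 0.4923 -0.2343  0.1043] yaw 1.608 tilt [ 0.004 -0.   ] q [-0.3   0.25  0.76  1.89 -0.2   1.07  2.15] F [-0.3  0.4 -1.4] M [-0.04  0.01  0.04] op 0.152
```

Emit:
{"fn": "drive_tool", "kwargs": {"plan": [[0, 0, -2, 0, 0, 0, 1], [0, 0, -2.5, 0, 0, 0, 1], [0, 0, -2.5, 0, 0, 0, 1], [0, 0, -2.5, 0, 0, 0, 1], [0, 0, -0.6, 0, 0, 0, 1], [0, 0, 0, 0, 0, 0, 1]]}}

```text
time: 78.58
tool_pos: [0.4921, -0.2341, 0.2046]
orientation: [-0.059, 3.137, 0.0]
contact_force: [0.1, -0.3, -1.9]
opening: 0.152
```

```bash
python3 -c "
from h import *
st(); snap('s51','side')
plan([((.55,-.31,.206),yawR(1.0)),(at(rackpos(3),.206),yawR(RA))],grip=1,vmax=3)"; python3 chk.py "[.6347,-.513,.206,1.0]"
```

```text
t 78.58 pos [ 0.4921 -0.2341  0.2046] yaw 1.609 tilt [0.004 0.   ] q [-0.35  0.14  0.79  1.77 -0.1   1.27  2.07] F [ 0.1 -0.3 -1.9] M [-0.01 -0.03  0.03] op 0.152
[[-0.93,-1.31,-0.05,0,0,0.101,1],[-1.06,-1.21,-0.05,0,0,0.102,1],[-1.17,-1.09,-0.05,0,0,0.101,1],[-1.28,-0.97,-0.05,0.001,0.001,0.102,1],[-1.37,-0.83,-0.05,0,0,0.101,1],[-1.45,-0.7,-0.05,0.001,0.001,0.102,1],[-1.03,-0.62,0,0,0,0.117,1],[-1.1,-0.49,0,0,0,0.117,1],[-1.15,-0.36,0,0,0,0.117,1],[-1.19,-0.23,0,0,0,0.117,1]]
[[-1.2,-0.09,0,0,0,0.117,1],[-1.21,0.06,0,0,0,0.118,1],[-1.19,0.2,0,0,0,0.117,1],[-1.16,0.33,0,-0.001,0,0.118,1]]
end [ 0.5929 -0.3965  0.206 ] n 14
t 78.63 pos [ 0.4913 -0.2337  0.203 ] yaw 1.609 tilt [0.002 0.001] q [-0.35  0.14  0.79  1.77 -0.1   1.27  2.08] F [ 0.3  0.  -1.5] M [0.   0.04 0.01] op 0.154
0.521226862377791 0.36803007025541445
[-0.22, 0.4, 0.87, 1.54, -0.31, 1.34, 1.69] 0.52
[-0.53, 0.21, 1.02, 1.78, -0.18, 1.25, 0.95] 0.37
[-0.43, 0.35, 0.96, 1.9, -0.33, 1.05, 1.06] 0.43
[-0.24, 0.28, 0.72, 1.9, -0.22, 1.03, 2.27] 0.38
[-0.31, 0.14, 0.76, 1.76, -0.1, 1.28, 2.08] 0.52
[-0.2, 0.38, 0.84, 1.55, -0.29, 1.33, 1.67] 0.55
[-0.09, 0.63, 0.97, 1.33, -0.51, 1.44, 0.91] 0.42
[-0.07, 0.72, 0.91, 1.46, -0.58, 1.24, 0.97] 0.48
[-0.09, 0.63, 0.97, 1.33, -0.51, 1.44, 0.92] 0.42
```

Emit:
{"fn": "drive_tool", "kwargs": {"plan": [[-0.93, -1.31, -0.05, 0, 0, 0.101, 1], [-1.06, -1.21, -0.05, 0, 0, 0.102, 1], [-1.17, -1.09, -0.05, 0, 0, 0.101, 1], [-1.28, -0.97, -0.05, 0.001, 0.001, 0.102, 1], [-1.37, -0.83, -0.05, 0, 0, 0.101, 1], [-1.45, -0.7, -0.05, 0.001, 0.001, 0.102, 1], [-1.03, -0.62, 0, 0, 0, 0.117, 1], [-1.1, -0.49, 0, 0, 0, 0.117, 1], [-1.15, -0.36, 0, 0, 0, 0.117, 1], [-1.19, -0.23, 0, 0, 0, 0.117, 1]]}}

```text
time: 79.47
tool_pos: [0.5707, -0.3534, 0.2033]
orientation: [-1.566, -2.719, 0.003]
contact_force: [-0.7, -0.0, -0.7]
opening: 0.151
```

Emit:
{"fn": "drive_tool", "kwargs": {"plan": [[-1.2, -0.09, 0, 0, 0, 0.117, 1], [-1.21, 0.06, 0, 0, 0, 0.118, 1], [-1.19, 0.2, 0, 0, 0, 0.117, 1], [-1.16, 0.33, 0, -0.001, 0, 0.118, 1], [0, 0, 0, 0, 0, 0, 1], [0, 0, 0, 0, 0, 0, 1], [0, 0, 0, 0, 0, 0, 1]]}}

```text
time: 80.05
tool_pos: [0.592, -0.396, 0.2044]
orientation: [-2.147, -2.291, 0.002]
contact_force: [-0.4, -0.2, -0.5]
opening: 0.154
```

```bash
python3 -c "
from h import *
st(); snap('w52','wrist');st(); print(rackpos(3))
plan([(at(rackpos(3),.206),yawR(RA))],grip=1,vmax=3)"
```

```text
t 80.05 pos [ 0.592  -0.396   0.2044] yaw 0.065 tilt [-0.003  0.001] q [-0.1   0.65  1.02  1.33 -0.55  1.45  0.96] F [-0.4 -0.2 -0.5] M [-0.01 -0.01 -0.01] op 0.154
t 80.1 pos [ 0.5922 -0.3958  0.2048] yaw 0.065 tilt [-0.002  0.001] q [-0.1   0.65  1.02  1.33 -0.55  1.45  0.96] F [ 0.2 -0.7 -1.5] M [ 0.05 -0.04  0.04] op 0.149
[ 0.59284437 -0.39648122  0.        ]
[[-0.07,0.06,-0.12,-0.002,-0.001,0.003,1]]
end [ 0.5929 -0.3965  0.206 ] n 1
```

View pics/w52.png

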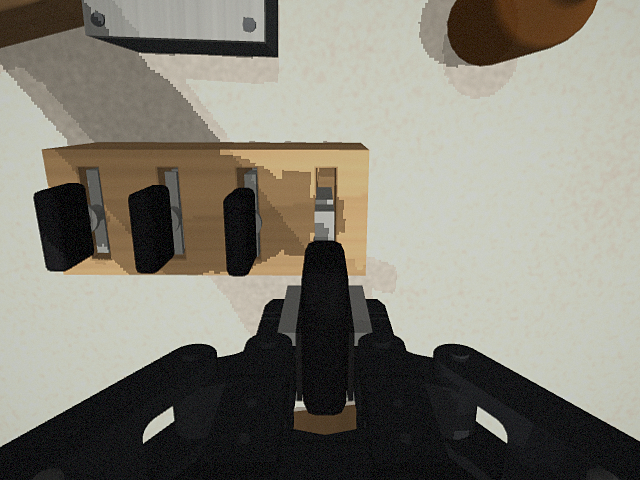

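Bow (325,330) in line with the empty slot (326,205). Lowering: tip enters the slot at TCP z ≈ .140.

Emit:
{"fn": "drive_tool", "kwargs": {"plan": [[-0.05, 0.04, 2.5, 0, 0, 0, 1], [0, 0, 2.5, 0, 0, 0, 1], [0, 0, 1.5, 0, 0, 0, 1], [0, 0, 1, 0, 0, 0, 1], [0, 0, 1, 0, 0, 0, 1], [0, 0, 0, 0, 0, 0, 1]]}}

```text
time: 80.6
tool_pos: [0.5925, -0.3962, 0.119]
orientation: [-2.149, -2.288, 0.002]
contact_force: [0.9, -0.4, -0.7]
opening: 0.154
```

```bash
python3 -c "
from h import *
st()"
```

```text
t 80.6 pos [ 0.5925 -0.3962  0.119 ] yaw 0.063 tilt [-0.003  0.001] q [-0.09  0.71  0.98  1.44 -0.59  1.31  0.99] F [ 0.9 -0.4 -0.7] M [0.01 0.01 0.01] op 0.154
```

Emit:
{"fn": "drive_tool", "kwargs": {"plan": [[0, 0, 2, 0, 0, 0, 1], [0, 0, 1.5, 0, 0, 0, 1], [0, 0, 0.3, 0, 0, 0, 1], [0, 0, 0.2, 0, 0, 0, 1], [0, 0, 0, 0, 0, 0, 1], [0, 0, 0, 0, 0, 0, 1]]}}

```text
time: 81.1
tool_pos: [0.5932, -0.3974, 0.0815]
orientation: [2.151, 2.289, -0.001]
contact_force: [0.5, -0.1, -1.4]
opening: 0.154
```

```bash
python3 -c "
from h import *
st()"
```

```text
t 81.1 pos [ 0.5932 -0.3974  0.0815] yaw 0.062 tilt [-0.    -0.001] q [-0.08  0.74  0.96  1.47 -0.62  1.25  1.01] F [ 0.5 -0.1 -1.4] M [-0.01  0.03  0.  ] op 0.154
```

Emit:
{"fn": "drive_tool", "kwargs": {"plan": [[0, 0, 0.2, 0, 0, 0, 1], [0, 0, 0.15, 0, 0, 0, 1], [0, 0, 0, 0, 0, 0, 1], [0, 0, 0, 0, 0, 0, 1]]}}

```text
time: 81.43
tool_pos: [0.5933, -0.3975, 0.0785]
orientation: [2.151, 2.288, -0.001]
contact_force: [-1.4, 1.5, 5.4]
opening: 0.154
```

```bash
python3 -c "
from h import *
st()"
```

```text
t 81.43 pos [ 0.5933 -0.3975  0.0785] yaw 0.062 tilt [ 0.001 -0.001] q [-0.08  0.74  0.96  1.47 -0.62  1.25  1.01] F [-1.4  1.5  5.4] M [ 0.27  0.29 -0.02] op 0.154
```

Fz 5 N at .0785: the key stands on the floor. Release and lift.

Emit:
{"fn": "drive_tool", "kwargs": {"plan": [[0, 0, 0, 0, 0, 0, 0], [0, 0, 0, 0, 0, 0, 0], [0, 0, 0, 0, 0, 0, 0], [0, 0, 0, 0, 0, 0, 0], [0, 0, 0, 0, 0, 0, 0], [0, 0, -2, 0, 0, 0, 0], [0, 0, -3, 0, 0, 0, 0], [0, 0, -3, 0, 0, 0, 0], [0, 0, -3, 0, 0, 0, 0], [0, 0, 0, 0, 0, 0, 0]]}}

```text
time: 82.27
tool_pos: [0.5944, -0.3992, 0.1937]
orientation: [2.147, 2.283, 0.0]
contact_force: [0.7, -0.1, 0.0]
opening: 0.499
```

Emit:
{"fn": "drive_tool", "kwargs": {"plan": [[0, 0, -3, 0, 0, 0, 0], [0, 0, -3, 0, 0, 0, 0], [0, 0, -2, 0, 0, 0, 0], [0, 0, 0, 0, 0, 0, 0]]}}

```text
time: 82.6
tool_pos: [0.5938, -0.3985, 0.272]
orientation: [2.148, 2.285, -0.0]
contact_force: [0.4, -0.8, 0.9]
opening: 0.501
```

```bash
python3 -c "
from h import *
st(); snap('s53','side'); snap('w53','wrist'); snap('c53','scene'); st()
for n,c in (('s53','side'),):
  pass
"
```

```text
t 82.6 pos [ 0.5938 -0.3985  0.272 ] yaw 0.062 tilt [ 0.004 -0.004] q [-0.08  0.62  1.04  1.23 -0.53  1.56  0.93] F [ 0.4 -0.8  0.9] M [-0.01 -0.03 -0.03] op 0.501
t 82.75 pos [ 0.593  -0.3969  0.2664] yaw 0.062 tilt [-0.001  0.   ] q [-0.08  0.63  1.04  1.23 -0.53  1.56  0.93] F [0.1 0.8 0.1] M [ 0.05  0.01 -0.  ] op 0.501
```

View pics/w53.png

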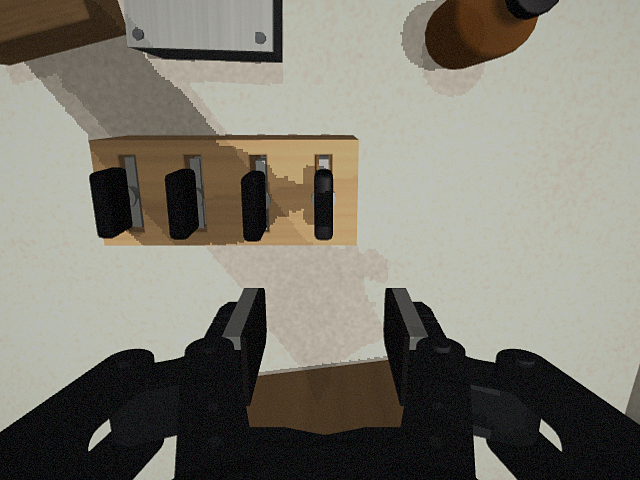

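View pics/s53.png

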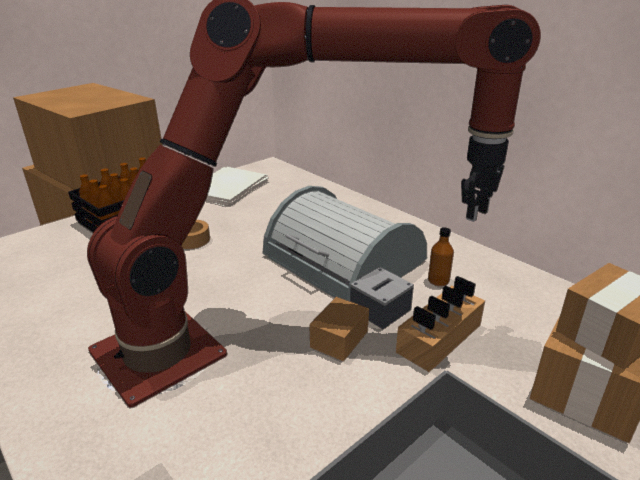

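View pics/c53.png

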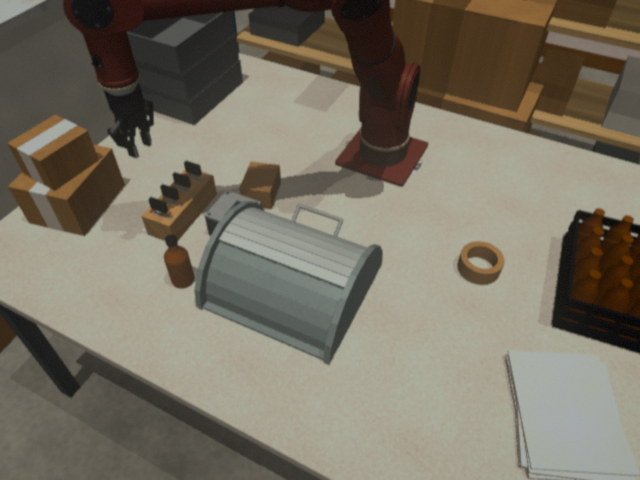

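```bash
python3 - <<'E'
from h import *
import cv2
from pathlib import Path
a=cv2.imread('pics/s53.png'); b=cv2.imread('pics/side0.png'); c=cv2.imread('pics/c53.png'); d=cv2.imread('pics/scene0.png')
for n,x,y in(("side",a,b),("scene",c,d)):
    if y is None: print(n,"none"); continue
    m=cv2.absdiff(x,y).max(2)
    k=(cv2.GaussianBlur(m,(3,3),0)>45).astype(np.uint8)*255; cv2.imwrite(f'pics/d53{n}.png',k)
print(a.shape,b.shape if b is not None else 0)
if b is not None: cv2.imwrite('pics/crop53.png',cv2.resize(np.hstack([a[230:380,250:500],b[230:380,250:500]]),None,fx=1.6,fy=1.6))
E
ls pics | grep -i 0.png | head -30
```

```text
(480, 640, 3) (480, 640, 3)
c40.png
s10.png
s40.png
s50.png
scene0.png
side0.png
w10.png
w20.png
w30.png
w40.png
w50.png
wrist0.png
```

View pics/crop53.png

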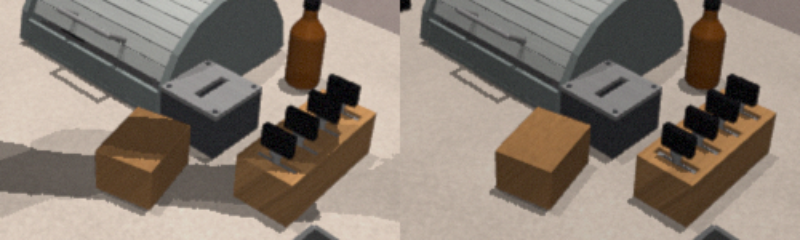

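View pics/d53side.png

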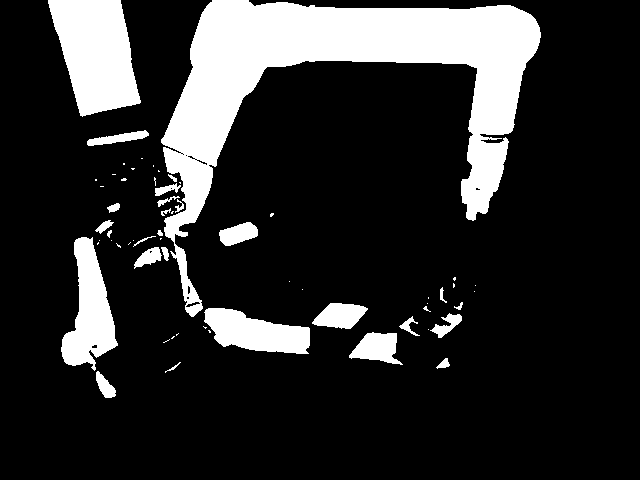

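Compared with the start picture, only shadows, the arm and the terminals that were moved differ. All four bows are at the same heights as at the start, and the cover, carton and bottle are where they were. Handing in.

```bash
python3 -c "
from plant import *
print(sign_off())"
```

```text
the job is handed in; nothing more can be done
None
```

The job is done and was handed in at about 83 s; the sign-off gives no verdict.

- **Finding the key:** I tried the rack keys in turn. Three jammed at about 0.36 rad and went straight back to their own slots. The one at rack x = +81 mm turned the lock.
- **Terminals:** I rolled the cover to its open stop and laid the two terminals present flat on the shelf, at y ≈ 0 and y ≈ +85 mm. I then rolled the cover back to its shut stop.
- **Locking:** I turned the key back until the core met its stop, about 0.17 rad past the slot line with -1.3 N m. Then I turned it to the slot line, drew it out freely, and set it fully down in its slot.

**Last checks:**
- Side, scene and wrist pictures show four keys standing at the start heights and the cover shut.
- The carton and bottle have not moved in the side picture. The arm hides part of the tape there; in the scene picture it lies in its place, judged by eye.
- The gripper hangs clear, with about 0 N on it.
- I did not tug the cover to test the lock. That it is locked rests on the core stop and on the key coming out.
- No check failed or disagreed.

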